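Load the UV curing cabinet with printed panels

ROBOT

A 6-joint arm with a two-finger parallel gripper is mounted at the origin on the work surface. World frame = base frame: x ahead of the robot, y to its left, z up, the work surface at z = 0. Lengths are in mm, angles in rad, forces in N, time in s.
With the tool pointing down it reaches from about 350 to 875 mm from the base axis. Payload 4.2 kg.
Tool frame: the origin (TCP) lies at the very end of the fingers, on their centre line; the grasp point (between the pads) lies 19 mm behind it; z points along the fingers, y is the line along which they close (so a half turn about z gives the same grasp; the last joint's range is limited). The gripper opens to 85 mm and grips with 20 to 120 N. Pads are 22 mm wide; open, the fingers measure 114 mm over their backs; the gripper's body (76 mm by 85 mm) begins 54 mm behind the grasp point. The pads swing forward as they close: fully open they stand 13 mm farther back than shut.
Start: joints at [-1.031, 0.385, 0.008, 0, -1.194, -0.259], TCP at [173.219, -600.495, 231.312] pointing down, gripper open.
Joint ranges: [-3.14, 3.14], [-1.21, 2.06], [-1.07, 1.41], [-3.16, 2.05], [-2.99, -0.16], [-3.1, 3.1]. Speed limits (rad/s): [2.79, 2.79, 3.14, 3.14, 3.14, 3.14].

INTERFACE

Orientations are given as a unit quaternion [x, y, z, w].
In Python, from bench import arm, optics gives the robot as it stands. The module is installed in compiled form; this text tells all that it offers.
- The arm moves only by the tool step_arm, never from a script. Its argument "motion" is a list of rows, each an object with "dr": the turn, a rotation vector about the tool's x, y, z in units of 8 degrees (1.0 is 8 degrees), a list of three; "slide": the shift along the tool's x, y, z in mm, a list of three; "jaw": the finger opening in mm, from 0 to 85.4. A call has exactly 8 rows; each row is the pose to reach, as a shift and turn from the pose commanded when the call began, along the tool's axes at that moment; what a row does not reach only later rows make up. A row lasts 1/8 s, in which the tool goes at most 62.5 mm and 10.7 degrees, less where a joint would pass 70% of its speed; a pose out of reach is approached as far as the arm can. A call with a gripper value outside its range is refused whole. The fingers move at their own pace and stop on an object; the grip force is fixed at half the most. Time passes only in rows, so rows that repeat a pose let the fingers close, or fill a call up. It gives the time, the measured TCP pose, the force, the opening and the grip force at its end, in the units of the state.
- arm.read_state(): the state, without advancing time (a new reading comes with each control period).
- optics.get_image(name): name is "scene" or "top" or "wrist"; returns the picture (480x640x3 uint8, blue, green, red); there is no depth.
- optics.camera_info(name): a dict with "camera_matrix" (3x3 intrinsics, pixels), "view" (4x4, takes a point from world to camera coordinates); the wrist camera has in their place "T_tool_cam" (4x4, takes a point from camera to tool coordinates, whose origin is the TCP and whose axes are the flange's). Camera axes: x right, y up, looking along -z (the intrinsics and any distortion apply to the point x, -y, -z); pixel columns grow to the right and rows downward; lengths in mm; the calibration is good to about 2 mm. The wrist camera is an equidistant fisheye: a pixel r from the principal point sees the ray r / f radians off the axis. A picture is of the moment at which its call begins: read the wrist's pose just before it. camera_info takes no time and is no camera call.
- arm.job_done(): hands the job in; it is judged then, once.
The state is a dict: "clock": time; "joints": joint angles; "joint_vel": joint speeds; "joint_efforts": joint torques, N m; "position": TCP position; "ee_rot": TCP orientation; "contact_force": force on the tool from outside, world axes, zero at the start; "wrist_torque": the same for the moment, N m; "gripper_width": finger opening in mm; "grasp_force": force on a finger pad.
Only numpy, scipy, OpenCV 4.12 (cv2) and the standard library are available. Lean on these libraries where they do the work, as an engineer would, in place of code of your own. Each camera call takes 0.05 s, during which the arm holds its last target. There are 200 camera calls.

TASK

Cure the freshly printed panels that lie on the bench: pull the curing cabinet's drawer, which stands ajar, right out and lean every panel in the rack, one to a rest, centred, with its short edge down on the ledge and its back flat against the sloped bars. Then push the drawer fully home with all the panels still leaning as they should, and press the green start button all the way down; leave the bottle, the spool and the scraper where they are.

Things in the scene. Friction and masses are not known exactly. Their poses are not given: they have to be found in the camera images.
- panel_a: green resin-printed cover panel, a flat plate 96 x 60 x 8 mm with vent slots, about 55 g, the same on both faces; it starts lying flat on the bench. Origin at its very centre, x along the 96 mm length, y along the 60 mm width, z through the 8 mm thickness. Three or all four of the panels are present; an absent one reads None.
- panel_b: orange resin-printed cover panel, a flat plate 96 x 60 x 8 mm with vent slots, about 55 g, the same on both faces; it starts lying flat on the bench. Origin at its very centre, x along the 96 mm length, y along the 60 mm width, z through the 8 mm thickness. Three or all four of the panels are present; an absent one reads None.
- panel_c: blue resin-printed cover panel, a flat plate 96 x 60 x 8 mm with vent slots, about 55 g, the same on both faces; it starts lying flat on the bench. Origin at its very centre, x along the 96 mm length, y along the 60 mm width, z through the 8 mm thickness. Three or all four of the panels are present; an absent one reads None.
- panel_d: red resin-printed cover panel, a flat plate 96 x 60 x 8 mm with vent slots, about 55 g, the same on both faces; it starts lying flat on the bench. Origin at its very centre, x along the 96 mm length, y along the 60 mm width, z through the 8 mm thickness. Three or all four of the panels are present; an absent one reads None.
- chamber: white UV curing cabinet with an amber window on top, 190 deep x 290 wide x 155 mm high, fixed. Origin at the centre of its underside on the bench; its x axis points from its front (the drawer side, facing the robot) to its back, y to its left seen by the robot, z up. It weighs 6 kg and does not move.
- drawer (a joint): pull-out of the cabinet's rack drawer: 0 m = fully home, 0.175 m = fully out (end stop). It slides straight out along the chamber's -x, towards the robot, stays where it is left and takes about 2 N to move. The rack's far row comes clear of the cabinet only when it is out by more than 0.16 m.
- drawer_front (a point): middle of the top edge of the drawer front's outer face. The front is an upright plate 284 mm wide and 12 mm thick with an amber window, from 12 to 128 mm above the bench; with the drawer home it lies against the cabinet's front face.
- handle (a point): middle of the drawer's bar handle: a round steel bar 10 mm thick and 110 mm long, level, along the chamber's y, its axis 35 mm ahead of the drawer front's face and 112 mm above the bench, joined to the front at its two ends only. Moves with the drawer.
- rack (a point): centre of the upper side of the drawer's aluminium floor, 172 x 244 mm, 21 mm above the bench. Four steel rests are fixed on it, 130 mm apart within a row, the rows 65 mm apart. Each is a V: two back bars 70 mm long sloping at 60 degrees 34 mm apart, and square to them a ledge 19 mm deep with a 10 mm lip along its front (16 mm off the bars) and side cheeks 72 mm apart, 34 mm up the slope.
- rest0 (a point): rest of the far row, left (seen by the robot): where the CENTRE of a panel leaned in it lies, 48 mm up the slope from the ledge and 4 mm off the bars. Its axes: x up the slope (60 degrees above level, top leaning away from the robot, towards the cabinet), y along the panel's width and the chamber's y, z square out of its upper face. Moves with the drawer.
- rest1 (a point): rest of the far row, right (seen by the robot): where the CENTRE of a panel leaned in it lies, 48 mm up the slope from the ledge and 4 mm off the bars. Its axes: x up the slope (60 degrees above level, top leaning away from the robot, towards the cabinet), y along the panel's width and the chamber's y, z square out of its upper face. Moves with the drawer.
- rest2 (a point): rest of the near row, left (seen by the robot): where the CENTRE of a panel leaned in it lies, 48 mm up the slope from the ledge and 4 mm off the bars. Its axes: x up the slope (60 degrees above level, top leaning away from the robot, towards the cabinet), y along the panel's width and the chamber's y, z square out of its upper face. Moves with the drawer.
- rest3 (a point): rest of the near row, right (seen by the robot): where the CENTRE of a panel leaned in it lies, 48 mm up the slope from the ledge and 4 mm off the bars. Its axes: x up the slope (60 degrees above level, top leaning away from the robot, towards the cabinet), y along the panel's width and the chamber's y, z square out of its upper face. Moves with the drawer.
- start (a joint): green start button, 30 mm across, on the cabinet's top near the front left corner: 0 m = up, 0.006 m = fully down; a spring needs about 5 N to press it fully and lifts it again.
- start_top (a point): centre of the start button's upper face, facing up; it moves with the button.
- resin: amber resin bottle with a black cap, 72 mm across and 170 mm high, standing; origin at the centre of its underside. Not part of the job.
- spool: filament spool lying flat, yellow and black, 150 mm across and 52 mm high; origin at the centre of its underside. Not part of the job.
- scraper: print scraper (spatula) about 190 mm long lying on the bench, its handle to its own -x. Not part of the job.

How it is judged (in metres and radians):
On the way, in this order (a step that is already met when the one before it is completed fails the run):
1. every panel leans in a rest of the pulled-out drawer (((x of panel_a in the frame of rest0 between -0.006 and 0.006 m and y of panel_a in the frame of rest0 between -0.015 and 0.015 m and z of panel_a in the frame of rest0 between -0.005 and 0.005 m and angle between the x axis of panel_a and the x axis of rest0, either way round below 0.12 rad and angle between the y axis of panel_a and the y axis of rest0, either way round below 0.17 rad) or (x of panel_a in the frame of rest1 between -0.006 and 0.006 m and y of panel_a in the frame of rest1 between -0.015 and 0.015 m and z of panel_a in the frame of rest1 between -0.005 and 0.005 m and angle between the x axis of panel_a and the x axis of rest1, either way round below 0.12 rad and angle between the y axis of panel_a and the y axis of rest1, either way round below 0.17 rad) or (x of panel_a in the frame of rest2 between -0.006 and 0.006 m and y of panel_a in the frame of rest2 between -0.015 and 0.015 m and z of panel_a in the frame of rest2 between -0.005 and 0.005 m and angle between the x axis of panel_a and the x axis of rest2, either way round below 0.12 rad and angle between the y axis of panel_a and the y axis of rest2, either way round below 0.17 rad) or (x of panel_a in the frame of rest3 between -0.006 and 0.006 m and y of panel_a in the frame of rest3 between -0.015 and 0.015 m and z of panel_a in the frame of rest3 between -0.005 and 0.005 m and angle between the x axis of panel_a and the x axis of rest3, either way round below 0.12 rad and angle between the y axis of panel_a and the y axis of rest3, either way round below 0.17 rad)) and ((x of panel_b in the frame of rest0 between -0.006 and 0.006 m and y of panel_b in the frame of rest0 between -0.015 and 0.015 m and z of panel_b in the frame of rest0 between -0.005 and 0.005 m and angle between the x axis of panel_b and the x axis of rest0, either way round below 0.12 rad and angle between the y axis of panel_b and the y axis of rest0, either way round below 0.17 rad) or (x of panel_b in the frame of rest1 between -0.006 and 0.006 m and y of panel_b in the frame of rest1 between -0.015 and 0.015 m and z of panel_b in the frame of rest1 between -0.005 and 0.005 m and angle between the x axis of panel_b and the x axis of rest1, either way round below 0.12 rad and angle between the y axis of panel_b and the y axis of rest1, either way round below 0.17 rad) or (x of panel_b in the frame of rest2 between -0.006 and 0.006 m and y of panel_b in the frame of rest2 between -0.015 and 0.015 m and z of panel_b in the frame of rest2 between -0.005 and 0.005 m and angle between the x axis of panel_b and the x axis of rest2, either way round below 0.12 rad and angle between the y axis of panel_b and the y axis of rest2, either way round below 0.17 rad) or (x of panel_b in the frame of rest3 between -0.006 and 0.006 m and y of panel_b in the frame of rest3 between -0.015 and 0.015 m and z of panel_b in the frame of rest3 between -0.005 and 0.005 m and angle between the x axis of panel_b and the x axis of rest3, either way round below 0.12 rad and angle between the y axis of panel_b and the y axis of rest3, either way round below 0.17 rad)) and ((x of panel_c in the frame of rest0 between -0.006 and 0.006 m and y of panel_c in the frame of rest0 between -0.015 and 0.015 m and z of panel_c in the frame of rest0 between -0.005 and 0.005 m and angle between the x axis of panel_c and the x axis of rest0, either way round below 0.12 rad and angle between the y axis of panel_c and the y axis of rest0, either way round below 0.17 rad) or (x of panel_c in the frame of rest1 between -0.006 and 0.006 m and y of panel_c in the frame of rest1 between -0.015 and 0.015 m and z of panel_c in the frame of rest1 between -0.005 and 0.005 m and angle between the x axis of panel_c and the x axis of rest1, either way round below 0.12 rad and angle between the y axis of panel_c and the y axis of rest1, either way round below 0.17 rad) or (x of panel_c in the frame of rest2 between -0.006 and 0.006 m and y of panel_c in the frame of rest2 between -0.015 and 0.015 m and z of panel_c in the frame of rest2 between -0.005 and 0.005 m and angle between the x axis of panel_c and the x axis of rest2, either way round below 0.12 rad and angle between the y axis of panel_c and the y axis of rest2, either way round below 0.17 rad) or (x of panel_c in the frame of rest3 between -0.006 and 0.006 m and y of panel_c in the frame of rest3 between -0.015 and 0.015 m and z of panel_c in the frame of rest3 between -0.005 and 0.005 m and angle between the x axis of panel_c and the x axis of rest3, either way round below 0.12 rad and angle between the y axis of panel_c and the y axis of rest3, either way round below 0.17 rad)) and ((x of panel_d in the frame of rest0 between -0.006 and 0.006 m and y of panel_d in the frame of rest0 between -0.015 and 0.015 m and z of panel_d in the frame of rest0 between -0.005 and 0.005 m and angle between the x axis of panel_d and the x axis of rest0, either way round below 0.12 rad and angle between the y axis of panel_d and the y axis of rest0, either way round below 0.17 rad) or (x of panel_d in the frame of rest1 between -0.006 and 0.006 m and y of panel_d in the frame of rest1 between -0.015 and 0.015 m and z of panel_d in the frame of rest1 between -0.005 and 0.005 m and angle between the x axis of panel_d and the x axis of rest1, either way round below 0.12 rad and angle between the y axis of panel_d and the y axis of rest1, either way round below 0.17 rad) or (x of panel_d in the frame of rest2 between -0.006 and 0.006 m and y of panel_d in the frame of rest2 between -0.015 and 0.015 m and z of panel_d in the frame of rest2 between -0.005 and 0.005 m and angle between the x axis of panel_d and the x axis of rest2, either way round below 0.12 rad and angle between the y axis of panel_d and the y axis of rest2, either way round below 0.17 rad) or (x of panel_d in the frame of rest3 between -0.006 and 0.006 m and y of panel_d in the frame of rest3 between -0.015 and 0.015 m and z of panel_d in the frame of rest3 between -0.005 and 0.005 m and angle between the x axis of panel_d and the x axis of rest3, either way round below 0.12 rad and angle between the y axis of panel_d and the y axis of rest3, either way round below 0.17 rad)) and value of joint drawer above 0.02 m), for 0.3 s.
2. the drawer is fully home with every panel still leaning in its rest (((x of panel_a in the frame of rest0 between -0.006 and 0.006 m and y of panel_a in the frame of rest0 between -0.015 and 0.015 m and z of panel_a in the frame of rest0 between -0.005 and 0.005 m and angle between the x axis of panel_a and the x axis of rest0, either way round below 0.12 rad and angle between the y axis of panel_a and the y axis of rest0, either way round below 0.17 rad) or (x of panel_a in the frame of rest1 between -0.006 and 0.006 m and y of panel_a in the frame of rest1 between -0.015 and 0.015 m and z of panel_a in the frame of rest1 between -0.005 and 0.005 m and angle between the x axis of panel_a and the x axis of rest1, either way round below 0.12 rad and angle between the y axis of panel_a and the y axis of rest1, either way round below 0.17 rad) or (x of panel_a in the frame of rest2 between -0.006 and 0.006 m and y of panel_a in the frame of rest2 between -0.015 and 0.015 m and z of panel_a in the frame of rest2 between -0.005 and 0.005 m and angle between the x axis of panel_a and the x axis of rest2, either way round below 0.12 rad and angle between the y axis of panel_a and the y axis of rest2, either way round below 0.17 rad) or (x of panel_a in the frame of rest3 between -0.006 and 0.006 m and y of panel_a in the frame of rest3 between -0.015 and 0.015 m and z of panel_a in the frame of rest3 between -0.005 and 0.005 m and angle between the x axis of panel_a and the x axis of rest3, either way round below 0.12 rad and angle between the y axis of panel_a and the y axis of rest3, either way round below 0.17 rad)) and ((x of panel_b in the frame of rest0 between -0.006 and 0.006 m and y of panel_b in the frame of rest0 between -0.015 and 0.015 m and z of panel_b in the frame of rest0 between -0.005 and 0.005 m and angle between the x axis of panel_b and the x axis of rest0, either way round below 0.12 rad and angle between the y axis of panel_b and the y axis of rest0, either way round below 0.17 rad) or (x of panel_b in the frame of rest1 between -0.006 and 0.006 m and y of panel_b in the frame of rest1 between -0.015 and 0.015 m and z of panel_b in the frame of rest1 between -0.005 and 0.005 m and angle between the x axis of panel_b and the x axis of rest1, either way round below 0.12 rad and angle between the y axis of panel_b and the y axis of rest1, either way round below 0.17 rad) or (x of panel_b in the frame of rest2 between -0.006 and 0.006 m and y of panel_b in the frame of rest2 between -0.015 and 0.015 m and z of panel_b in the frame of rest2 between -0.005 and 0.005 m and angle between the x axis of panel_b and the x axis of rest2, either way round below 0.12 rad and angle between the y axis of panel_b and the y axis of rest2, either way round below 0.17 rad) or (x of panel_b in the frame of rest3 between -0.006 and 0.006 m and y of panel_b in the frame of rest3 between -0.015 and 0.015 m and z of panel_b in the frame of rest3 between -0.005 and 0.005 m and angle between the x axis of panel_b and the x axis of rest3, either way round below 0.12 rad and angle between the y axis of panel_b and the y axis of rest3, either way round below 0.17 rad)) and ((x of panel_c in the frame of rest0 between -0.006 and 0.006 m and y of panel_c in the frame of rest0 between -0.015 and 0.015 m and z of panel_c in the frame of rest0 between -0.005 and 0.005 m and angle between the x axis of panel_c and the x axis of rest0, either way round below 0.12 rad and angle between the y axis of panel_c and the y axis of rest0, either way round below 0.17 rad) or (x of panel_c in the frame of rest1 between -0.006 and 0.006 m and y of panel_c in the frame of rest1 between -0.015 and 0.015 m and z of panel_c in the frame of rest1 between -0.005 and 0.005 m and angle between the x axis of panel_c and the x axis of rest1, either way round below 0.12 rad and angle between the y axis of panel_c and the y axis of rest1, either way round below 0.17 rad) or (x of panel_c in the frame of rest2 between -0.006 and 0.006 m and y of panel_c in the frame of rest2 between -0.015 and 0.015 m and z of panel_c in the frame of rest2 between -0.005 and 0.005 m and angle between the x axis of panel_c and the x axis of rest2, either way round below 0.12 rad and angle between the y axis of panel_c and the y axis of rest2, either way round below 0.17 rad) or (x of panel_c in the frame of rest3 between -0.006 and 0.006 m and y of panel_c in the frame of rest3 between -0.015 and 0.015 m and z of panel_c in the frame of rest3 between -0.005 and 0.005 m and angle between the x axis of panel_c and the x axis of rest3, either way round below 0.12 rad and angle between the y axis of panel_c and the y axis of rest3, either way round below 0.17 rad)) and ((x of panel_d in the frame of rest0 between -0.006 and 0.006 m and y of panel_d in the frame of rest0 between -0.015 and 0.015 m and z of panel_d in the frame of rest0 between -0.005 and 0.005 m and angle between the x axis of panel_d and the x axis of rest0, either way round below 0.12 rad and angle between the y axis of panel_d and the y axis of rest0, either way round below 0.17 rad) or (x of panel_d in the frame of rest1 between -0.006 and 0.006 m and y of panel_d in the frame of rest1 between -0.015 and 0.015 m and z of panel_d in the frame of rest1 between -0.005 and 0.005 m and angle between the x axis of panel_d and the x axis of rest1, either way round below 0.12 rad and angle between the y axis of panel_d and the y axis of rest1, either way round below 0.17 rad) or (x of panel_d in the frame of rest2 between -0.006 and 0.006 m and y of panel_d in the frame of rest2 between -0.015 and 0.015 m and z of panel_d in the frame of rest2 between -0.005 and 0.005 m and angle between the x axis of panel_d and the x axis of rest2, either way round below 0.12 rad and angle between the y axis of panel_d and the y axis of rest2, either way round below 0.17 rad) or (x of panel_d in the frame of rest3 between -0.006 and 0.006 m and y of panel_d in the frame of rest3 between -0.015 and 0.015 m and z of panel_d in the frame of rest3 between -0.005 and 0.005 m and angle between the x axis of panel_d and the x axis of rest3, either way round below 0.12 rad and angle between the y axis of panel_d and the y axis of rest3, either way round below 0.17 rad)) and value of joint drawer below 0.004 m), for 0.2 s.
3. the start button is pressed down with the drawer home (value of joint start above 0.0045 m and value of joint drawer below 0.004 m), for 0.05 s.
At the end, for the whole second after the job is handed in: Each panel present leans still in its own rest: centre within 6 mm along the slope, 15 mm sideways and 5 mm square to the bars of the rest's point, slope within 7 and width within 10 degrees; drawer within 4 mm of home; button up again (all of step 2 and value of joint start below 0.002 m and linear speed of each of panel_a, panel_b, panel_c, panel_d below 0.02 m/s); the robot touches nothing.
It fails at once if the resin bottle is moved more than 30 mm (distance of resin from where it was at the start of the episode above 0.03 m).
It fails at once if the spool is moved more than 30 mm (distance of spool from where it was at the start of the episode above 0.03 m).
It fails at once if the scraper is moved more than 30 mm (distance of scraper from where it was at the start of the episode above 0.03 m).
Of panel_a, panel_b, panel_c, panel_d only 3 to 4 are there at a start; the rules pass over those that are not, and their reading is None.
At some moment in a run one of panel_a, panel_b, panel_c, panel_d may be knocked a few centimetres aside while the robot is not near it.
Once in a run the grip may slacken for a moment while it holds something.
It also fails if it takes over 210 s, if anything falls off the work surface, if the arm or the gripper's body presses on something with over 40 N, if the wrist force passes 120 N, or if a joint passes its speed limit or range.

## Working session

There is one attempt and no reset: what is moved stays moved. The work goes in short steps, Python scripts to look and compute and a tool call to move; the robot and the scene stay as the last step left them, time stands still between calls to the robot, and variables do not carry over. Pictures are saved under pics/ and viewed, at most 14 in all, crops included, and the job is handed in when it is done.

Besides the shell and the picture viewer there is one more tool, called after "Emit:" as name(argument=value, ...), one argument or row to a line, values as JSON. step_arm: Moves the arm, as the interface text tells. Its arguments: {"type":"object","properties":{"motion":{"type":"array","items":{"type":"object","properties":{"dr":{"type":"array","items":{"type":"number"}},"slide":{"type":"array","items":{"type":"number"}},"jaw":{"type":"number"}}}}},"required":["motion"]}

```bash
mkdir -p pics; cat > h.py <<'E'
import numpy as np,cv2
from scipy.spatial.transform import Rotation as R
from bench import arm,optics
def ray(name,px,state=None):
    i=optics.camera_info(name);K=np.array(i["camera_matrix"],float)
    px=np.array(px,float)
    if name!="wrist":
        V=np.array(i["view"]);d=np.array([(px[0]-K[0,2])/K[0,0],-(px[1]-K[1,2])/K[1,1],-1])
        Rm=V[:3,:3];return -Rm.T@V[:3,3],Rm.T@d
    u=(px-K[:2,2])/[K[0,0],K[1,1]];r=np.hypot(*u)+1e-9
    d=np.array([u[0]/r*np.sin(r),-u[1]/r*np.sin(r),-np.cos(r)])
    T=np.array(i["T_tool_cam"]);Rt=R.from_quat(state["ee_rot"]).as_matrix()
    return Rt@T[:3,3]+state["position"],Rt@T[:3,:3]@d
def onz(name,px,z,state=None):
    o,d=ray(name,px,state);return o+d*(z-o[2])/d[2]
def proj(name,P):
    i=optics.camera_info(name);K=np.array(i["camera_matrix"],float);V=np.array(i["view"])
    c=V[:3,:3]@P+V[:3,3];return np.array([K[0,0]*c[0]/-c[2]+K[0,2],K[1,1]*-c[1]/-c[2]+K[1,2]])
def tri(rays):
    A=np.zeros((3,3));b=np.zeros(3)
    for o,d in rays:
        d=d/np.linalg.norm(d);M=np.eye(3)-np.outer(d,d);A+=M;b+=M@o
    return np.linalg.solve(A,b)
E
python3 - <<'E'
from h import *
for n in("scene","top","wrist"):
    i=optics.camera_info(n);print(n,{k:np.round(v,3).tolist() if not isinstance(v,str) else v for k,v in i.items()})
s=arm.read_state();print(s)
for n in("scene","top"):cv2.imwrite(f"pics/{n}0.png",optics.get_image(n))
E
```

```text
scene {'camera_matrix': [[598.595, 0.0, 331.925], [0.0, 598.595, 236.269], [0.0, 0.0, 1.0]], 'view': [[0.658, 0.753, -0.013, -348.598], [-0.616, 0.548, 0.567, 300.608], [0.433, -0.365, 0.824, -1765.954], [0.0, 0.0, 0.0, 1.0]]}
top {'camera_matrix': [[439.232, 0.0, 319.695], [0.0, 439.232, 228.443], [0.0, 0.0, 1.0]], 'view': [[-0.006, -1.0, -0.02, -18.609], [0.98, -0.01, 0.197, -619.798], [-0.197, -0.018, 0.98, -1178.489], [0.0, 0.0, 0.0, 1.0]]}
wrist {'camera_matrix': [[371.648, 0.0, 312.665], [0.0, 371.648, 236.671], [0.0, 0.0, 1.0]], 'T_tool_cam': [[0.001, 0.95, 0.311, 79.117], [1.0, -0.001, 0.0, 0.723], [0.001, 0.311, -0.95, -143.621], [0.0, 0.0, 0.0, 1.0]]}
{'clock': 0.0, 'joints': array([-1.03133705e+00,  3.85563100e-01,  6.63003035e-03, -5.03295339e-04,
       -1.19399660e+00, -2.58623772e-01]), 'joint_vel': array([ 0.00114988,  0.00165213,  0.00134506,  0.00154374, -0.00118817,
       -0.0004498 ]), 'joint_efforts': array([-7.50273239e-05, -3.92287409e+01,  1.88397914e+01,  4.18631360e+00,
       -4.64227822e-03, -3.40176463e-06]), 'position': array([ 173.09700212, -599.94603852,  230.21863984]), 'ee_rot': array([-1.39864755e-01,  9.90170015e-01,  1.07374213e-03, -1.98920269e-04]), 'contact_force': array([-0.32723255,  0.538856  , -0.42057003]), 'wrist_torque': array([ 0.01664509,  0.02273165, -0.03087396]), 'grasp_force': 0.0, 'gripper_width': 85.38982692020114}
```

View pics/top0.png

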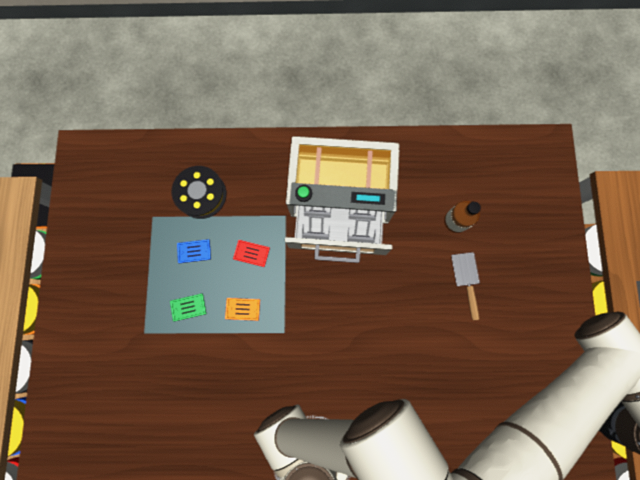

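View pics/scene0.png

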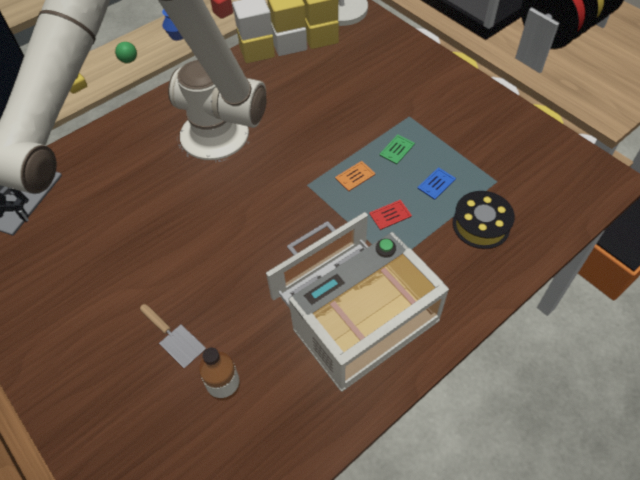

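```bash
cat >> h.py <<'E'
HS={'a':(45,80),'b':(8,20),'c':(100,125),'d':(0,6)}
def panels(name="top",img=None,st=None,z=8,smin=120):
    img=optics.get_image(name) if img is None else img
    hsv=cv2.cvtColor(img,cv2.COLOR_BGR2HSV);out={}
    for k,(l,h) in HS.items():
        m=cv2.inRange(hsv,(l,smin,90),(h,255,255))
        if k=='d':m|=cv2.inRange(hsv,(174,smin,90),(180,255,255))
        m=cv2.morphologyEx(m,cv2.MORPH_CLOSE,np.ones((5,5)))
        cs,_=cv2.findContours(m,cv2.RETR_EXTERNAL,cv2.CHAIN_APPROX_NONE)
        best=[]
        for c in cs:
            if cv2.contourArea(c)<150:continue
            P=np.array([onz(name,p,z,st)[:2] for p in c[:,0,:]+0.0],np.float32)
            r=cv2.minAreaRect(P);w=sorted(r[1])
            if 50<w[0]<75 and 80<w[1]<112:
                b=cv2.boxPoints(r);e=max((b[1]-b[0],b[2]-b[1]),key=np.linalg.norm)
                a=np.degrees(np.arctan2(e[1],e[0]))%180
                best.append((np.round(r[0],1).tolist(),round(float(a),1),np.round(w,1).tolist()))
        out[k]=best
    return out
E
python3 - <<'E'
from h import *
t=cv2.imread("pics/top0.png");s=cv2.imread("pics/scene0.png")
print(panels("top",t));print(panels("scene",s))
a=cv2.resize(t[180:270,275:405],None,fx=4,fy=4,interpolation=cv2.INTER_CUBIC)
b=cv2.resize(s[200:390,260:460],None,fx=2,fy=2,interpolation=cv2.INTER_CUBIC)
o=np.zeros((600,800,3),np.uint8);o[:360,:520]=a
cv2.imwrite("pics/c1.png",o[:360,:520]);
cv2.imwrite("pics/c2.png",cv2.resize(s[200:390,260:460],None,fx=3,fy=3,interpolation=cv2.INTER_CUBIC))
E
```

```text
Traceback (most recent call last):
  File "h.py", line 36, in panels
    P=np.array([onz(name,p,z,st)[:2] for p in c[:,0,:]+0.0],np.float32)
                ~~~^^^^^^^^^^^^^
  File "h.py", line 15, in onz
    o,d=ray(name,px,state);return o+d*(z-o[2])/d[2]
        ~~~^^^^^^^^^^^^^^^
  File "h.py", line 5, in ray
    i=optics.camera_info(name);K=np.array(i["camera_matrix"],float)
ValueError: time passes only in moves, steps and waits
```

Too many camera_info calls; cache them.

View pics/c1.png

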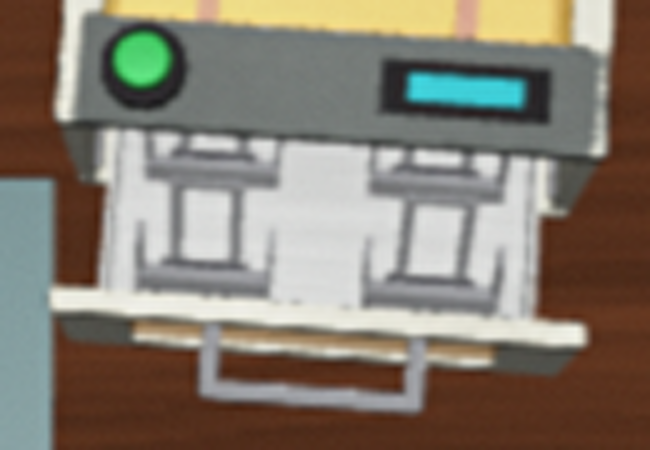

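View pics/c2.png

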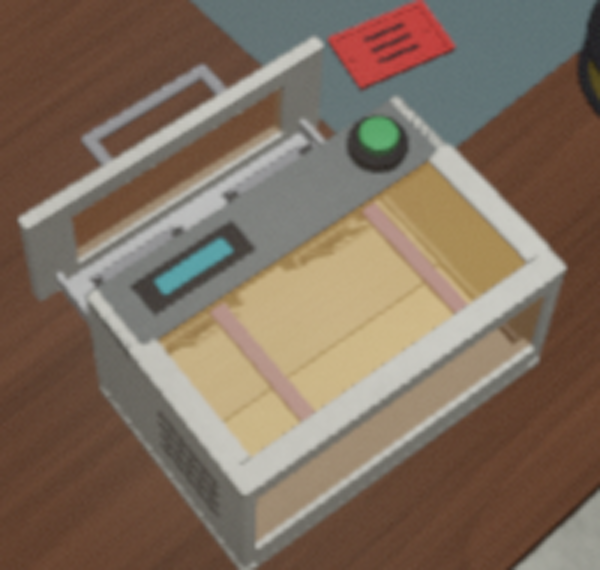

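```bash
python3 - <<'E'
from h import *
c1=lambda x,y:(275+(x+.5)/5-.5,180+(y+.5)/5-.5); c2=lambda x,y:(260+(x+.5)/3-.5,200+(y+.5)/3-.5)
for n,p,z in(("cabFL",(60,122),155),("cabFR",(605,155),155),("plOutL",(52,308),128),("plOutR",(585,345),128),("plInL",(52,290),128),("plInR",(588,325),128),("hL",(203,394),112),("hR",(419,407),112),("btn",(141,59),167)):
    print(n,onz("top",c1(*p),z).round(1))
for n,p,z in(("hL",(206,70),112),("hR",(90,138),112),("btn",(378,133),167),("plL",(318,40),128),("plR",(22,218),128)):print(n,onz("scene",c2(*p),z).round(1))
print("btn3d",tri([ray("top",c1(141,59)),ray("scene",c2(378,133))]))
E
```

```text
cabFL [667.5  61.5 155. ]
cabFR [ 646.4 -224.5  155. ]
plOutL [572.6  67.5 128. ]
plOutR [ 550.1 -214.2  128. ]
plInL [582.3  67.6 128. ]
plInR [ 560.8 -216.2  128. ]
hL [528.  -12.1 112. ]
hR [ 520.  -127.1  112. ]
btn [698.   18.1 167. ]
hL [530.4 -10.1 112. ]
hR [ 519.6 -120.9  112. ]
btn [689.8  22.4 167. ]
plL [576.5  68.8 128. ]
plR [ 550.8 -210.   128. ]
btn3d [694.70342955  17.18450134 177.8042201 ]
```

```bash
cat >> h.py <<'E'
def Rt(yaw,tilt=0):
    a,t=np.radians([yaw,tilt]);h=np.array([np.cos(a),np.sin(a),0]);u=np.array([0,0,1.])
    x=np.cos(t)*h+np.sin(t)*u;z=np.sin(t)*h-np.cos(t)*u
    return np.column_stack([x,np.cross(z,x),z])
def plan(*tg):
    s=arm.read_state();p=np.array(s["position"]);C=R.from_quat(s["ee_rot"]).as_matrix()
    print("t",round(s["clock"],2),"F",np.round(s["contact_force"],1),"w",round(s["gripper_width"],1),"g",round(s["grasp_force"],1),"p",p.round(1),"j",np.round(s["joints"],2))
    for q,yaw,tilt in tg:
        T=Rt(yaw,tilt);print("slide",(C.T@(np.array(q)-p)).round(1).tolist(),"dr",(np.degrees(R.from_matrix(C.T@T).as_rotvec())/8).round(2).tolist())
        p,C=np.array(q),T
E
python3 - <<'E'
from h import *
plan(([525,-69,175],265.6,0),([525,-69,93],265.6,0))
E
```

```text
t 0.1 F [0.4 0.8 0.5] w 85.4 g 0.0 p [ 173.1 -600.   230.4] j [-1.03  0.39  0.01 -0.   -1.19 -0.26]
slide [-485.2, 412.7, 56.1] dr [0.01, 0.01, -8.69]
slide [0.0, 0.0, 82.0] dr [0.0, 0.0, 0.0]
```

Emit:
step_arm(
  motion=[
    {"slide":[-485,413,56],"dr":[0,0,-8.7],"jaw":30},
    {"slide":[-485,413,56],"dr":[0,0,-8.7],"jaw":30},
    {"slide":[-485,413,56],"dr":[0,0,-8.7],"jaw":30},
    {"slide":[-485,413,56],"dr":[0,0,-8.7],"jaw":30},
    {"slide":[-485,413,56],"dr":[0,0,-8.7],"jaw":30},
    {"slide":[-485,413,56],"dr":[0,0,-8.7],"jaw":30},
    {"slide":[-485,413,56],"dr":[0,0,-8.7],"jaw":30},
    {"slide":[-485,413,56],"dr":[0,0,-8.7],"jaw":30},
  ],
)

```text
clock: 1.1
position: [448.7, -183.2, 187.3]
ee_rot: [-0.68, 0.733, 0.0, -0.0]
contact_force: [1.0, -1.4, 0.9]
gripper_width: 30.2
grasp_force: 0.0
```

```bash
python3 - <<'E'
from h import *
plan(([525,-69,175],265.6,0),([525,-69,93],265.6,0))
E
```

```text
t 1.1 F [ 1.  -1.4  0.9] w 30.2 g 0.0 p [ 448.7 -183.2  187.3] j [-0.05  0.19 -0.39 -0.   -0.99 -0.02]
slide [-119.6, -67.6, 12.3] dr [0.0, 0.0, 0.02]
slide [0.0, 0.0, 82.0] dr [0.0, 0.0, 0.0]
```

Emit:
step_arm(
  motion=[
    {"slide":[-119.6,-67.8,12.3],"dr":[0,0,0],"jaw":26},
    {"slide":[-119.6,-67.8,12.3],"dr":[0,0,0],"jaw":26},
    {"slide":[-119.6,-67.8,12.3],"dr":[0,0,0],"jaw":26},
    {"slide":[-119.6,-67.8,12.3],"dr":[0,0,0],"jaw":26},
    {"slide":[-119.6,-67.8,35],"dr":[0,0,0],"jaw":26},
    {"slide":[-119.6,-67.8,58],"dr":[0,0,0],"jaw":26},
    {"slide":[-119.6,-67.8,80],"dr":[0,0,0],"jaw":26},
    {"slide":[-119.6,-67.8,94],"dr":[0,0,0],"jaw":26},
  ],
)

```text
clock: 2.1
position: [523.4, -72.5, 92.8]
ee_rot: [-0.679, 0.734, 0.0, -0.001]
contact_force: [0.7, 0.8, 0.0]
gripper_width: 25.6
grasp_force: 0.0
```

Emit:
step_arm(
  motion=[
    {"slide":[0,0,0],"dr":[0,0,0],"jaw":0},
    {"slide":[0,0,0],"dr":[0,0,0],"jaw":0},
    {"slide":[0,0,0],"dr":[0,0,0],"jaw":0},
    {"slide":[0,0,0],"dr":[0,0,0],"jaw":0},
    {"slide":[0,0,0],"dr":[0,0,0],"jaw":0},
    {"slide":[0,0,0],"dr":[0,0,0],"jaw":0},
    {"slide":[0,0,0],"dr":[0,0,0],"jaw":0},
    {"slide":[0,0,0],"dr":[0,0,0],"jaw":0},
  ],
)

```text
clock: 3.1
position: [523.7, -71.9, 93.0]
ee_rot: [-0.68, 0.734, 0.0, -0.001]
contact_force: [1.6, -5.4, -9.6]
gripper_width: 7.9
grasp_force: 58.3
```

Emit:
step_arm(
  motion=[
    {"slide":[0,15,0],"dr":[0,0,0],"jaw":0},
    {"slide":[0,30,0],"dr":[0,0,0],"jaw":0},
    {"slide":[0,45,0],"dr":[0,0,0],"jaw":0},
    {"slide":[0,60,0],"dr":[0,0,0],"jaw":0},
    {"slide":[0,70,0],"dr":[0,0,0],"jaw":0},
    {"slide":[0,78,0],"dr":[0,0,0],"jaw":0},
    {"slide":[0,83,0],"dr":[0,0,0],"jaw":0},
    {"slide":[0,87,0],"dr":[0,0,0],"jaw":0},
  ],
)

```text
clock: 4.1
position: [436.6, -64.9, 93.0]
ee_rot: [-0.68, 0.733, 0.001, -0.001]
contact_force: [1.1, -5.2, -11.8]
gripper_width: 8.1
grasp_force: 59.3
```

Emit:
step_arm(
  motion=[
    {"slide":[0,1,0],"dr":[0,0,0],"jaw":0},
    {"slide":[0,2,0],"dr":[0,0,0],"jaw":0},
    {"slide":[0,3,0],"dr":[0,0,0],"jaw":0},
    {"slide":[0,4,0],"dr":[0,0,0],"jaw":0},
    {"slide":[0,5,0],"dr":[0,0,0],"jaw":0},
    {"slide":[0,5,0],"dr":[0,0,0],"jaw":0},
    {"slide":[0,5,0],"dr":[0,0,0],"jaw":0},
    {"slide":[0,5,0],"dr":[0,0,0],"jaw":0},
  ],
)

```text
clock: 5.1
position: [433.8, -64.6, 93.0]
ee_rot: [-0.68, 0.733, -0.001, 0.0]
contact_force: [5.7, -9.5, -18.1]
gripper_width: 7.9
grasp_force: 58.7
```

Emit:
step_arm(
  motion=[
    {"slide":[0,-2,0],"dr":[0,0,0],"jaw":26},
    {"slide":[0,-2,0],"dr":[0,0,0],"jaw":26},
    {"slide":[0,-2,0],"dr":[0,0,0],"jaw":26},
    {"slide":[0,-2,0],"dr":[0,0,0],"jaw":26},
    {"slide":[0,-2,-30],"dr":[0,0,0],"jaw":26},
    {"slide":[0,-2,-80],"dr":[0,0,0],"jaw":26},
    {"slide":[0,-40,-140],"dr":[0,0,0],"jaw":66},
    {"slide":[0,-60,-170],"dr":[0,0,0],"jaw":66},
  ],
)

```text
clock: 6.1
position: [494.1, -68.5, 266.8]
ee_rot: [-0.68, 0.733, -0.001, 0.002]
contact_force: [-0.2, 1.0, 0.1]
gripper_width: 61.2
grasp_force: 0.0
```

Emit:
step_arm(
  motion=[
    {"slide":[0,-25,-30],"dr":[0,0,0],"jaw":66},
    {"slide":[0,-25,-30],"dr":[0,0,0],"jaw":66},
    {"slide":[0,-25,-30],"dr":[0,0,0],"jaw":66},
    {"slide":[0,-25,-30],"dr":[0,0,0],"jaw":66},
    {"slide":[0,-25,-30],"dr":[0,0,0],"jaw":66},
    {"slide":[0,-25,-30],"dr":[0,0,0],"jaw":66},
    {"slide":[0,-25,-30],"dr":[0,0,0],"jaw":66},
    {"slide":[0,-25,-30],"dr":[0,0,0],"jaw":66},
  ],
)

```text
clock: 7.1
position: [517.7, -70.4, 293.5]
ee_rot: [-0.68, 0.733, -0.0, 0.0]
contact_force: [-0.6, 0.7, -0.3]
gripper_width: 65.9
grasp_force: 0.0
```

```bash
python3 - <<'E'
from h import *
import pickle
s=arm.read_state();w=optics.get_image("wrist");t=optics.get_image("top");pickle.dump(s,open("s1.pkl","wb"))
cv2.imwrite("pics/w1.png",w);cv2.imwrite("pics/t1.png",t);print(s["position"],panels("top",t))
E
```

```text
[517.71692901 -70.42744981 293.53130415] {'a': [([405.3, 356.6], 102.5, [60.0, 97.0])], 'b': [], 'c': [], 'd': []}
```

View pics/w1.png

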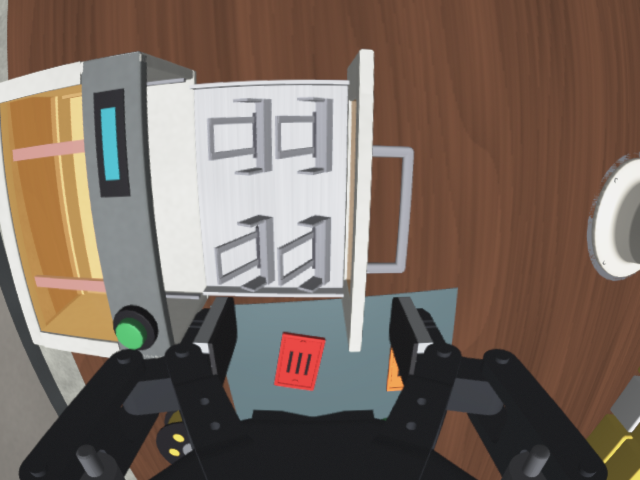

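Emit:
step_arm(
  motion=[
    {"slide":[20,60,0],"dr":[0,0,0],"jaw":66},
    {"slide":[20,90,20],"dr":[0,0,0],"jaw":66},
    {"slide":[20,90,20],"dr":[0,0,0],"jaw":66},
    {"slide":[20,90,20],"dr":[0,0,0],"jaw":66},
    {"slide":[20,90,20],"dr":[0,0,0],"jaw":66},
    {"slide":[20,90,20],"dr":[0,0,0],"jaw":66},
    {"slide":[20,90,20],"dr":[0,0,0],"jaw":66},
    {"slide":[20,90,20],"dr":[0,0,0],"jaw":66},
  ],
)

```text
clock: 8.2
position: [426.6, -83.6, 273.4]
ee_rot: [-0.68, 0.733, 0.0, -0.0]
contact_force: [-0.1, 0.4, 0.2]
gripper_width: 66.3
grasp_force: 0.0
```

```bash
python3 - <<'E'
from h import *
import pickle
s=arm.read_state();w=optics.get_image("wrist");pickle.dump(s,open("s2.pkl","wb"))
cv2.imwrite("pics/w2.png",w);print(s["position"])
w1=cv2.imread("pics/w1.png")
o=np.zeros((600,800,3),np.uint8)
a=cv2.resize(w1[80:300,190:390],(400,440),interpolation=cv2.INTER_CUBIC)
b=cv2.resize(w[80:300,100:300],(400,440),interpolation=cv2.INTER_CUBIC)
cv2.imwrite("pics/c3.png",np.hstack([a,b]))
E
```

```text
[426.63928988 -83.58970868 273.44579597]
```

View pics/c3.png

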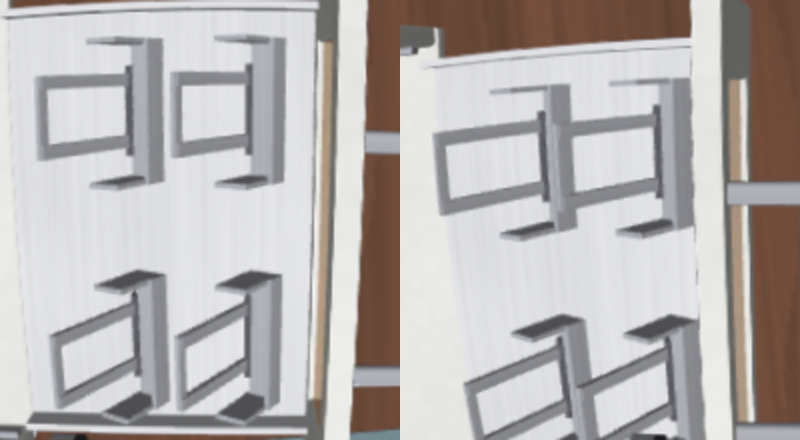

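```bash
python3 - <<'E'
from h import *
import pickle
s1=pickle.load(open("s1.pkl","rb"));s2=pickle.load(open("s2.pkl","rb"))
yaw=np.radians(-4.4);ex=np.array([np.cos(yaw),np.sin(yaw),0]);ey=np.array([-ex[1],ex[0],0])
L=lambda x,y:(190+x/2-.25,80+y/2-.25); M=lambda x,y:(100+(x-400)/2-.25,80+y/2-.25)
for n,a,b in(("r1T",(37,77),(434,133)),("r1Tb",(39,160),(441,214)),("r3T",(171,73),(555,125)),("r3Tb",(173,157),(563,208)),("r0T",(51,337),(465,385)),("r2T",(176,336),(578,388)),
 ("r1lip",(163,38),(570,85)),("r1lipb",(163,183),(577,230)),("r3lip",(285,38),(688,78)),("r3lipb",(283,186),(692,228)),("r0lip",(165,271),(582,318)),("r2lip",(281,271),(698,318))):
    r1,r2=ray("wrist",L(*a),s1),ray("wrist",M(*b),s2);P=tri([r1,r2])
    print(n,P.round(1),"ch",round(P@ex,1),round(P@ey,1), "onz80", onz("wrist",L(*a),80,s1).round(1))
hP=np.array([434,-64.6,112]);print("handle ch",hP@ex,hP@ey)
for p in((359,50),(353,350)):print("plateTop ~",onz("wrist",p,128,s1).round(1))
E
```

```text
r1T [ 610.5 -160.6   89. ] ch 621.0 -113.3 onz80 [ 613.  -160.7   80. ]
r1Tb [ 614.5 -120.6   87.6] ch 621.9 -73.1 onz80 [ 616.7 -119.8   80. ]
r3T [ 546.9 -155.    86.4] ch 557.1 -112.6 onz80 [ 547.5 -155.1   80. ]
r3Tb [ 549.9 -115.    82.4] ch 557.1 -72.5 onz80 [ 550.1 -114.5   80. ]
r0T [620.9 -30.5  89. ] ch 621.4 17.2 onz80 [623.7 -27.6  80. ]
r2T [556.6 -25.7  87.8] ch 556.9 17.1 onz80 [557.7 -23.5  80. ]
r1lip [ 554.2 -174.5   38.4] ch 565.9 -131.5 onz80 [ 549.9 -172.3   80. ]
r1lipb [561.5 -96.2  36.2] ch 567.2 -52.9 onz80 [ 556.1 -102.3   80. ]
r3lip [ 490.3 -169.5   40.7] ch 501.9 -131.4 onz80 [ 492.5 -167.6   80. ]
r3lipb [496.8 -90.8  38.6] ch 502.3 -52.4 onz80 [498.3 -96.3  80. ]
r0lip [564.5 -48.4  42.9] ch 566.5 -4.9 onz80 [559.6 -58.2  80. ]
r2lip [500.6 -41.2  35.1] ch 502.3 -2.7 onz80 [502.  -53.8  80. ]
handle ch 437.6769436834759 -31.113549586819744
plateTop ~ [ 470.3 -205.3  128. ]
plateTop ~ [488.2  74.9 128. ]
```

```bash
cat >> h.py <<'E'
yc=np.radians(-4.4);EX=np.array([np.cos(yc),np.sin(yc),0]);EY=np.array([-EX[1],EX[0],0]);U=np.array([0,0,1.])
REST={0:(604.5,37.3),1:(604.5,-92.7),2:(540,37.3),3:(540,-92.7)};ZR=72.
G=25;PT=35
def pick(c,a,z):
    h=np.array([np.cos(np.radians(a+180)),np.sin(np.radians(a+180))]);q=np.array(c)-h*(G-10)
    return ([q[0],q[1],z],a+180,PT)
# panel frame held in tool: grasp with TCP at height zt over panel mid (zm) ; centre in tool coords
def place(rest,u,v,zt,zm=5,dy=0):
    T=Rt(270,PT);h=np.array([0,-1.,0]);ctool=T.T@(h*(G-10)+U*(zm-zt))  # centre rel. TCP
    P=Rt(175.6,PT-60);x,y=REST[rest];t=.5*EX+.866*U;n=-.866*EX+.5*U
    c=x*EX+(y+dy)*EY+ZR*U+u*t+v*n
    return ((c-P@ctool).tolist(),175.6,PT-60)
E
python3 - <<'E'
from h import *
c,a=(559.7,178.7),75.4
plan(pick(c,a,130),pick(c,a,30),pick(c,a,5))
for r in range(4):print(r,np.round(place(r,20,3.5,5)[0],1))
E
```

```text
t 8.25 F [-0.2  0.6  0.1] w 65.9 g 0.0 p [426.6 -83.6 273.5] j [ 0.18  0.02 -0.35  0.   -1.2  -0.26]
slide [-286.4, -115.7, 143.4] dr [-0.39, 4.36, 1.25]
slide [-57.4, -0.0, 81.9] dr [0.0, 0.0, 0.0]
slide [-14.3, -0.0, 20.5] dr [0.0, 0.0, 0.0]
0 [620.  -10.3 104.1]
1 [ 610.  -139.9  104.1]
2 [555.7  -5.3 104.1]
3 [ 545.7 -135.   104.1]
```

Emit:
step_arm(
  motion=[
    {"slide":[-286.4,-115.7,143.4],"dr":[-0.39,4.36,1.25],"jaw":70},
    {"slide":[-286.4,-115.7,143.4],"dr":[-0.39,4.36,1.25],"jaw":70},
    {"slide":[-286.4,-115.7,143.4],"dr":[-0.39,4.36,1.25],"jaw":70},
    {"slide":[-286.4,-115.7,143.4],"dr":[-0.39,4.36,1.25],"jaw":70},
    {"slide":[-286.4,-115.7,143.4],"dr":[-0.39,4.36,1.25],"jaw":70},
    {"slide":[-286.4,-115.7,143.4],"dr":[-0.39,4.36,1.25],"jaw":70},
    {"slide":[-286.4,-115.7,143.4],"dr":[-0.39,4.36,1.25],"jaw":70},
    {"slide":[-286.4,-115.7,143.4],"dr":[-0.39,4.36,1.25],"jaw":70},
  ],
)

```text
clock: 9.25
position: [563.2, 193.0, 130.0]
ee_rot: [-0.583, 0.755, -0.184, -0.238]
contact_force: [-0.0, -0.4, 0.1]
gripper_width: 70.1
grasp_force: 0.0
```

```bash
python3 - <<'E'
from h import *
s=arm.read_state();w=optics.get_image("wrist");cv2.imwrite("pics/w3.png",w);print(panels("wrist",w,s));print(panels("top"))
c,a=(559.7,178.7),75.4
plan(pick(c,a,30),pick(c,a,5))
E
```

```text
{'a': [], 'b': [([398.1, 200.4], 87.2, [62.0, 95.6])], 'c': [], 'd': [([557.8, 179.8], 75.6, [59.5, 95.2])]}
{'a': [([405.3, 356.6], 102.5, [60.0, 97.1])], 'b': [([399.1, 199.9], 87.2, [59.8, 96.3])], 'c': [], 'd': [([559.7, 178.8], 75.4, [59.0, 96.6])]}
t 9.35 F [ 0.   0.6 -0.6] w 69.8 g 0.0 p [563.2 192.4 131. ] j [ 0.75  0.64 -0.08  0.32 -1.4  -1.15]
slide [-58.5, 0.1, 82.3] dr [-0.0, 0.01, -0.01]
slide [-14.3, -0.0, 20.5] dr [0.0, 0.0, 0.0]
```

View pics/w3.png

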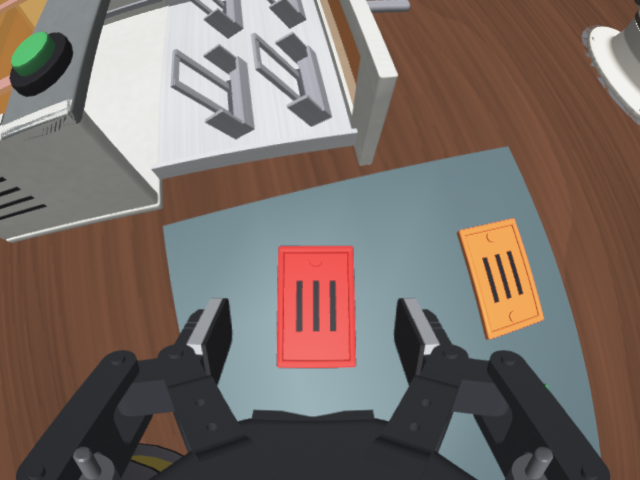

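Emit:
step_arm(
  motion=[
    {"slide":[-20,1,28],"dr":[0,0,0],"jaw":68},
    {"slide":[-40,1,56],"dr":[0,0,0],"jaw":68},
    {"slide":[-58,1,82],"dr":[0,0,0],"jaw":68},
    {"slide":[-64,1,90],"dr":[0,0,0],"jaw":68},
    {"slide":[-67,1,95],"dr":[0,0,0],"jaw":68},
    {"slide":[-70,1,99],"dr":[0,0,0],"jaw":68},
    {"slide":[-72,1,102.5],"dr":[0,0,0],"jaw":68},
    {"slide":[-72,1,102.5],"dr":[0,0,0],"jaw":68},
  ],
)

```text
clock: 10.35
position: [562.5, 193.8, 5.0]
ee_rot: [-0.583, 0.755, -0.184, -0.238]
contact_force: [-0.2, -0.3, 0.5]
gripper_width: 68.4
grasp_force: 0.0
```

Emit:
step_arm(
  motion=[
    {"slide":[0,0,0],"dr":[0,0,0],"jaw":0},
    {"slide":[0,0,0],"dr":[0,0,0],"jaw":0},
    {"slide":[0,0,0],"dr":[0,0,0],"jaw":0},
    {"slide":[0,0,0],"dr":[0,0,0],"jaw":0},
    {"slide":[0,0,0],"dr":[0,0,0],"jaw":0},
    {"slide":[0,0,0],"dr":[0,0,0],"jaw":0},
    {"slide":[0,0,0],"dr":[0,0,0],"jaw":0},
    {"slide":[0,0,0],"dr":[0,0,0],"jaw":0},
  ],
)

```text
clock: 11.35
position: [563.1, 194.4, 6.2]
ee_rot: [-0.583, 0.755, -0.184, -0.237]
contact_force: [-0.6, 1.7, 5.3]
gripper_width: 54.5
grasp_force: 62.0
```

Emit:
step_arm(
  motion=[
    {"slide":[5.7,0,-8.2],"dr":[0,0,0],"jaw":0},
    {"slide":[14,0,-20],"dr":[0,0,0],"jaw":0},
    {"slide":[28,0,-41],"dr":[0,0,0],"jaw":0},
    {"slide":[57,0,-82],"dr":[0,0,0],"jaw":0},
    {"slide":[86,0,-123],"dr":[0,0,0],"jaw":0},
    {"slide":[115,0,-164],"dr":[0,0,0],"jaw":0},
    {"slide":[115,0,-164],"dr":[0,0,0],"jaw":0},
    {"slide":[115,0,-164],"dr":[0,0,0],"jaw":0},
  ],
)

```text
clock: 12.35
position: [561.9, 193.3, 205.3]
ee_rot: [-0.583, 0.755, -0.183, -0.238]
contact_force: [-0.8, 0.0, -0.7]
gripper_width: 54.0
grasp_force: 63.2
```

```bash
python3 - <<'E'
from h import *
s=arm.read_state();w=optics.get_image("wrist");cv2.imwrite("pics/w4.png",w)
plan(place(0,120,3.5,5))
E
```

```text
t 12.4 F [-0.5 -0.8 -1.6] w 54.4 g 63.2 p [561.7 193.1 204.5] j [ 0.75  0.57 -0.    0.31 -1.54 -1.11]
slide [133.9, -157.0, 110.6] dr [-0.9, -6.22, 10.33]
```

View pics/w4.png

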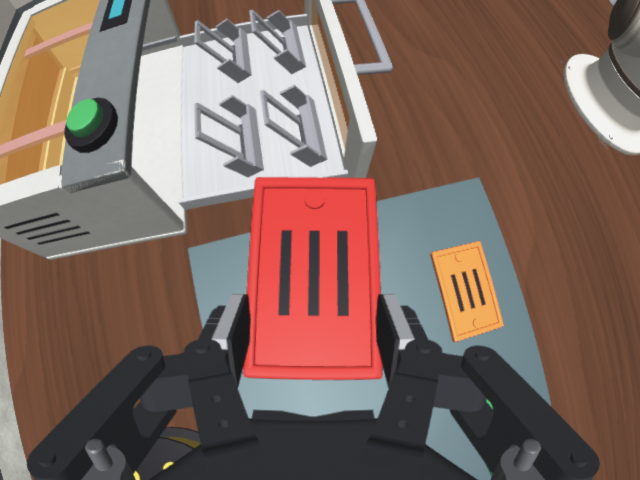

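```bash
cat >> h.py <<'E'
def held(k,img,smin=120):
    hsv=cv2.cvtColor(img,cv2.COLOR_BGR2HSV);l,h=HS[k];m=cv2.inRange(hsv,(l,smin,90),(h,255,255))
    if k=='d':m|=cv2.inRange(hsv,(174,smin,90),(180,255,255))
    cs,_=cv2.findContours(m,cv2.RETR_EXTERNAL,cv2.CHAIN_APPROX_NONE);c=cv2.convexHull(max(cs,key=cv2.contourArea))
    for e in np.arange(.01,.1,.005):
        q=cv2.approxPolyDP(c,e*cv2.arcLength(c,True),True)[:,0,:]
        if len(q)<=4:break
    q=q[np.argsort(q[:,1])];q=np.vstack([q[:2][np.argsort(q[:2,0])],q[2:][np.argsort(-q[2:,0])]]).astype(float) # farL farR nearR nearL
    i=info("wrist");K=np.array(i["camera_matrix"]);T=np.array(i["T_tool_cam"])
    w=(q-K[:2,2])/K[0,0];r=np.linalg.norm(w,axis=1,keepdims=True);nrm=w/r*np.tan(r)
    # panel model: x = towards "top" (near the gripper body), z out of seen face ; far end = bottom
    # image right=tool ? handled by right-handedness: y = z cross x
    obj=np.array([[-48,30,4],[-48,-30,4],[48,-30,4],[48,30,4]],float)
    best=None
    for sgn in(1,-1):
        o=obj*[1,sgn,1]
        n,rv,tv,err=cv2.solvePnPGeneric(o,nrm.reshape(-1,1,2),np.eye(3),None,flags=cv2.SOLVEPNP_IPPE)if False else cv2.solvePnPGeneric(o,nrm.reshape(-1,1,2),np.eye(3),None,flags=cv2.SOLVEPNP_ITERATIVE)
        for rr,tt,ee in zip(rv,tv,err):
            Rm=cv2.Rodrigues(rr)[0]
            if Rm[2,2]<0 and (best is None or ee<best[2]): best=(Rm,tt[:,0],float(ee))
    F=np.diag([1.,-1,-1]);Rp=T[:3,:3]@F@best[0];c=T[:3,:3]@F@best[1]+T[:3,3]
    print("corners",q.astype(int).tolist(),"err px",best[2]*K[0,0],"c",c.round(1),"top",Rp[:,0].round(3),"n",Rp[:,2].round(3))
    return c,Rp
def place2(rest,u,v,c,Rp,dy=0):
    x,y=REST[rest];t=.5*EX+.866*U;n=-.866*EX+.5*U
    Rw=np.column_stack([t,np.cross(n,t),n]);P=Rw@Rp.T
    w=x*EX+(y+dy)*EY+ZR*U+u*t+v*n
    return w-P@c,P
def planM(*tg):
    s=arm.read_state();p=np.array(s["position"]);C=R.from_quat(s["ee_rot"]).as_matrix()
    print("t",round(s["clock"],2),"F",np.round(s["contact_force"],1),"w",round(s["gripper_width"],1),"g",round(s["grasp_force"],1),"p",p.round(1),"j",np.round(s["joints"],2))
    for q,T in tg:
        print("to",np.round(q,1),"slide",(C.T@(np.array(q)-p)).round(1).tolist(),"dr",(np.degrees(R.from_matrix(C.T@T).as_rotvec())/8).round(2).tolist());p,C=q,T
E
python3 - <<'E'
from h import *
c,Rp=held('d',cv2.imread("pics/w4.png"));np.savez("held.npz",c=c,Rp=Rp)
A=place2(0,20,3.5,c,Rp);planM((A[0]+[0,0,110],A[1]),A,place2(0,0,3.5,c,Rp))
E
```

```text
corners [[255, 180], [373, 178], [381, 376], [245, 376]] err px 0.2706703271383568 c [ 9.2 -0.  15.7] top [-0.795 -0.004 -0.606] n [ 0.606 -0.042 -0.795]
t 12.4 F [-0.5 -0.8 -1.6] w 54.4 g 63.2 p [561.7 193.1 204.5] j [ 0.75  0.57 -0.    0.31 -1.54 -1.11]
to [615.   -9.5 219.1] slide [157.9, -102.8, 92.8] dr [-0.98, -5.79, 10.53]
to [615.   -9.5 109.1] slide [42.5, 2.7, 101.4] dr [0.0, 0.0, -0.0]
to [605.   -8.8  91.7] slide [15.9, 0.1, 12.1] dr [0.0, 0.0, -0.0]
```

```bash
cat >> h.py <<'E'
def nom(c,tilt=36,delta=5):
    a=np.radians(tilt);top=np.array([-np.cos(a),0,-np.sin(a)]);n=np.array([np.sin(a),0,-np.cos(a)])
    v=c-np.array([79,0,-143.6]);v/=np.linalg.norm(v)
    return c-delta*v,np.column_stack([top,np.cross(n,top),n])
E
python3 - <<'E'
from h import *
d=np.load("held.npz");c,Rp=nom(d["c"]);print(c)
A=place2(0,18,6,c,Rp);planM((A[0]+[0,0,110],A[1]),A,place2(0,18,0,c,Rp),place2(0,0,0,c,Rp))
E
```

```text
[11.17486375 -0.03138611 11.08346545]
t 12.4 F [-0.5 -0.8 -1.6] w 54.4 g 63.2 p [561.7 193.1 204.5] j [ 0.75  0.57 -0.    0.31 -1.54 -1.11]
to [615.1  -9.9 215.3] slide [156.0, -102.9, 96.1] dr [-0.99, -6.11, 10.31]
to [615.1  -9.9 105.3] slide [44.7, 0.0, 100.5] dr [0.0, -0.0, 0.0]
to [620.2 -10.3 102.3] slide [-3.5, -0.0, 4.9] dr [0.0, -0.0, 0.0]
to [611.3  -9.6  86.7] slide [14.6, 0.0, 10.6] dr [0.0, -0.0, 0.0]
```

Emit:
step_arm(
  motion=[
    {"slide":[156,-103,96],"dr":[-0.99,-6.11,10.31],"jaw":0},
    {"slide":[156,-103,96],"dr":[-0.99,-6.11,10.31],"jaw":0},
    {"slide":[156,-103,96],"dr":[-0.99,-6.11,10.31],"jaw":0},
    {"slide":[156,-103,96],"dr":[-0.99,-6.11,10.31],"jaw":0},
    {"slide":[156,-103,96],"dr":[-0.99,-6.11,10.31],"jaw":0},
    {"slide":[156,-103,96],"dr":[-0.99,-6.11,10.31],"jaw":0},
    {"slide":[156,-103,96],"dr":[-0.99,-6.11,10.31],"jaw":0},
    {"slide":[156,-103,96],"dr":[-0.99,-6.11,10.31],"jaw":0},
  ],
)

```text
clock: 13.4
position: [615.2, -9.9, 214.6]
ee_rot: [-0.033, 0.986, -0.029, 0.162]
contact_force: [0.7, -0.5, 0.4]
gripper_width: 54.3
grasp_force: 63.4
```

```bash
python3 - <<'E'
from h import *
d=np.load("held.npz");c,Rp=nom(d["c"])
held('d',optics.get_image("wrist"))
A=place2(0,18,6,c,Rp);planM((A[0]+[0,0,110],A[1]),A,place2(0,18,0,c,Rp),place2(0,0,0,c,Rp))
E
```

```text
corners [[256, 176], [373, 177], [380, 376], [244, 375]] err px 0.6013278903735334 c [ 9.2  1.1 15.7] top [-0.806 -0.011 -0.592] n [ 0.593 -0.002 -0.806]
t 13.45 F [-3.2 -1.6 -1.7] w 54.2 g 63.6 p [612.  -10.9 213.2] j [ 0.31  0.23 -0.39  0.23 -0.66 -1.98]
to [615.1  -9.9 215.3] slide [-3.6, 0.7, -1.0] dr [-0.1, -0.66, 1.03]
to [615.1  -9.9 105.3] slide [44.7, 0.0, 100.5] dr [0.0, -0.0, 0.0]
to [620.2 -10.3 102.3] slide [-3.5, -0.0, 4.9] dr [0.0, -0.0, 0.0]
to [611.3  -9.6  86.7] slide [14.6, 0.0, 10.6] dr [0.0, -0.0, 0.0]
```

Emit:
step_arm(
  motion=[
    {"slide":[-3.6,0.7,-1],"dr":[-0.1,-0.66,1.03],"jaw":0},
    {"slide":[-3.6,0.7,-1],"dr":[-0.1,-0.66,1.03],"jaw":0},
    {"slide":[-3.6,0.7,-1],"dr":[-0.1,-0.66,1.03],"jaw":0},
    {"slide":[-3.6,0.7,-1],"dr":[-0.1,-0.66,1.03],"jaw":0},
    {"slide":[-3.6,0.7,-1],"dr":[-0.1,-0.66,1.03],"jaw":0},
    {"slide":[-3.6,0.7,-1],"dr":[-0.1,-0.66,1.03],"jaw":0},
    {"slide":[-3.6,0.7,-1],"dr":[-0.1,-0.66,1.03],"jaw":0},
    {"slide":[-3.6,0.7,-1],"dr":[-0.1,-0.66,1.03],"jaw":0},
  ],
)

```text
clock: 14.45
position: [618.9, -8.4, 218.0]
ee_rot: [0.033, 0.977, -0.009, 0.209]
contact_force: [-0.2, -0.5, 0.2]
gripper_width: 54.1
grasp_force: 63.7
```

Emit:
step_arm(
  motion=[
    {"slide":[9,0,20],"dr":[0,0,0],"jaw":0},
    {"slide":[18,0,40],"dr":[0,0,0],"jaw":0},
    {"slide":[27,0,60],"dr":[0,0,0],"jaw":0},
    {"slide":[36,0,80],"dr":[0,0,0],"jaw":0},
    {"slide":[41,0,92],"dr":[0,0,0],"jaw":0},
    {"slide":[44.7,0,100.5],"dr":[0,0,0],"jaw":0},
    {"slide":[44.7,0,100.5],"dr":[0,0,0],"jaw":0},
    {"slide":[44.7,0,100.5],"dr":[0,0,0],"jaw":0},
  ],
)

```text
clock: 15.45
position: [621.4, -8.5, 112.7]
ee_rot: [0.033, 0.978, -0.008, 0.207]
contact_force: [0.2, 0.1, 0.2]
gripper_width: 54.2
grasp_force: 63.7
```

```bash
python3 - <<'E'
from h import *
d=np.load("held.npz");c,Rp=nom(d["c"])
cv2.imwrite("pics/w5.png",optics.get_image("wrist"))
planM(place2(0,18,6,c,Rp),place2(0,18,0,c,Rp),place2(0,0,0,c,Rp))
E
```

```text
t 15.5 F [ 0.6  0.4 -0.1] w 54.5 g 63.7 p [621.2  -8.5 112.7] j [ 0.22  0.33 -0.73  0.82 -0.16 -2.64]
to [615.1  -9.9 105.3] slide [8.6, -1.7, 4.4] dr [0.01, -0.02, 0.07]
to [620.2 -10.3 102.3] slide [-3.5, -0.0, 4.9] dr [0.0, -0.0, 0.0]
to [611.3  -9.6  86.7] slide [14.6, 0.0, 10.6] dr [0.0, -0.0, 0.0]
```

View pics/w5.png

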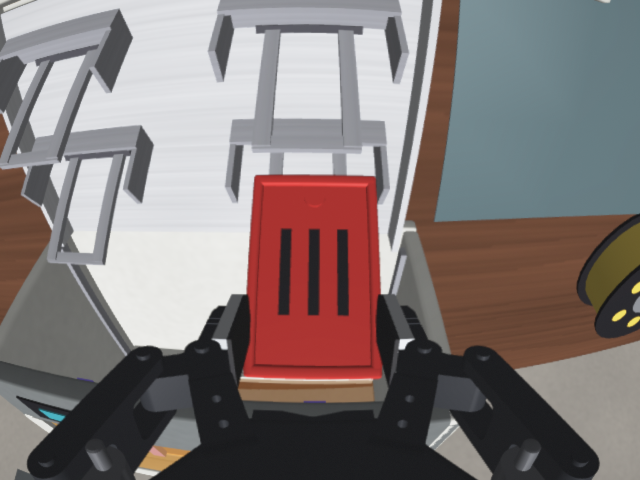

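```bash
cat > kin.py <<'E'
from h import *
from scipy.optimize import least_squares
def fk(j,P,s4,s6):
    A,B,C,d,L,c0=P;ph=j[1]-j[2]
    f=np.array([np.cos(ph),0,-np.sin(ph)]);g=np.array([np.sin(ph),0,np.cos(ph)])
    w=np.array([c0+A*np.sin(j[1]),0,d+A*np.cos(j[1])])+B*f+C*g
    R4=R.from_rotvec(s4*j[3]*f);R5=R.from_rotvec(np.array([0,-j[4],0]))
    M=R4*R5 ; tz=M.apply(f); tx=M.apply(np.array([0,-1,0.])) # x at j6=0
    Z=R.from_euler('z',j[0]);R6=R.from_rotvec(s6*j[5]*tz);tx=R6.apply(tx)
    return Z.apply(w+L*tz),Z.apply(tx),Z.apply(tz)
D=[([-1.031,.3856,.0066,-.0005,-1.194,-.2586],[173.1,-600,230.3]),([-.05,.19,-.39,0,-.99,-.02],[448.7,-183.2,187.3]),([.18,.02,-.35,0,-1.2,-.26],[426.6,-83.6,273.5]),([.75,.64,-.08,.32,-1.4,-1.15],[563.2,192.4,131]),([.75,.57,0,.31,-1.54,-1.11],[561.7,193.1,204.5]),([.31,.23,-.39,.23,-.66,-1.98],[612,-10.9,213.2]),([.22,.33,-.73,.82,-.16,-2.64],[621.2,-8.5,112.7])]
E
python3 - <<'E'
from kin import *
s=arm.read_state();D[-1]=(s["joints"],s["position"])
for s4 in(1,-1):
    r=least_squares(lambda P:np.concatenate([fk(np.array(j),P,s4,1)[0]-p for j,p in D]),[300,300,50,250,200,0])
    print(s4,r.x.round(1),np.abs(r.fun).max())
    for s6 in (1,-1):print(s6,[x.round(2) for x in fk(s["joints"],r.x,s4,s6)])
print(R.from_quat(s["ee_rot"]).as_matrix().round(2))
E
```

```text
1 [-169.   -76.   348.2 -222.8 -270.9  442.2] 224.78388801246393
1 [array([543.14,  89.4 , 101.61]), array([0.8 , 0.44, 0.4 ]), array([ 0.35,  0.2 , -0.91])]
-1 [array([543.14,  89.4 , 101.61]), array([0.03, 0.97, 0.22]), array([ 0.35,  0.2 , -0.91])]
-1 [930.9 421.6 -93.6 184.  582.2 -28.3] 175.42047058614614
1 [array([620.17,  69.48, 120.  ]), array([-0.44,  0.87, -0.22]), array([ 0.4 , -0.03, -0.91])]
-1 [array([620.17,  69.48, 120.  ]), array([-0.91,  0.06, -0.4 ]), array([ 0.4 , -0.03, -0.91])]
[[-0.91  0.07  0.4 ]
 [ 0.06  1.   -0.03]
 [-0.4  -0.   -0.91]]
```

```bash
sed -i 's/A,B,C,d,L,c0=P/A,B,C,d,L,c0,yo=P/; s/d+A\*np.cos(j\[1\])\])/d+A*np.cos(j[1])])+np.array([0,yo,0])/' kin.py
python3 - <<'E'
from kin import *
s=arm.read_state();D[-1]=(s["joints"],s["position"])
r=least_squares(lambda P:np.concatenate([fk(np.array(j),P,-1,-1)[0]-p for j,p in D]),[400,350,0,200,200,0,-160])
P=r.x;print(P.round(1),np.abs(r.fun).max())
lo=np.array([-3.14,-1.21,-1.07,-3.16,-2.99,-3.1]);hi=np.array([3.14,2.06,1.41,2.05,-.16,3.1])
def ik(p,T,j0):
    def e(j):
        q,x,z=fk(j,P,-1,-1);return np.concatenate([(q-p)/100,x-T[:,0],z-T[:,2]])
    return least_squares(e,j0,bounds=(lo,hi))
for rest in(0,1,2,3):
  x,y=REST[rest]
  for pt in(35,45,50,60):
    a=np.radians(pt-60);p=(x+8)*EX+y*EY+95*U
    best=min((ik(p,Rt(175.6,pt-60),j0) for j0 in([.2,.33,-.6,0,-.6,-1.7],[.2,.33,-.6,.8,-.3,-2.6],[.2,.5,-.3,-.5,-.5,-1])),key=lambda q:q.cost)
    print(rest,pt,round(best.cost,5),best.x.round(2))
np.save("P.npy",P)
E
```

```text
[ 559.7  253.7   55.5   46.7  294.3  130.5 -149.8] 40.665942821147745
0 35 0.0013 [ 0.3   0.34 -0.79  1.19 -0.16 -3.1 ]
0 45 0.0 [ 0.28  0.38 -0.65  0.29 -0.31 -2.19]
0 50 0.0 [ 0.26  0.41 -0.55  0.13 -0.45 -2.02]
0 60 0.0 [ 0.23  0.48 -0.38 -0.   -0.72 -1.88]
1 35 0.0046 [ 0.1   0.35 -0.8   1.37 -0.16 -3.1 ]
1 45 0.0 [ 0.03  0.39 -0.63  0.09 -0.3  -1.77]
1 50 0.0 [ 0.03  0.42 -0.53  0.04 -0.45 -1.71]
1 60 0.0 [ 0.02  0.48 -0.36 -0.   -0.73 -1.66]
2 35 0.00728 [ 0.35  0.26 -0.92  1.15 -0.16 -3.1 ]
2 45 0.0 [ 0.32  0.29 -0.83  0.46 -0.23 -2.41]
2 50 0.0 [ 0.3   0.31 -0.75  0.19 -0.35 -2.12]
2 60 0.0 [ 0.27  0.38 -0.58 -0.   -0.61 -1.92]
3 35 0.00928 [ 0.12  0.26 -0.93  1.35 -0.16 -3.1 ]
3 45 0.0 [ 0.05  0.3  -0.81  0.16 -0.2  -1.84]
3 50 0.0 [ 0.04  0.32 -0.73  0.06 -0.35 -1.74]
3 60 0.0 [ 0.03  0.39 -0.56 -0.   -0.62 -1.68]
```

```bash
cat >> h.py <<'E'
def place3(rest,ang,ub,vb,c,Rp,dy=0):
    x,y=REST[rest];t=.5*EX+.866*U;n=-.866*EX+.5*U
    J=x*EX+(y+dy)*EY+ZR*U-48*t-4*n
    a=np.radians(ang);t2=np.cos(a)*EX+np.sin(a)*U;n2=-np.sin(a)*EX+np.cos(a)*U
    Rw=np.column_stack([t2,np.cross(n2,t2),n2]);P=Rw@Rp.T
    return J+ub*t+vb*n+48*t2+4*n2-P@c,P
E
python3 - <<'E'
from h import *
d=np.load("held.npz");c,Rp=nom(d["c"])
A=place3(0,71,22,3.5,c,Rp)
planM((A[0]+[0,0,25],A[1]),A,place3(0,71,8,3.5,c,Rp),place3(0,71,0,3.5,c,Rp))
E
```

```text
t 15.5 F [ 0.6  0.4 -0.1] w 54.5 g 63.7 p [621.2  -8.5 112.7] j [ 0.22  0.33 -0.73  0.82 -0.16 -2.64]
to [607.7  -9.3 136.4] slide [2.7, -1.7, -27.1] dr [0.02, -1.39, 0.07]
to [607.7  -9.3 111.4] slide [14.3, 0.0, 20.5] dr [0.0, 0.0, 0.0]
to [600.7  -8.8  99.3] slide [12.7, 0.0, 5.9] dr [0.0, 0.0, 0.0]
to [596.7  -8.5  92.4] slide [7.3, 0.0, 3.4] dr [0.0, 0.0, 0.0]
```

```bash
cat >> kin.py <<'E'
P=np.load("P.npy")
lo=np.array([-3.14,-1.21,-1.07,-3.16,-2.99,-3.1]);hi=np.array([3.14,2.06,1.41,2.05,-.16,3.1])
def ik(p,T):
    def e(j):
        q,x,z=fk(j,P,-1,-1);return np.concatenate([(q-p)/100,x-T[:,0],z-T[:,2]])
    b=min((least_squares(e,j0,bounds=(lo,hi)) for j0 in([.2,.33,-.6,0,-.6,-1.7],[.2,.33,-.6,.8,-.3,-2.6],[.2,.5,-.3,-.5,-.5,-1])),key=lambda q:q.cost)
    return round(b.cost,5),b.x.round(2)
E
python3 - <<'E'
import h
from kin import *
D2=D[:6]+[(np.array([ 0.22,.33,-.73,.82,-.16,-2.64]),np.array([621.2,-8.5,112.7]))]
for j,p in D2:print((fk(np.array(j),P,-1,-1)[0]-p).round(0),end=" ")
D3=[D2[i] for i in(0,1,2,3,4,6)]
r=least_squares(lambda Q:np.concatenate([fk(np.array(j),Q,-1,-1)[0]-p for j,p in D3]),P);print("\nrefit",r.x.round(1),np.abs(r.fun).max());
import kin;kin.P=r.x;np.save("P.npy",r.x)
d=np.load("held.npz");c,Rp=nom(d["c"])
for rest in(0,1):
  for ang in(60,57,54):print(rest,ang,[ik(*place3(rest,ang,u,5,c,Rp)) for u in(22,0)])
E
```

```text
[ 5. 11. -2.] [22. 10. 22.] [-8.  8. -1.] [ 2.  5. -1.] [ -9.  -5. -17.] [ 2.  7. -2.] [  3. -41.   0.] 
refit [ 561.8  256.6   52.    51.6  297.   130.1 -148.4] 39.5699385217956
0 60 [(np.float64(0.0), array([ 0.3 ,  0.33, -0.77,  1.06, -0.17, -2.97])), (np.float64(0.00135), array([ 0.31,  0.35, -0.8 ,  1.18, -0.16, -3.1 ]))]
0 57 [(np.float64(0.0), array([ 0.29,  0.34, -0.7 ,  0.63, -0.22, -2.53])), (np.float64(1e-05), array([ 0.3 ,  0.36, -0.78,  1.01, -0.16, -2.92]))]
0 54 [(np.float64(0.0), array([ 0.28,  0.36, -0.64,  0.38, -0.29, -2.28])), (np.float64(0.0), array([ 0.28,  0.38, -0.72,  0.56, -0.21, -2.47]))]
1 60 [(np.float64(0.00153), array([ 0.05,  0.34, -0.71,  0.47, -0.16, -2.15])), (np.float64(0.0049), array([ 0.1 ,  0.35, -0.81,  1.37, -0.16, -3.1 ]))]
1 57 [(np.float64(0.0), array([ 0.03,  0.35, -0.68,  0.23, -0.17, -1.9 ])), (np.float64(0.00162), array([ 0.05,  0.37, -0.72,  0.39, -0.16, -2.07]))]
1 54 [(np.float64(0.0), array([ 0.03,  0.37, -0.62,  0.13, -0.26, -1.79])), (np.float64(0.0), array([ 0.03,  0.39, -0.7 ,  0.2 , -0.17, -1.87]))]
```

```bash
python3 - <<'E'
from h import *
c,a=(557.8,179.8),75.4
q=pick(c,a,204);plan(([607,0,215],200,0),q,pick(c,a,8))
E
```

```text
t 15.5 F [ 0.6  0.4 -0.1] w 54.5 g 63.7 p [621.2  -8.5 112.7] j [ 0.22  0.33 -0.73  0.82 -0.16 -2.64]
slide [-27.9, 7.3, -99.5] dr [-0.64, 2.94, -2.93]
slide [-23.8, 198.1, 11.0] dr [2.11, 4.02, -6.7]
slide [-112.4, -0.0, 160.6] dr [0.0, 0.0, 0.0]
```

Emit:
step_arm(
  motion=[
    {"slide":[-14,0,-40],"dr":[0,0,0],"jaw":0},
    {"slide":[-20,4,-70],"dr":[-0.2,1,-1],"jaw":0},
    {"slide":[-27.9,7.3,-99.5],"dr":[-0.64,2.94,-2.93],"jaw":0},
    {"slide":[-27.9,7.3,-99.5],"dr":[-0.64,2.94,-2.93],"jaw":0},
    {"slide":[-27.9,7.3,-99.5],"dr":[-0.64,2.94,-2.93],"jaw":0},
    {"slide":[-27.9,7.3,-99.5],"dr":[-0.64,2.94,-2.93],"jaw":0},
    {"slide":[-27.9,7.3,-99.5],"dr":[-0.64,2.94,-2.93],"jaw":0},
    {"slide":[-27.9,7.3,-99.5],"dr":[-0.64,2.94,-2.93],"jaw":0},
  ],
)

```text
clock: 16.5
position: [605.4, -0.4, 213.9]
ee_rot: [-0.173, 0.985, 0.0, -0.001]
contact_force: [-0.2, 0.9, -0.4]
gripper_width: 54.6
grasp_force: 63.5
```

Emit:
step_arm(
  motion=[
    {"slide":[-23.8,198,11],"dr":[2.11,4.02,-6.7],"jaw":0},
    {"slide":[-23.8,198,11],"dr":[2.11,4.02,-6.7],"jaw":0},
    {"slide":[-23.8,198,11],"dr":[2.11,4.02,-6.7],"jaw":0},
    {"slide":[-23.8,198,11],"dr":[2.11,4.02,-6.7],"jaw":0},
    {"slide":[-23.8,198,11],"dr":[2.11,4.02,-6.7],"jaw":0},
    {"slide":[-23.8,198,11],"dr":[2.11,4.02,-6.7],"jaw":0},
    {"slide":[-23.8,198,11],"dr":[2.11,4.02,-6.7],"jaw":0},
    {"slide":[-23.8,198,11],"dr":[2.11,4.02,-6.7],"jaw":0},
  ],
)

```text
clock: 17.5
position: [561.0, 193.6, 203.5]
ee_rot: [-0.582, 0.756, -0.182, -0.238]
contact_force: [-0.5, -0.4, 0.2]
gripper_width: 54.2
grasp_force: 63.3
```

```bash
python3 - <<'E'
from h import *
c,a=(557.8,179.8),75.4
plan(pick(c,a,8))
E
```

```text
t 17.5 F [-0.5 -0.4  0.2] w 54.2 g 63.3 p [561.  193.6 203.5] j [ 0.75  0.57 -0.    0.31 -1.53 -1.11]
slide [-112.4, -0.6, 159.9] dr [0.02, 0.02, -0.01]
```

Emit:
step_arm(
  motion=[
    {"slide":[-40,0,57],"dr":[0,0,0],"jaw":0},
    {"slide":[-75,0,107],"dr":[0,0,0],"jaw":0},
    {"slide":[-97,0,138],"dr":[0,0,0],"jaw":0},
    {"slide":[-105,0,150],"dr":[0,0,0],"jaw":0},
    {"slide":[-110,0,157],"dr":[0,0,0],"jaw":0},
    {"slide":[-112.4,0,160],"dr":[0,0,0],"jaw":0},
    {"slide":[-112.4,0,160],"dr":[0,0,0],"jaw":75},
    {"slide":[-112.4,0,160],"dr":[0,0,0],"jaw":75},
  ],
)

```text
clock: 18.5
position: [561.3, 194.7, 8.6]
ee_rot: [-0.583, 0.755, -0.183, -0.238]
contact_force: [-0.1, -0.1, 0.8]
gripper_width: 74.8
grasp_force: 0.0
```

Emit:
step_arm(
  motion=[
    {"slide":[0,0,0],"dr":[0,0,0],"jaw":75},
    {"slide":[0,0,0],"dr":[0,0,0],"jaw":75},
    {"slide":[29,0,-41],"dr":[0,0,0],"jaw":72},
    {"slide":[57,0,-82],"dr":[0,0,0],"jaw":72},
    {"slide":[69,0,-98],"dr":[0,1.5,0],"jaw":72},
    {"slide":[69,0,-98],"dr":[0,1.5,0],"jaw":72},
    {"slide":[69,0,-98],"dr":[0,1.5,0],"jaw":72},
    {"slide":[69,0,-98],"dr":[0,1.5,0],"jaw":72},
  ],
)

```text
clock: 19.5
position: [560.6, 193.2, 126.9]
ee_rot: [-0.561, 0.726, -0.242, -0.317]
contact_force: [-1.1, 0.0, -0.0]
gripper_width: 71.6
grasp_force: 0.0
```

```bash
sed -i 's/^G=25;PT=35/G=25;PT=47/; s/tilt=36,delta=5/tilt=48,delta=5/' h.py; python3 - <<'E'
from h import *
s=arm.read_state();w=optics.get_image("wrist");cv2.imwrite("pics/w6.png",w);r=panels("wrist",w,s);print(r);print(panels("top"))
c,a=r['d'][0][:2] if r['d'] else ((557.8,179.8),75.4)
plan(pick(c,a,30),pick(c,a,8))
E
```

```text
{'a': [([880.5, -329.5], 124.3, [72.8, 82.6])], 'b': [([398.2, 200.4], 87.2, [62.3, 95.7])], 'c': [], 'd': [([557.7, 180.1], 74.7, [59.6, 95.7])]}
{'a': [([405.3, 356.6], 102.5, [60.0, 97.0])], 'b': [([399.1, 199.9], 87.1, [59.8, 96.3])], 'c': [], 'd': [([559.5, 179.2], 74.7, [59.5, 96.6])]}
t 19.6 F [ 0.5  0.6 -0.2] w 71.5 g 0.0 p [560.8 193.3 127.3] j [ 0.78  0.73 -0.04  0.38 -1.55 -1.2 ]
slide [-72.1, -0.8, 65.3] dr [-0.04, 0.0, 0.07]
slide [-16.1, 0.0, 15.0] dr [0.0, 0.0, 0.0]
```

Emit:
step_arm(
  motion=[
    {"slide":[-30,-0.8,27],"dr":[-0.04,0,0.07],"jaw":68},
    {"slide":[-55,-0.8,50],"dr":[-0.04,0,0.07],"jaw":68},
    {"slide":[-72,-0.8,65],"dr":[-0.04,0,0.07],"jaw":68},
    {"slide":[-79,-0.8,72],"dr":[-0.04,0,0.07],"jaw":68},
    {"slide":[-84,-0.8,76],"dr":[-0.04,0,0.07],"jaw":68},
    {"slide":[-88,-0.8,80],"dr":[-0.04,0,0.07],"jaw":68},
    {"slide":[-88,-0.8,80],"dr":[-0.04,0,0.07],"jaw":68},
    {"slide":[-88,-0.8,80],"dr":[-0.04,0,0.07],"jaw":40},
  ],
)

```text
clock: 20.6
position: [562.4, 195.7, 9.8]
ee_rot: [-0.557, 0.729, -0.243, -0.316]
contact_force: [0.4, 2.3, 4.3]
gripper_width: 53.9
grasp_force: 62.3
```

Emit:
step_arm(
  motion=[
    {"slide":[0,0,0],"dr":[0,0,0],"jaw":0},
    {"slide":[0,0,0],"dr":[0,0,0],"jaw":0},
    {"slide":[0,0,0],"dr":[0,0,0],"jaw":0},
    {"slide":[0,0,0],"dr":[0,0,0],"jaw":0},
    {"slide":[0,0,0],"dr":[0,0,0],"jaw":0},
    {"slide":[0,0,0],"dr":[0,0,0],"jaw":0},
    {"slide":[7,0,-6],"dr":[0,0,0],"jaw":0},
    {"slide":[20,0,-18],"dr":[0,0,0],"jaw":0},
  ],
)

```text
clock: 21.6
position: [561.2, 194.2, 35.6]
ee_rot: [-0.556, 0.729, -0.242, -0.317]
contact_force: [0.1, 0.6, -0.3]
gripper_width: 17.8
grasp_force: 0.0
```

Emit:
step_arm(
  motion=[
    {"slide":[30,0,-28],"dr":[0,0,0],"jaw":0},
    {"slide":[60,0,-56],"dr":[0,0,0],"jaw":0},
    {"slide":[100,0,-93],"dr":[0,0,0],"jaw":0},
    {"slide":[136,0,-127],"dr":[0,0,0],"jaw":0},
    {"slide":[136,0,-127],"dr":[0,0,0],"jaw":0},
    {"slide":[136,0,-127],"dr":[0,0,0],"jaw":0},
    {"slide":[136,0,-127],"dr":[0,0,0],"jaw":0},
    {"slide":[136,0,-127],"dr":[0,0,0],"jaw":0},
  ],
)

```text
clock: 22.6
position: [561.3, 194.6, 220.4]
ee_rot: [-0.556, 0.728, -0.242, -0.318]
contact_force: [-0.6, 0.2, 0.2]
gripper_width: 0.2
grasp_force: 0.0
```

```bash
cat > tr.py <<'E'
import sys
from h import *
k,rest=sys.argv[1],int(sys.argv[2])
w=optics.get_image("wrist");cv2.imwrite("pics/h_%s.png"%k,w)
c,Rp=held(k,w);a=np.degrees(np.arctan2(Rp[0,2],-Rp[2,2]));c,Rp=nom(c,(a+PT)/2);print(a,c.round(1));np.savez("held.npz",c=c,Rp=Rp)
A=place2(rest,22,5,c,Rp);planM((A[0]+[-15,0,105],A[1]),A,place2(rest,4,4,c,Rp))
E
python3 tr.py d 0
```

```text
corners [[280, 294], [289, 301], [256, 352], [228, 343]] err px 3.0223553454335255 c [-195.4  -73.3  309.8] top [-0.687 -0.645 -0.336] n [-0.341  0.694 -0.635]
-28.21379477163882 [-192.9  -72.6  305.6]
t 22.65 F [ 0.2  0.6 -1.5] w 0.2 g 0.0 p [561.3 194.7 220.5] j [ 0.78  0.65  0.06  0.38 -1.72 -1.14]
to [245.3  90.2 243.4] slide [142.0, 277.4, 119.2] dr [0.34, -10.02, 10.99]
to [260.3  90.2 138.4] slide [71.7, 1.2, 78.2] dr [0.0, 0.0, 0.0]
to [252.2  90.8 122.4] slide [17.6, 0.0, 3.9] dr [0.0, 0.0, 0.0]
```

View pics/h_d.png

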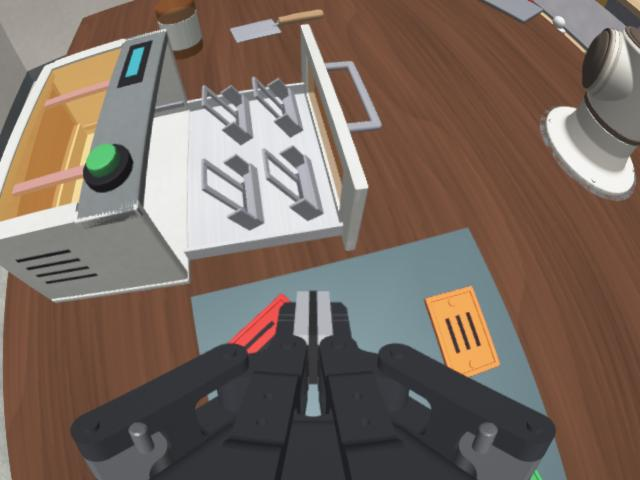

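```bash
python3 - <<'E'
from h import *
s=arm.read_state();w=cv2.imread("pics/h_d.png");print(panels("wrist",w,s));print(panels("top"))
E
```

```text
{'a': [], 'b': [([397.9, 200.5], 87.2, [61.4, 95.6])], 'c': [], 'd': []}
{'a': [([405.3, 356.7], 102.3, [60.0, 96.6])], 'b': [([366.5, 746.9], 87.5, [50.4, 92.9]), ([399.1, 199.9], 87.1, [59.8, 96.3]), ([679.8, -449.1], 26.6, [67.5, 93.7])], 'c': [([568.0, 348.4], 96.2, [63.3, 98.2])], 'd': [([598.8, 151.8], 30.4, [59.8, 95.6])]}
```

```bash
sed -i 's/PT=47/PT=40/' h.py; python3 - <<'E'
from h import *
import kin
c,a=(597.5,152.5),30.4
q=pick(c,a,130);print(kin.ik(np.array(q[0]),Rt(q[1],q[2])),kin.ik(np.array(pick(c,a,7)[0]),Rt(q[1],q[2])))
plan(q)
E
```

```text
(np.float64(0.0), array([ 0.5 ,  0.84,  0.38,  0.02, -1.81, -1.55])) (np.float64(0.0), array([ 0.5 ,  0.95,  0.15,  0.02, -1.48, -1.55]))
t 22.7 F [-0.   0.5  0.1] w -0.2 g 0.0 p [561.4 194.8 220.7] j [ 0.78  0.65  0.06  0.38 -1.72 -1.14]
slide [-52.4, -56.4, 76.8] dr [-3.82, -0.84, 4.02]
```

Emit:
step_arm(
  motion=[
    {"slide":[-52,-56,77],"dr":[-3.82,-0.84,4.02],"jaw":72},
    {"slide":[-52,-56,77],"dr":[-3.82,-0.84,4.02],"jaw":72},
    {"slide":[-52,-56,77],"dr":[-3.82,-0.84,4.02],"jaw":72},
    {"slide":[-52,-56,77],"dr":[-3.82,-0.84,4.02],"jaw":72},
    {"slide":[-52,-56,77],"dr":[-3.82,-0.84,4.02],"jaw":72},
    {"slide":[-52,-56,77],"dr":[-3.82,-0.84,4.02],"jaw":72},
    {"slide":[-52,-56,77],"dr":[-3.82,-0.84,4.02],"jaw":72},
    {"slide":[-52,-56,77],"dr":[-3.82,-0.84,4.02],"jaw":72},
  ],
)

```text
clock: 23.7
position: [609.5, 161.0, 130.9]
ee_rot: [-0.248, 0.907, -0.09, -0.33]
contact_force: [0.4, 0.0, 1.3]
gripper_width: 71.9
grasp_force: 0.0
```

```bash
cat > pk.py <<'E'
import sys
from h import *
k=sys.argv[1];z=float(sys.argv[2])
s=arm.read_state();w=optics.get_image("wrist");cv2.imwrite("pics/p_%s.png"%k,w);r=panels("wrist",w,s);print(r[k])
c,a=r[k][0][:2]
for i in(0,):plan(pick(c,a,z))
E
python3 pk.py d 6
```

```text
[([597.1, 153.0], 30.7, [59.6, 95.4])]
t 23.75 F [0.2 0.8 0.1] w 72.1 g 0.0 p [609.6 160.9 130.9] j [ 0.52  0.84  0.39  0.01 -1.82 -1.56]
slide [-80.3, -0.4, 95.6] dr [0.01, 0.01, -0.01]
```

Emit:
step_arm(
  motion=[
    {"slide":[-30,0,36],"dr":[0,0,0],"jaw":68},
    {"slide":[-55,0,66],"dr":[0,0,0],"jaw":68},
    {"slide":[-66,0,79],"dr":[0,0,0],"jaw":68},
    {"slide":[-73,0,87],"dr":[0,0,0],"jaw":68},
    {"slide":[-77,0,92],"dr":[0,0,0],"jaw":68},
    {"slide":[-80.3,0,95.6],"dr":[0,0,0],"jaw":68},
    {"slide":[-80.3,0,95.6],"dr":[0,0,0],"jaw":64},
    {"slide":[-80.3,0,95.6],"dr":[0,0,0],"jaw":62},
  ],
)

```text
clock: 24.75
position: [610.7, 160.3, 6.7]
ee_rot: [-0.247, 0.907, -0.089, -0.329]
contact_force: [0.1, -0.1, 0.8]
gripper_width: 62.1
grasp_force: 0.0
```

Emit:
step_arm(
  motion=[
    {"slide":[0,0,0],"dr":[0,0,0],"jaw":50},
    {"slide":[0,0,0],"dr":[0,0,0],"jaw":50},
    {"slide":[0,0,0],"dr":[0,0,0],"jaw":50},
    {"slide":[0,0,0],"dr":[0,0,0],"jaw":50},
    {"slide":[0,0,0],"dr":[0,0,0],"jaw":50},
    {"slide":[0,0,0],"dr":[0,0,0],"jaw":50},
    {"slide":[0,0,0],"dr":[0,0,0],"jaw":50},
    {"slide":[0,0,0],"dr":[0,0,0],"jaw":50},
  ],
)

```text
clock: 25.75
position: [611.3, 160.6, 7.7]
ee_rot: [-0.247, 0.907, -0.09, -0.328]
contact_force: [1.6, 1.4, 5.2]
gripper_width: 53.5
grasp_force: 61.7
```

Emit:
step_arm(
  motion=[
    {"slide":[3,0,-4],"dr":[0,0,0],"jaw":45},
    {"slide":[9,0,-11],"dr":[0,0,0],"jaw":45},
    {"slide":[22,0,-26],"dr":[0,0,0],"jaw":45},
    {"slide":[45,0,-54],"dr":[0,0,0],"jaw":45},
    {"slide":[77,0,-92],"dr":[0,0,0],"jaw":45},
    {"slide":[109,0,-130],"dr":[0,0,0],"jaw":45},
    {"slide":[129,0,-153],"dr":[0,0,0],"jaw":45},
    {"slide":[129,0,-153],"dr":[0,0,0],"jaw":45},
  ],
)

```text
clock: 26.75
position: [610.6, 159.9, 210.6]
ee_rot: [-0.247, 0.908, -0.089, -0.325]
contact_force: [0.6, 0.0, -1.0]
gripper_width: 53.3
grasp_force: 63.0
```

```bash
cat > tr.py <<'E'
import sys
from h import *
import kin
k,rest,ang,ub,vb=sys.argv[1],int(sys.argv[2]),float(sys.argv[3]),float(sys.argv[4]),float(sys.argv[5])
w=optics.get_image("wrist");cv2.imwrite("pics/h_%s.png"%k,w)
c,Rp=held(k,w);a=np.degrees(np.arctan2(Rp[0,2],-Rp[2,2]));c,Rp=nom(c,(a+PT)/2);print("tilt",a,c.round(1))
if len(sys.argv)<7:np.savez("held.npz",c=c,Rp=Rp)
d=np.load("held.npz");c,Rp=d["c"],d["Rp"]
A=place3(rest,ang,ub,vb,c,Rp);Z=place3(rest,ang,0,vb,c,Rp)
print(kin.ik(*A),kin.ik(*Z));planM((A[0]+[-10,0,105],A[1]),(A[0]+[0,0,0],A[1]),Z)
E
python3 tr.py d 0 57 22 5.5
```

```text
corners [[256, 188], [368, 187], [382, 375], [243, 376]] err px 0.3857407607775098 c [ 7.2  0.1 17.6] top [-0.711  0.004 -0.704] n [ 0.703 -0.012 -0.711]
tilt 44.710802964886035 [ 9.2  0.1 13. ]
(np.float64(0.0), array([ 0.27,  0.37, -0.59,  0.23, -0.38, -2.12])) (np.float64(0.0), array([ 0.27,  0.38, -0.67,  0.31, -0.29, -2.21]))
t 26.8 F [-0.5  0.4 -1.3] w 53.2 g 63.0 p [609.8 159.9 208.1] j [ 0.52  0.78  0.47  0.01 -1.96 -1.56]
to [609.6 -10.4 212.6] slide [69.3, -146.8, 51.6] dr [-0.97, -6.57, 4.41]
to [619.6 -10.4 107.6] slide [16.9, 0.8, 104.1] dr [0.0, 0.0, 0.0]
to [608.7  -9.6  88.5] slide [15.5, 0.0, 15.7] dr [0.0, 0.0, 0.0]
```

```bash
python3 tr.py d 0 59 22 4 keep
```

```text
corners [[256, 189], [369, 188], [383, 374], [244, 377]] err px 0.5756304524802941 c [ 6.9  0.5 17.7] top [-0.704  0.008 -0.71 ] n [ 0.71  -0.01  -0.704]
tilt 45.21496465196373 [ 8.9  0.5 13.1]
(np.float64(0.0), array([ 0.27,  0.36, -0.63,  0.31, -0.33, -2.2 ])) (np.float64(0.0), array([ 0.28,  0.37, -0.71,  0.43, -0.24, -2.34]))
t 26.85 F [-1.  -0.3 -1.3] w 53.2 g 62.9 p [609.3 159.7 206.5] j [ 0.52  0.78  0.47  0.01 -1.96 -1.56]
to [608.9 -10.4 212.8] slide [70.4, -146.5, 50.4] dr [-0.9, -6.84, 4.43]
to [618.9 -10.4 107.8] slide [20.5, 0.8, 103.5] dr [0.0, 0.0, 0.0]
to [607.9  -9.5  88.7] slide [16.0, 0.0, 15.1] dr [0.0, 0.0, 0.0]
```

Emit:
step_arm(
  motion=[
    {"slide":[70,-146.5,50],"dr":[-0.9,-6.84,4.43],"jaw":45},
    {"slide":[70,-146.5,50],"dr":[-0.9,-6.84,4.43],"jaw":45},
    {"slide":[70,-146.5,50],"dr":[-0.9,-6.84,4.43],"jaw":45},
    {"slide":[70,-146.5,50],"dr":[-0.9,-6.84,4.43],"jaw":45},
    {"slide":[70,-146.5,50],"dr":[-0.9,-6.84,4.43],"jaw":45},
    {"slide":[70,-146.5,50],"dr":[-0.9,-6.84,4.43],"jaw":45},
    {"slide":[70,-146.5,50],"dr":[-0.9,-6.84,4.43],"jaw":45},
    {"slide":[70,-146.5,50],"dr":[-0.9,-6.84,4.43],"jaw":45},
  ],
)

```text
clock: 27.85
position: [609.6, -10.1, 212.1]
ee_rot: [0.037, 0.989, -0.007, 0.144]
contact_force: [0.2, 0.1, 0.3]
gripper_width: 53.0
grasp_force: 63.7
```

```bash
python3 tr.py d 0 59 22 4 keep
```

```text
corners [[255, 186], [369, 184], [382, 375], [245, 376]] err px 0.1263802579768103 c [ 6.7  0.9 18.3] top [-0.744  0.008 -0.669] n [ 0.668 -0.022 -0.743]
tilt 41.95459729754836 [ 8.7  0.9 13.7]
(np.float64(0.0), array([ 0.27,  0.36, -0.63,  0.31, -0.33, -2.2 ])) (np.float64(0.0), array([ 0.28,  0.37, -0.71,  0.43, -0.24, -2.34]))
t 27.9 F [ 0.6  0.1 -1.4] w 52.8 g 63.7 p [610.5  -9.8 212.4] j [ 0.3   0.24 -0.34  0.16 -0.72 -2.05]
to [608.9 -10.4 212.8] slide [1.4, -0.6, -0.8] dr [-0.01, -0.01, 0.02]
to [618.9 -10.4 107.8] slide [20.5, 0.8, 103.5] dr [0.0, 0.0, 0.0]
to [607.9  -9.5  88.7] slide [16.0, 0.0, 15.1] dr [0.0, 0.0, 0.0]
```

Emit:
step_arm(
  motion=[
    {"slide":[5,0,25],"dr":[0,0,0],"jaw":45},
    {"slide":[10,0,50],"dr":[0,0,0],"jaw":45},
    {"slide":[15,0,75],"dr":[0,0,0],"jaw":45},
    {"slide":[18,0,88],"dr":[0,0,0],"jaw":45},
    {"slide":[20,0,96],"dr":[0,0,0],"jaw":45},
    {"slide":[22,0,102.7],"dr":[0,0,0],"jaw":45},
    {"slide":[22,0,102.7],"dr":[0,0,0],"jaw":45},
    {"slide":[22,0,102.7],"dr":[0,0,0],"jaw":45},
  ],
)

```text
clock: 28.9
position: [618.6, -10.7, 108.8]
ee_rot: [0.037, 0.989, -0.006, 0.145]
contact_force: [-1.2, -0.4, -1.1]
gripper_width: 52.8
grasp_force: 63.7
```

```bash
python3 tr.py d 0 59 22 4 keep
```

```text
corners [[256, 184], [369, 184], [382, 375], [246, 376]] err px 0.4815251030987442 c [ 6.6  1.2 18.6] top [-0.756  0.008 -0.654] n [ 0.654  0.013 -0.756]
tilt 40.847479172815355 [ 8.6  1.2 14.1]
(np.float64(0.0), array([ 0.27,  0.36, -0.63,  0.31, -0.33, -2.2 ])) (np.float64(0.0), array([ 0.28,  0.37, -0.71,  0.43, -0.24, -2.34]))
t 28.95 F [-0.3 -0.4 -0.1] w 52.9 g 63.7 p [618.5 -10.7 108.8] j [ 0.29  0.37 -0.48  0.24 -0.45 -2.13]
to [608.9 -10.4 212.8] slide [-20.7, -0.5, -102.3] dr [-0.0, 0.01, 0.01]
to [618.9 -10.4 107.8] slide [20.5, 0.8, 103.5] dr [0.0, 0.0, 0.0]
to [607.9  -9.5  88.7] slide [16.0, 0.0, 15.1] dr [0.0, 0.0, 0.0]
```

View pics/h_d.png

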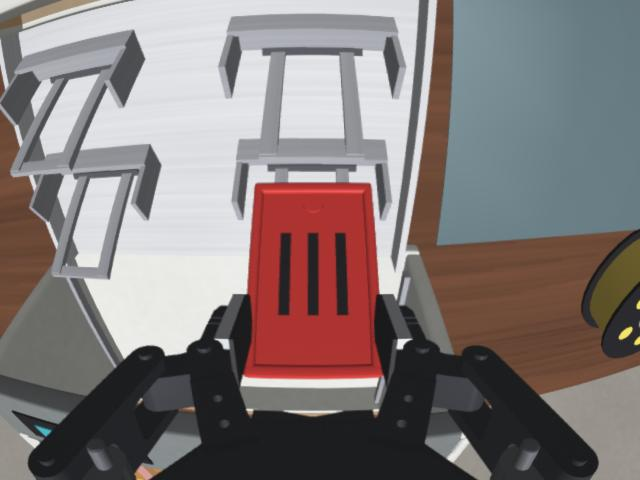

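Emit:
step_arm(
  motion=[
    {"slide":[3,0,3],"dr":[0,0,0],"jaw":45},
    {"slide":[6,0,6],"dr":[0,0,0],"jaw":45},
    {"slide":[8,0,8],"dr":[0,0,0],"jaw":45},
    {"slide":[10,0,10],"dr":[0,0,0],"jaw":45},
    {"slide":[11,0,11],"dr":[0,0,0],"jaw":45},
    {"slide":[12,0,12],"dr":[0,0,0],"jaw":45},
    {"slide":[13,0,13],"dr":[0,0,0],"jaw":45},
    {"slide":[13,0,13],"dr":[0,0,0],"jaw":45},
  ],
)

```text
clock: 29.95
position: [609.8, -10.1, 92.1]
ee_rot: [0.037, 0.989, -0.006, 0.145]
contact_force: [0.7, -0.5, 0.4]
gripper_width: 53.1
grasp_force: 63.8
```

Emit:
step_arm(
  motion=[
    {"slide":[0.5,0,0.5],"dr":[0,0,0],"jaw":45},
    {"slide":[1,0,1],"dr":[0,0,0],"jaw":45},
    {"slide":[1.5,0,1.5],"dr":[0,0,0],"jaw":45},
    {"slide":[2,0,2],"dr":[0,0,0],"jaw":45},
    {"slide":[2,0,2],"dr":[0,0,0],"jaw":45},
    {"slide":[2,0,2],"dr":[0,0,0],"jaw":45},
    {"slide":[2,0,2],"dr":[0,0,0],"jaw":45},
    {"slide":[2,0,2],"dr":[0,0,0],"jaw":45},
  ],
)

```text
clock: 30.95
position: [610.4, -9.8, 91.5]
ee_rot: [0.037, 0.988, -0.006, 0.147]
contact_force: [3.8, -3.9, 6.8]
gripper_width: 53.2
grasp_force: 64.4
```

```bash
python3 tr.py d 0 59 22 4 keep
```

```text
corners [[253, 201], [370, 194], [382, 374], [244, 376]] err px 2.0855713832029883 c [ 3.4  0.7 20.2] top [-0.643  0.007 -0.766] n [ 0.763 -0.079 -0.641]
tilt 49.96518907022273 [ 5.5  0.7 15.6]
(np.float64(0.0), array([ 0.27,  0.36, -0.63,  0.31, -0.33, -2.2 ])) (np.float64(0.0), array([ 0.28,  0.37, -0.71,  0.43, -0.24, -2.34]))
t 31.0 F [ 3.  -4.1  6.7] w 52.9 g 64.4 p [610.5  -9.8  91.5] j [ 0.29  0.38 -0.54  0.28 -0.39 -2.18]
to [608.9 -10.4 212.8] slide [-33.9, -0.6, -116.5] dr [0.0, 0.04, 0.01]
to [618.9 -10.4 107.8] slide [20.5, 0.8, 103.5] dr [0.0, 0.0, 0.0]
to [607.9  -9.5  88.7] slide [16.0, 0.0, 15.1] dr [0.0, 0.0, 0.0]
```

View pics/h_d.png

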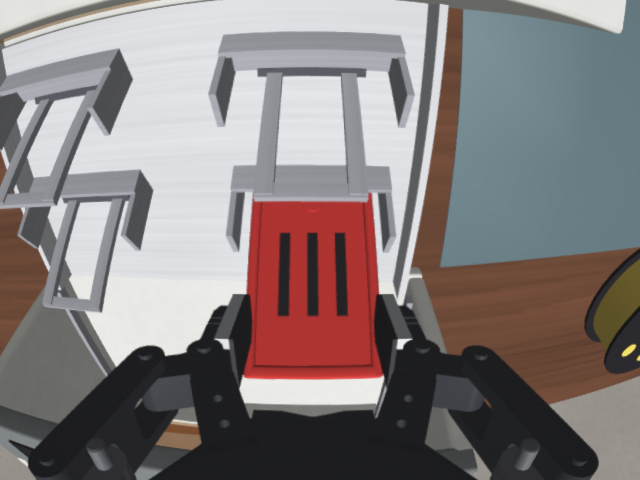

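Emit:
step_arm(
  motion=[
    {"slide":[-1,0,-1],"dr":[0,0,0],"jaw":45},
    {"slide":[-1,0,-1],"dr":[0,0,0],"jaw":56},
    {"slide":[-1,0,-1],"dr":[0,0,0],"jaw":62},
    {"slide":[-1,0,-1],"dr":[0,0,0],"jaw":68},
    {"slide":[-1,0,-1],"dr":[0,0,0],"jaw":72},
    {"slide":[-1,0,-1],"dr":[0,0,0],"jaw":72},
    {"slide":[-1,0,-1],"dr":[0,0,0],"jaw":72},
    {"slide":[-1,0,-1],"dr":[0,0,0],"jaw":72},
  ],
)

```text
clock: 32.0
position: [608.7, -10.1, 90.5]
ee_rot: [0.037, 0.989, -0.006, 0.144]
contact_force: [0.5, 0.3, -0.5]
gripper_width: 72.1
grasp_force: 0.0
```

```bash
cat > chk.py <<'E'
import sys
from h import *
k,rest=sys.argv[1],int(sys.argv[2])
s=arm.read_state();w=optics.get_image("wrist");cv2.imwrite("pics/k_%s.png"%k,w)
c,Rp=held(k,w);C=R.from_quat(s["ee_rot"]).as_matrix();c,_=nom(c);x,y=REST[rest]
t=.5*EX+.866*U;n=-.866*EX+.5*U;d=s["position"]+C@c-(x*EX+y*EY+ZR*U)
nn=C@Rp[:,2];print("d u,y,v",round(d@t,1),round(d@EY,1),round(d@n,1),"slope",np.degrees(np.arctan2(-nn@EX,nn@U)))
planM()
E
python3 chk.py d 0
```

```text
corners [[254, 205], [370, 197], [380, 379], [245, 380]] err px 1.9573346659530755 c [ 0.5  0.7 21. ] top [-0.664  0.001 -0.748] n [ 0.744 -0.102 -0.661]
d u,y,v 4.4 -0.0 -3.7 slope 64.98859616624259
t 32.05 F [-0.4  0.3 -0.5] w 72.0 g 0.0 p [608.7 -10.1  90.6] j [ 0.29  0.38 -0.54  0.27 -0.39 -2.18]
```

Emit:
step_arm(
  motion=[
    {"slide":[3,0,-20],"dr":[0,0,0],"jaw":74},
    {"slide":[3,0,-60],"dr":[0,0,0],"jaw":74},
    {"slide":[0,0,-110],"dr":[0,0,0],"jaw":74},
    {"slide":[0,0,-140],"dr":[0,0,0],"jaw":74},
    {"slide":[0,0,-140],"dr":[0,0,0],"jaw":74},
    {"slide":[0,0,-140],"dr":[0,0,0],"jaw":74},
    {"slide":[0,0,-140],"dr":[0,0,0],"jaw":74},
    {"slide":[0,0,-140],"dr":[0,0,0],"jaw":74},
  ],
)

```text
clock: 33.05
position: [568.5, -7.1, 223.4]
ee_rot: [0.037, 0.989, -0.007, 0.143]
contact_force: [0.2, 0.2, 0.0]
gripper_width: 74.1
grasp_force: 0.0
```

```bash
cat > lean.py <<'E'
import sys
from h import *
# report mask-corner rays of panel k against expected corner points of a rest
def corners(k,img,smin=120):
    hsv=cv2.cvtColor(img,cv2.COLOR_BGR2HSV);l,h=HS[k];m=cv2.inRange(hsv,(l,smin,60),(h,255,255))
    if k=='d':m|=cv2.inRange(hsv,(174,smin,60),(180,255,255))
    return m
def expected(rest):
    x,y=REST[rest];t=.5*EX+.866*U;n=-.866*EX+.5*U;c=x*EX+y*EY+ZR*U
    return [c+a*t+b*EY+4*n for a,b in((48,30),(48,-30),(-48,-30),(-48,30))]
def wproj(P,s):
    i=info("wrist");K=np.array(i["camera_matrix"]);T=np.array(i["T_tool_cam"]);C=R.from_quat(s["ee_rot"]).as_matrix()
    q=T[:3,:3].T@(C.T@(P-s["position"])-T[:3,3]);v=np.array([q[0],-q[1]]);th=np.arctan2(np.linalg.norm(v),-q[2])
    return K[:2,2]+K[0,0]*th*v/np.linalg.norm(v)
if __name__=="__main__":
    s=arm.read_state();W=optics.get_image("wrist");Tp=optics.get_image("top")
    cv2.imwrite("pics/lw.png",W);cv2.imwrite("pics/lt.png",Tp)
    for a in sys.argv[1:]:
        k,r=a[0],int(a[1]);E=expected(r)
        for nm,img,pr in(("wrist",W,lambda P:wproj(P,s)),("top",Tp,lambda P:proj("top",P))):
            e=np.array([pr(P) for P in E]);m=corners(k,img);roi=np.zeros_like(m);b=cv2.boundingRect(e.astype(np.float32));pad=25
            roi[max(0,b[1]-pad):b[1]+b[3]+pad,max(0,b[0]-pad):b[0]+b[2]+pad]=255;m&=roi
            cs,_=cv2.findContours(m,cv2.RETR_EXTERNAL,cv2.CHAIN_APPROX_NONE)
            if not cs:print(k,nm,"none, exp",e.round(0).tolist());continue
            H=cv2.convexHull(max(cs,key=cv2.contourArea))[:,0,:].astype(float)
            print(k,nm,"area",m.sum()//255,"exp",e.round(0).tolist(),"near-hull diff",[(H[np.argmin(((H-q)**2).sum(1))]-q).round(1).tolist() for q in e])
    print(panels("wrist",W,s));print(panels("top",Tp));planM()
E
python3 lean.py d0
```

```text
d wrist area 6684 exp [[352.0, 258.0], [273.0, 258.0], [279.0, 157.0], [347.0, 158.0]] near-hull diff [[-2.0, 5.5], [1.6, 4.7], [1.8, 6.6], [-0.9, 7.4]]
d top area 172 exp [[303.0, 222.0], [326.0, 223.0], [325.0, 245.0], [304.0, 244.0]] near-hull diff [[1.5, 2.5], [-0.6, -2.9], [-0.6, -13.3], [1.2, -20.0]]
{'a': [], 'b': [], 'c': [([564.4, 348.3], 96.5, [61.8, 100.9])], 'd': []}
{'a': [], 'b': [], 'c': [([567.3, 348.3], 95.9, [61.9, 98.1])], 'd': []}
t 33.15 F [-0.3 -0.4  0.2] w 73.9 g 0.0 p [568.7  -7.  223.9] j [ 0.33  0.16 -0.42  0.17 -0.73 -2.09]
```

```bash
sed -i 's/604.5/606.5/g; s/(540,/(542,/g; s/ZR=72./ZR=75./' h.py; python3 - <<'E'
from h import *
plan(([480,90,230],225,10),pick((398.2,200.4),87.2,130))
E
```

```text
t 33.15 F [-0.3 -0.4  0.2] w 73.9 g 0.0 p [568.7  -7.  223.9] j [ 0.33  0.16 -0.42  0.17 -0.73 -2.09]
slide [90.1, 90.0, -33.3] dr [-0.37, 3.1, -6.21]
slide [-48.2, 146.0, 93.0] dr [2.25, 3.58, -4.83]
```

Emit:
step_arm(
  motion=[
    {"slide":[90,90,-33],"dr":[-0.37,3.1,-6.21],"jaw":72},
    {"slide":[90,90,-33],"dr":[-0.37,3.1,-6.21],"jaw":72},
    {"slide":[90,90,-33],"dr":[-0.37,3.1,-6.21],"jaw":72},
    {"slide":[90,90,-33],"dr":[-0.37,3.1,-6.21],"jaw":72},
    {"slide":[90,90,-33],"dr":[-0.37,3.1,-6.21],"jaw":72},
    {"slide":[90,90,-33],"dr":[-0.37,3.1,-6.21],"jaw":72},
    {"slide":[90,90,-33],"dr":[-0.37,3.1,-6.21],"jaw":72},
    {"slide":[90,90,-33],"dr":[-0.37,3.1,-6.21],"jaw":72},
  ],
)

```text
clock: 34.15
position: [479.8, 89.8, 230.5]
ee_rot: [-0.381, 0.921, -0.033, -0.079]
contact_force: [0.7, -0.4, 0.3]
gripper_width: 72.0
grasp_force: 0.0
```

Emit:
step_arm(
  motion=[
    {"slide":[-48,146,93],"dr":[2.25,3.58,-4.83],"jaw":72},
    {"slide":[-48,146,93],"dr":[2.25,3.58,-4.83],"jaw":72},
    {"slide":[-48,146,93],"dr":[2.25,3.58,-4.83],"jaw":72},
    {"slide":[-48,146,93],"dr":[2.25,3.58,-4.83],"jaw":72},
    {"slide":[-48,146,93],"dr":[2.25,3.58,-4.83],"jaw":72},
    {"slide":[-48,146,93],"dr":[2.25,3.58,-4.83],"jaw":72},
    {"slide":[-48,146,93],"dr":[2.25,3.58,-4.83],"jaw":72},
    {"slide":[-48,146,93],"dr":[2.25,3.58,-4.83],"jaw":72},
  ],
)

```text
clock: 35.15
position: [399.5, 215.0, 131.2]
ee_rot: [-0.647, 0.682, -0.235, -0.246]
contact_force: [0.2, -0.1, 0.2]
gripper_width: 72.1
grasp_force: 0.0
```

```bash
python3 pk.py b 6; python3 lean.py d0
```

```text
[([397.1, 200.5], 87.1, [59.5, 95.4])]
t 35.2 F [ 0.  -0.1  0.3] w 71.8 g 0.0 p [399.6 215.  131.1] j [ 1.05  0.47 -0.43  0.31 -1.31 -1.28]
slide [-80.4, 2.0, 95.9] dr [-0.01, 0.02, -0.02]
d wrist area 3783 exp [[37.0, 82.0], [64.0, 38.0], [133.0, 87.0], [116.0, 131.0]] near-hull diff [[-0.4, 2.0], [0.2, 3.3], [-9.3, 5.0], [-5.5, -5.3]]
d top area 489 exp [[303.0, 221.0], [326.0, 222.0], [325.0, 244.0], [304.0, 243.0]] near-hull diff [[1.5, -1.5], [-0.6, -2.0], [-0.7, -1.5], [1.2, -1.1]]
{'a': [], 'b': [([397.1, 200.5], 87.1, [59.5, 95.4])], 'c': [], 'd': []}
{'a': [], 'b': [([399.1, 199.9], 87.2, [59.8, 96.3])], 'c': [([567.3, 348.3], 96.2, [61.9, 98.2])], 'd': []}
t 35.3 F [ 0.  -0.4  0.3] w 72.0 g 0.0 p [399.5 215.1 130.9] j [ 1.05  0.48 -0.44  0.31 -1.31 -1.28]
```

Emit:
step_arm(
  motion=[
    {"slide":[-30,1,36],"dr":[0,0,0],"jaw":68},
    {"slide":[-55,2,66],"dr":[0,0,0],"jaw":68},
    {"slide":[-66,2,79],"dr":[0,0,0],"jaw":68},
    {"slide":[-73,2,87],"dr":[0,0,0],"jaw":68},
    {"slide":[-77,2,92],"dr":[0,0,0],"jaw":68},
    {"slide":[-80,2,95.7],"dr":[0,0,0],"jaw":68},
    {"slide":[-80,2,95.7],"dr":[0,0,0],"jaw":64},
    {"slide":[-80,2,95.7],"dr":[0,0,0],"jaw":62},
  ],
)

```text
clock: 36.3
position: [397.5, 215.6, 6.1]
ee_rot: [-0.648, 0.681, -0.236, -0.247]
contact_force: [0.8, 0.7, 0.5]
gripper_width: 62.0
grasp_force: 0.0
```

Emit:
step_arm(
  motion=[
    {"slide":[0,0,0],"dr":[0,0,0],"jaw":50},
    {"slide":[0,0,0],"dr":[0,0,0],"jaw":50},
    {"slide":[0,0,0],"dr":[0,0,0],"jaw":50},
    {"slide":[0,0,0],"dr":[0,0,0],"jaw":50},
    {"slide":[0,0,0],"dr":[0,0,0],"jaw":50},
    {"slide":[0,0,0],"dr":[0,0,0],"jaw":50},
    {"slide":[0,0,0],"dr":[0,0,0],"jaw":50},
    {"slide":[0,0,0],"dr":[0,0,0],"jaw":50},
  ],
)

```text
clock: 37.3
position: [397.8, 216.1, 7.0]
ee_rot: [-0.648, 0.681, -0.236, -0.246]
contact_force: [-2.4, 1.5, 6.6]
gripper_width: 54.7
grasp_force: 61.9
```

Emit:
step_arm(
  motion=[
    {"slide":[3,0,-4],"dr":[0,0,0],"jaw":45},
    {"slide":[9,0,-11],"dr":[0,0,0],"jaw":45},
    {"slide":[22,0,-26],"dr":[0,0,0],"jaw":45},
    {"slide":[45,0,-54],"dr":[0,0,0],"jaw":45},
    {"slide":[77,0,-92],"dr":[0,0,0],"jaw":45},
    {"slide":[109,0,-130],"dr":[0,0,0],"jaw":45},
    {"slide":[142,0,-168],"dr":[0,0,0],"jaw":45},
    {"slide":[142,0,-168],"dr":[0,0,0],"jaw":45},
  ],
)

```text
clock: 38.3
position: [397.9, 215.6, 229.2]
ee_rot: [-0.648, 0.682, -0.235, -0.243]
contact_force: [0.4, 0.7, -0.4]
gripper_width: 54.2
grasp_force: 63.2
```

```bash
python3 tr.py b 1 59 22 4; python3 - <<'E'
from h import *
d=np.load("held.npz");A=place3(1,59,22,4,d["c"],d["Rp"]);q=A[0]+[-10,0,105]
plan(([480,60,240],225,12));C=Rt(225,12);p=np.array([480,60,240])
print((C.T@(q-p)).round(1),(np.degrees(R.from_matrix(C.T@A[1]).as_rotvec())/8).round(2))
E
```

```text
corners [[255, 0], [592, 32], [639, 479], [0, 373]] err px 52.7633319468187 c [ 83.1  11.2 -90. ] top [-0.63  -0.229 -0.742] n [ 0.759  0.019 -0.651]
tilt 49.39176189115086 [ 82.7  10.2 -94.9]
(np.float64(0.0), array([-0.01,  0.63, -0.41,  0.06, -0.29, -1.7 ])) (np.float64(0.0), array([-0.  ,  0.64, -0.48,  0.09, -0.2 , -1.73]))
t 38.35 F [ 0.2 -0.4 -0.8] w 54.6 g 63.2 p [397.  214.7 227.1] j [ 1.05  0.36 -0.33  0.29 -1.52 -1.22]
to [ 698.4 -157.7  129.1] slide [211.3, -319.3, 304.1] dr [-2.61, -5.19, 11.5]
to [ 708.4 -157.7   24.1] slide [16.3, 0.8, 104.2] dr [0.0, 0.0, 0.0]
to [ 697.4 -156.8    5.1] slide [15.4, 0.0, 15.7] dr [0.0, 0.0, 0.0]
t 38.35 F [ 0.2 -0.4 -0.8] w 54.6 g 63.2 p [397.  214.7 227.1] j [ 1.05  0.36 -0.33  0.29 -1.52 -1.22]
slide [123.7, -90.7, 86.3] dr [-2.34, -3.29, 4.77]
[ -23.5 -308.3  108.3] [ 0.13 -3.08  6.23]
```

```bash
python3 - <<'E'
from h import *
w=cv2.imread("pics/h_b.png");hsv=cv2.cvtColor(w,cv2.COLOR_BGR2HSV)
print(hsv[280,230:280:3].tolist());print(hsv[150:200:3,313].tolist());print(hsv[360:390:2,313].tolist())
E
```

```text
[[96, 47, 156], [97, 47, 156], [97, 47, 156], [96, 47, 156], [97, 47, 157], [97, 47, 157], [12, 155, 226], [16, 157, 243], [17, 155, 242], [12, 175, 206], [16, 159, 242], [16, 158, 243], [16, 158, 243], [16, 157, 243], [16, 158, 243], [16, 158, 243], [14, 161, 230]]
[[10, 122, 117], [10, 124, 117], [9, 124, 117], [10, 124, 117], [10, 125, 116], [11, 125, 116], [10, 125, 116], [10, 123, 116], [10, 123, 116], [10, 123, 116], [10, 124, 115], [11, 139, 134], [15, 162, 243], [16, 159, 243], [13, 167, 240], [14, 167, 233], [16, 161, 243]]
[[18, 149, 243], [18, 148, 243], [15, 161, 224], [14, 161, 224], [13, 167, 232], [16, 158, 242], [17, 154, 243], [18, 150, 243], [18, 147, 243], [15, 161, 241], [10, 104, 169], [97, 38, 183], [97, 40, 185], [96, 40, 186], [97, 40, 186]]
```

```bash
sed -i 's/smin or (165 if/smin or (130 if/; s/150 if k=="b" else 90/165 if k=="b" else 90/' h.py
OLD=1 python3 tr.py b 1 59 22 4; python3 - <<'E'
from h import *
d=np.load("held.npz");A=place3(1,59,22,4,d["c"],d["Rp"]);q=A[0]+[-10,0,105]
C=Rt(225,12);p=np.array([480,60,240])
print((C.T@(q-p)).round(1),(np.degrees(R.from_matrix(C.T@A[1]).as_rotvec())/8).round(2))
E
```

```text
corners [[255, 186], [369, 184], [382, 377], [244, 377]] err px 0.37520984146100084 c [ 7.7 -0.7 16.6] top [-0.744  0.004 -0.668] n [ 0.668 -0.027 -0.744]
tilt 41.93764932588457 [ 9.7 -0.7 12. ]
(np.float64(0.0), array([ 0.03,  0.36, -0.62,  0.12, -0.28, -1.79])) (np.float64(0.0), array([ 0.03,  0.38, -0.7 ,  0.18, -0.19, -1.86]))
t 38.35 F [ 0.2 -0.4 -0.8] w 54.6 g 63.2 p [397.  214.7 227.1] j [ 1.05  0.36 -0.33  0.29 -1.52 -1.22]
to [ 601.4 -139.4  215.1] slide [256.1, -221.8, 229.1] dr [-2.24, -5.55, 11.63]
to [ 611.4 -139.4  110.1] slide [23.0, 0.8, 102.9] dr [0.0, 0.0, 0.0]
to [ 600.5 -138.5   91.1] slide [16.4, 0.0, 14.7] dr [0.0, 0.0, 0.0]
[  48.7 -226.8   35.8] [ 0.33 -3.52  6.23]
```

Emit:
step_arm(
  motion=[
    {"slide":[123.7,-90.7,86.3],"dr":[-2.34,-3.29,4.77],"jaw":45},
    {"slide":[123.7,-90.7,86.3],"dr":[-2.34,-3.29,4.77],"jaw":45},
    {"slide":[123.7,-90.7,86.3],"dr":[-2.34,-3.29,4.77],"jaw":45},
    {"slide":[123.7,-90.7,86.3],"dr":[-2.34,-3.29,4.77],"jaw":45},
    {"slide":[123.7,-90.7,86.3],"dr":[-2.34,-3.29,4.77],"jaw":45},
    {"slide":[123.7,-90.7,86.3],"dr":[-2.34,-3.29,4.77],"jaw":45},
    {"slide":[123.7,-90.7,86.3],"dr":[-2.34,-3.29,4.77],"jaw":45},
    {"slide":[123.7,-90.7,86.3],"dr":[-2.34,-3.29,4.77],"jaw":45},
  ],
)

```text
clock: 39.35
position: [479.7, 60.4, 238.3]
ee_rot: [-0.382, 0.918, -0.042, -0.1]
contact_force: [0.8, 0.8, -1.5]
gripper_width: 54.0
grasp_force: 63.4
```

Emit:
step_arm(
  motion=[
    {"slide":[48.7,-226.8,35.8],"dr":[0.33,-3.52,6.23],"jaw":45},
    {"slide":[48.7,-226.8,35.8],"dr":[0.33,-3.52,6.23],"jaw":45},
    {"slide":[48.7,-226.8,35.8],"dr":[0.33,-3.52,6.23],"jaw":45},
    {"slide":[48.7,-226.8,35.8],"dr":[0.33,-3.52,6.23],"jaw":45},
    {"slide":[48.7,-226.8,35.8],"dr":[0.33,-3.52,6.23],"jaw":45},
    {"slide":[48.7,-226.8,35.8],"dr":[0.33,-3.52,6.23],"jaw":45},
    {"slide":[48.7,-226.8,35.8],"dr":[0.33,-3.52,6.23],"jaw":45},
    {"slide":[48.7,-226.8,35.8],"dr":[0.33,-3.52,6.23],"jaw":45},
  ],
)

```text
clock: 40.35
position: [602.0, -138.8, 214.8]
ee_rot: [0.036, 0.987, -0.008, 0.155]
contact_force: [0.4, -0.1, -0.3]
gripper_width: 54.3
grasp_force: 63.6
```

```bash
python3 tr.py b 1 59 22 4 keep
```

```text
corners [[256, 183], [370, 183], [380, 407], [251, 406]] err px 5.953285925765846 c [5.2 1.2 0.9] top [-0.865  0.008 -0.503] n [ 0.487 -0.233 -0.842]
tilt 30.060876335596166 [ 7.5  1.2 -3.5]
(np.float64(0.0), array([ 0.03,  0.36, -0.62,  0.12, -0.28, -1.79])) (np.float64(0.0), array([ 0.03,  0.38, -0.7 ,  0.18, -0.19, -1.86]))
t 40.4 F [ 0.6  0.3 -1.2] w 54.0 g 63.6 p [ 602.1 -138.9  214.8] j [ 0.06  0.25 -0.3   0.07 -0.71 -1.75]
to [ 601.4 -139.4  215.1] slide [0.5, -0.5, -0.5] dr [-0.03, -0.02, 0.03]
to [ 611.4 -139.4  110.1] slide [23.0, 0.8, 102.9] dr [0.0, 0.0, 0.0]
to [ 600.5 -138.5   91.1] slide [16.4, 0.0, 14.7] dr [0.0, 0.0, 0.0]
```

Emit:
step_arm(
  motion=[
    {"slide":[6,0,25],"dr":[0,0,0],"jaw":45},
    {"slide":[11,0,50],"dr":[0,0,0],"jaw":45},
    {"slide":[17,0,75],"dr":[0,0,0],"jaw":45},
    {"slide":[20,0,88],"dr":[0,0,0],"jaw":45},
    {"slide":[22,0,96],"dr":[0,0,0],"jaw":45},
    {"slide":[23.5,0,102.4],"dr":[0,0,0],"jaw":45},
    {"slide":[23.5,0,102.4],"dr":[0,0,0],"jaw":45},
    {"slide":[23.5,0,102.4],"dr":[0,0,0],"jaw":45},
  ],
)

```text
clock: 41.4
position: [611.1, -140.7, 110.9]
ee_rot: [0.037, 0.987, -0.008, 0.156]
contact_force: [0.2, 0.3, 0.1]
gripper_width: 54.3
grasp_force: 63.6
```

Emit:
step_arm(
  motion=[
    {"slide":[3,0,3],"dr":[0,0,0],"jaw":45},
    {"slide":[6,0,5.5],"dr":[0,0,0],"jaw":45},
    {"slide":[8,0,7],"dr":[0,0,0],"jaw":45},
    {"slide":[10,0,9],"dr":[0,0,0],"jaw":45},
    {"slide":[11,0,10],"dr":[0,0,0],"jaw":45},
    {"slide":[12,0,11],"dr":[0,0,0],"jaw":45},
    {"slide":[13,0,12],"dr":[0,0,0],"jaw":45},
    {"slide":[13,0,12],"dr":[0,0,0],"jaw":45},
  ],
)

```text
clock: 42.4
position: [602.0, -140.1, 94.6]
ee_rot: [0.037, 0.987, -0.008, 0.155]
contact_force: [-0.3, -0.2, -0.9]
gripper_width: 54.1
grasp_force: 63.6
```

Emit:
step_arm(
  motion=[
    {"slide":[0.5,0,0.5],"dr":[0,0,0],"jaw":45},
    {"slide":[1,0,1],"dr":[0,0,0],"jaw":45},
    {"slide":[1.5,0,1.5],"dr":[0,0,0],"jaw":45},
    {"slide":[2,0,2],"dr":[0,0,0],"jaw":45},
    {"slide":[2,0,2],"dr":[0,0,0],"jaw":45},
    {"slide":[2,0,2],"dr":[0,0,0],"jaw":45},
    {"slide":[2,0,2],"dr":[0,0,0],"jaw":45},
    {"slide":[2,0,2],"dr":[0,0,0],"jaw":45},
  ],
)

```text
clock: 43.4
position: [600.8, -140.0, 92.3]
ee_rot: [0.037, 0.987, -0.008, 0.156]
contact_force: [0.1, 0.8, -0.1]
gripper_width: 54.2
grasp_force: 63.6
```

Emit:
step_arm(
  motion=[
    {"slide":[1,0,1],"dr":[0,0,0],"jaw":45},
    {"slide":[1.5,0,1.5],"dr":[0,0,0],"jaw":45},
    {"slide":[2,0,2],"dr":[0,0,0],"jaw":45},
    {"slide":[2.5,0,2.5],"dr":[0,0,0],"jaw":45},
    {"slide":[3,0,3],"dr":[0,0,0],"jaw":45},
    {"slide":[3,0,3],"dr":[0,0,0],"jaw":45},
    {"slide":[3,0,3],"dr":[0,0,0],"jaw":45},
    {"slide":[3,0,3],"dr":[0,0,0],"jaw":45},
  ],
)

```text
clock: 44.4
position: [601.0, -139.9, 90.3]
ee_rot: [0.036, 0.987, -0.008, 0.158]
contact_force: [2.3, -2.2, 5.0]
gripper_width: 54.1
grasp_force: 64.1
```

Ledge contact (force along the slope). Release, retreat, and go to blue.

Emit:
step_arm(
  motion=[
    {"slide":[-1,0,-1],"dr":[0,0,0],"jaw":45},
    {"slide":[-1,0,-1],"dr":[0,0,0],"jaw":56},
    {"slide":[-1,0,-1],"dr":[0,0,0],"jaw":62},
    {"slide":[-1,0,-1],"dr":[0,0,0],"jaw":68},
    {"slide":[-1,0,-1],"dr":[0,0,0],"jaw":72},
    {"slide":[-1,0,-1],"dr":[0,0,0],"jaw":74},
    {"slide":[-1,0,-1],"dr":[0,0,0],"jaw":74},
    {"slide":[-1,0,-1],"dr":[0,0,0],"jaw":74},
  ],
)

```text
clock: 45.4
position: [599.4, -139.9, 89.7]
ee_rot: [0.037, 0.987, -0.008, 0.156]
contact_force: [0.3, 0.1, -0.2]
gripper_width: 73.7
grasp_force: 0.0
```

Emit:
step_arm(
  motion=[
    {"slide":[3,0,-20],"dr":[0,0,0],"jaw":74},
    {"slide":[3,0,-60],"dr":[0,0,0],"jaw":74},
    {"slide":[0,0,-110],"dr":[0,0,0],"jaw":74},
    {"slide":[0,0,-150],"dr":[0,0,0],"jaw":74},
    {"slide":[0,0,-150],"dr":[0,0,0],"jaw":74},
    {"slide":[0,0,-150],"dr":[0,0,0],"jaw":74},
    {"slide":[0,0,-150],"dr":[0,0,0],"jaw":74},
    {"slide":[0,0,-150],"dr":[0,0,0],"jaw":74},
  ],
)

```text
clock: 46.4
position: [553.2, -135.8, 231.1]
ee_rot: [0.037, 0.987, -0.008, 0.154]
contact_force: [0.6, 0.7, 0.6]
gripper_width: 73.9
grasp_force: 0.0
```

```bash
sed -i 's/smin=120):$/smin=120):\n    if k=="b":smin=140/' lean.py; python3 lean.py b1 d0; python3 - <<'E'
from h import *
plan(([510,90,240],225,12),pick((565.5,348.3),96,130))
E
```

```text
b wrist area 6261 exp [[351.0, 259.0], [274.0, 258.0], [280.0, 158.0], [346.0, 159.0]] near-hull diff [[-1.7, -1.7], [1.8, -0.3], [1.1, 3.7], [-2.4, 3.4]]
b top area 593 exp [[352.0, 224.0], [374.0, 225.0], [370.0, 248.0], [349.0, 246.0]] near-hull diff [[32.5, 0.3], [10.1, -1.1], [12.9, -11.5], [33.9, -10.1]]
d wrist area 5389 exp [[500.0, 258.0], [436.0, 258.0], [421.0, 161.0], [479.0, 164.0]] near-hull diff [[-1.9, -0.6], [0.2, 1.6], [1.7, 4.1], [0.7, 3.8]]
d top area 480 exp [[303.0, 221.0], [326.0, 222.0], [325.0, 244.0], [304.0, 243.0]] near-hull diff [[1.5, -1.5], [-0.6, -2.0], [-0.7, -1.5], [1.2, -1.1]]
{'a': [], 'b': [], 'c': [], 'd': []}
{'a': [([405.3, 356.6], 102.5, [60.0, 97.0])], 'b': [], 'c': [([567.3, 348.3], 96.2, [61.9, 98.2])], 'd': []}
t 46.5 F [-0.   0.4 -0.5] w 74.1 g 0.0 p [ 553.4 -135.8  231.5] j [ 0.07  0.15 -0.39  0.07 -0.73 -1.76]
t 46.5 F [-0.   0.4 -0.5] w 74.1 g 0.0 p [ 553.4 -135.8  231.5] j [ 0.07  0.15 -0.39  0.07 -0.73 -1.76]
slide [54.4, 221.8, -27.6] dr [-0.35, 3.48, -6.22]
slide [-249.1, 155.1, 59.5] dr [2.82, 3.26, -5.78]
```

Emit:
step_arm(
  motion=[
    {"slide":[54,222,-28],"dr":[-0.35,3.48,-6.22],"jaw":72},
    {"slide":[54,222,-28],"dr":[-0.35,3.48,-6.22],"jaw":72},
    {"slide":[54,222,-28],"dr":[-0.35,3.48,-6.22],"jaw":72},
    {"slide":[54,222,-28],"dr":[-0.35,3.48,-6.22],"jaw":72},
    {"slide":[54,222,-28],"dr":[-0.35,3.48,-6.22],"jaw":72},
    {"slide":[54,222,-28],"dr":[-0.35,3.48,-6.22],"jaw":72},
    {"slide":[54,222,-28],"dr":[-0.35,3.48,-6.22],"jaw":72},
    {"slide":[54,222,-28],"dr":[-0.35,3.48,-6.22],"jaw":72},
  ],
)

```text
clock: 47.5
position: [510.3, 90.0, 241.2]
ee_rot: [-0.38, 0.919, -0.04, -0.096]
contact_force: [-0.7, -0.5, -0.3]
gripper_width: 72.0
grasp_force: 0.0
```

Emit:
step_arm(
  motion=[
    {"slide":[-249,155,59.5],"dr":[2.82,3.26,-5.78],"jaw":72},
    {"slide":[-249,155,59.5],"dr":[2.82,3.26,-5.78],"jaw":72},
    {"slide":[-249,155,59.5],"dr":[2.82,3.26,-5.78],"jaw":72},
    {"slide":[-249,155,59.5],"dr":[2.82,3.26,-5.78],"jaw":72},
    {"slide":[-249,155,59.5],"dr":[2.82,3.26,-5.78],"jaw":72},
    {"slide":[-249,155,59.5],"dr":[2.82,3.26,-5.78],"jaw":72},
    {"slide":[-249,155,59.5],"dr":[2.82,3.26,-5.78],"jaw":72},
    {"slide":[-249,155,59.5],"dr":[2.82,3.26,-5.78],"jaw":72},
  ],
)

```text
clock: 48.5
position: [565.1, 362.2, 133.4]
ee_rot: [0.697, -0.631, 0.254, 0.227]
contact_force: [0.8, 0.0, 0.9]
gripper_width: 71.9
grasp_force: 0.0
```

```bash
python3 pk.py c 6; python3 lean.py b1 d0
```

```text
[([565.3, 349.2], 96.5, [59.9, 95.6])]
t 48.55 F [ 0.3 -0.5  0.4] w 71.9 g 0.0 p [565.3 362.1 133.6] j [ 0.98  0.76  0.1   0.43 -1.48 -1.05]
slide [-83.4, 2.0, 96.6] dr [0.03, 0.02, -0.09]
b wrist none, exp [[308.0, -81.0], [316.0, -94.0], [347.0, -43.0], [343.0, -27.0]]
b top area 1394 exp [[352.0, 224.0], [374.0, 225.0], [370.0, 248.0], [349.0, 246.0]] near-hull diff [[32.5, 0.3], [10.1, -1.1], [11.9, 7.5], [32.9, 8.9]]
d wrist area 106 exp [[284.0, -43.0], [296.0, -63.0], [336.0, -4.0], [329.0, 21.0]] near-hull diff [[37.8, 43.3], [25.6, 63.4], [-1.8, 3.7], [1.3, -8.3]]
d top area 490 exp [[303.0, 221.0], [326.0, 222.0], [325.0, 244.0], [304.0, 243.0]] near-hull diff [[1.5, -1.5], [-0.6, -2.0], [-0.7, -1.5], [1.2, -1.1]]
{'a': [([404.7, 353.4], 102.7, [61.1, 86.0])], 'b': [], 'c': [([565.3, 349.2], 96.5, [59.9, 95.7])], 'd': []}
{'a': [([405.3, 356.8], 102.5, [60.0, 96.7])], 'b': [], 'c': [([567.3, 348.3], 96.2, [61.9, 98.2])], 'd': []}
t 48.65 F [ 0.4  0.1 -0.4] w 72.0 g 0.0 p [565.2 362.2 133.3] j [ 0.98  0.76  0.1   0.43 -1.48 -1.05]
```

Emit:
step_arm(
  motion=[
    {"slide":[-30,1,36],"dr":[0,0,-0.09],"jaw":68},
    {"slide":[-57,2,66],"dr":[0,0,-0.09],"jaw":68},
    {"slide":[-69,2,80],"dr":[0,0,-0.09],"jaw":68},
    {"slide":[-76,2,88],"dr":[0,0,-0.09],"jaw":68},
    {"slide":[-80,2,93],"dr":[0,0,-0.09],"jaw":68},
    {"slide":[-83,2,96.3],"dr":[0,0,-0.09],"jaw":68},
    {"slide":[-83,2,96.3],"dr":[0,0,-0.09],"jaw":64},
    {"slide":[-83,2,96.3],"dr":[0,0,-0.09],"jaw":62},
  ],
)

```text
clock: 49.65
position: [562.7, 365.0, 4.9]
ee_rot: [0.702, -0.625, 0.253, 0.229]
contact_force: [-0.2, -0.9, -0.5]
gripper_width: 62.0
grasp_force: 0.0
```

Emit:
step_arm(
  motion=[
    {"slide":[0,0,0],"dr":[0,0,0],"jaw":50},
    {"slide":[0,0,0],"dr":[0,0,0],"jaw":50},
    {"slide":[0,0,0],"dr":[0,0,0],"jaw":50},
    {"slide":[0,0,0],"dr":[0,0,0],"jaw":50},
    {"slide":[0,0,0],"dr":[0,0,0],"jaw":50},
    {"slide":[0,0,0],"dr":[0,0,0],"jaw":50},
    {"slide":[0,0,0],"dr":[0,0,0],"jaw":50},
    {"slide":[0,0,0],"dr":[0,0,0],"jaw":50},
  ],
)

```text
clock: 50.65
position: [563.0, 365.5, 5.6]
ee_rot: [0.702, -0.625, 0.254, 0.229]
contact_force: [-1.2, 1.8, 6.6]
gripper_width: 56.0
grasp_force: 62.8
```

Emit:
step_arm(
  motion=[
    {"slide":[3,0,-4],"dr":[0,0,0],"jaw":45},
    {"slide":[9,0,-11],"dr":[0,0,0],"jaw":45},
    {"slide":[22,0,-26],"dr":[0,0,0],"jaw":45},
    {"slide":[45,0,-54],"dr":[0,0,0],"jaw":45},
    {"slide":[77,0,-92],"dr":[0,0,0],"jaw":45},
    {"slide":[109,0,-130],"dr":[0,0,0],"jaw":45},
    {"slide":[142,0,-168],"dr":[0,0,0],"jaw":45},
    {"slide":[142,0,-168],"dr":[0,0,0],"jaw":45},
  ],
)

```text
clock: 51.65
position: [565.3, 365.2, 230.9]
ee_rot: [0.702, -0.627, 0.253, 0.224]
contact_force: [0.5, -0.0, -0.2]
gripper_width: 55.7
grasp_force: 63.5
```

```bash
python3 tr.py c 2 58 22 4; python3 - <<'E'
from h import *
d=np.load("held.npz");A=place3(2,58,22,4,d["c"],d["Rp"]);q=A[0]+[-10,0,105]
plan(([500,120,240],225,12));C=Rt(225,12);p=np.array([500,120,240])
print((C.T@(q-p)).round(1),(np.degrees(R.from_matrix(C.T@A[1]).as_rotvec())/8).round(2))
E
```

```text
corners [[254, 181], [371, 180], [382, 376], [244, 376]] err px 0.09787173187613361 c [ 9.5 -0.7 15.5] top [-0.77   0.002 -0.638] n [ 0.638 -0.014 -0.77 ]
tilt 39.613228938203996 [11.5 -0.7 10.9]
(np.float64(0.0), array([ 0.33,  0.26, -0.82,  0.57, -0.23, -2.52])) (np.float64(1e-05), array([ 0.34,  0.28, -0.9 ,  0.94, -0.16, -2.9 ]))
t 51.7 F [ 0.   0.5 -0.7] w 55.7 g 63.5 p [564.3 364.5 227.7] j [ 0.98  0.69  0.2   0.42 -1.64 -0.96]
to [549.9  -5.  214.2] slide [272.5, 56.2, 243.9] dr [-2.42, -5.22, 12.81]
to [559.9  -5.  109.2] slide [23.3, 0.8, 102.9] dr [0.0, 0.0, 0.0]
to [548.9  -4.2  90.2] slide [16.4, 0.0, 14.7] dr [0.0, 0.0, 0.0]
t 51.7 F [ 0.   0.5 -0.7] w 55.7 g 63.5 p [564.3 364.5 227.7] j [ 0.98  0.69  0.2   0.42 -1.64 -0.96]
slide [189.0, 91.6, 141.2] dr [-2.82, -3.23, 5.85]
[  46.6 -123.7   36.2] [ 0.34 -3.54  6.23]
```

Emit:
step_arm(
  motion=[
    {"slide":[189,91.6,141],"dr":[-2.82,-3.23,5.85],"jaw":45},
    {"slide":[189,91.6,141],"dr":[-2.82,-3.23,5.85],"jaw":45},
    {"slide":[189,91.6,141],"dr":[-2.82,-3.23,5.85],"jaw":45},
    {"slide":[189,91.6,141],"dr":[-2.82,-3.23,5.85],"jaw":45},
    {"slide":[189,91.6,141],"dr":[-2.82,-3.23,5.85],"jaw":45},
    {"slide":[189,91.6,141],"dr":[-2.82,-3.23,5.85],"jaw":45},
    {"slide":[189,91.6,141],"dr":[-2.82,-3.23,5.85],"jaw":45},
    {"slide":[189,91.6,141],"dr":[-2.82,-3.23,5.85],"jaw":45},
  ],
)

```text
clock: 52.7
position: [499.6, 120.7, 237.3]
ee_rot: [-0.382, 0.918, -0.043, -0.101]
contact_force: [0.4, 0.6, 0.2]
gripper_width: 55.9
grasp_force: 63.8
```

Emit:
step_arm(
  motion=[
    {"slide":[46.6,-123.7,36.2],"dr":[0.34,-3.54,6.23],"jaw":45},
    {"slide":[46.6,-123.7,36.2],"dr":[0.34,-3.54,6.23],"jaw":45},
    {"slide":[46.6,-123.7,36.2],"dr":[0.34,-3.54,6.23],"jaw":45},
    {"slide":[46.6,-123.7,36.2],"dr":[0.34,-3.54,6.23],"jaw":45},
    {"slide":[46.6,-123.7,36.2],"dr":[0.34,-3.54,6.23],"jaw":45},
    {"slide":[46.6,-123.7,36.2],"dr":[0.34,-3.54,6.23],"jaw":45},
    {"slide":[46.6,-123.7,36.2],"dr":[0.34,-3.54,6.23],"jaw":45},
    {"slide":[46.6,-123.7,36.2],"dr":[0.34,-3.54,6.23],"jaw":45},
  ],
)

```text
clock: 53.7
position: [550.2, -4.5, 212.8]
ee_rot: [0.036, 0.987, -0.009, 0.156]
contact_force: [0.8, 0.3, -1.2]
gripper_width: 55.8
grasp_force: 63.9
```

```bash
python3 tr.py c 2 58 22 4 keep;python3 lean.py d0 b1 | grep top
```

```text
corners [[255, 180], [371, 180], [382, 376], [244, 376]] err px 0.35904058831793956 c [ 8.7  1.1 15.8] top [-0.771  0.001 -0.637] n [ 0.637 -0.001 -0.771]
tilt 39.540259738335344 [10.7  1.1 11.3]
(np.float64(0.0), array([ 0.33,  0.26, -0.82,  0.57, -0.23, -2.52])) (np.float64(1e-05), array([ 0.34,  0.28, -0.9 ,  0.94, -0.16, -2.9 ]))
t 53.75 F [-0.8 -0.5 -0.3] w 55.5 g 63.9 p [550.3  -4.6 213. ] j [ 0.36  0.13 -0.51  0.22 -0.65 -2.16]
to [549.9  -5.  214.2] slide [0.0, -0.5, -1.3] dr [-0.04, -0.02, 0.04]
to [559.9  -5.  109.2] slide [23.3, 0.8, 102.9] dr [0.0, 0.0, 0.0]
to [548.9  -4.2  90.2] slide [16.4, 0.0, 14.7] dr [0.0, 0.0, 0.0]
d top area 283 exp [[303.0, 221.0], [326.0, 222.0], [325.0, 244.0], [304.0, 243.0]] near-hull diff [[1.5, -1.5], [-0.6, -2.0], [-0.7, -10.5], [1.2, -11.1]]
b top area 1399 exp [[352.0, 224.0], [374.0, 225.0], [370.0, 248.0], [349.0, 246.0]] near-hull diff [[32.5, 0.3], [10.1, -1.1], [11.9, 3.5], [32.9, 4.9]]
```

Emit:
step_arm(
  motion=[
    {"slide":[6,0,25],"dr":[0,0,0],"jaw":45},
    {"slide":[11,0,50],"dr":[0,0,0],"jaw":45},
    {"slide":[17,0,75],"dr":[0,0,0],"jaw":45},
    {"slide":[20,0,87],"dr":[0,0,0],"jaw":45},
    {"slide":[22,0,95],"dr":[0,0,0],"jaw":45},
    {"slide":[23.3,0,101.6],"dr":[0,0,0],"jaw":45},
    {"slide":[23.3,0,101.6],"dr":[0,0,0],"jaw":45},
    {"slide":[23.3,0,101.6],"dr":[0,0,0],"jaw":45},
  ],
)

```text
clock: 54.85
position: [559.3, -6.5, 109.8]
ee_rot: [0.037, 0.987, -0.009, 0.157]
contact_force: [0.1, -0.2, 0.0]
gripper_width: 55.9
grasp_force: 63.9
```

```bash
python3 tr.py c 2 58 22 4 keep
```

```text
corners [[255, 180], [371, 180], [382, 376], [245, 376]] err px 0.37224219842470657 c [ 8.4  1.2 16.3] top [-0.779  0.002 -0.627] n [ 0.627  0.002 -0.779]
tilt 38.833695073326616 [10.4  1.2 11.7]
(np.float64(0.0), array([ 0.33,  0.26, -0.82,  0.57, -0.23, -2.52])) (np.float64(1e-05), array([ 0.34,  0.28, -0.9 ,  0.94, -0.16, -2.9 ]))
t 54.9 F [ 0.1 -0.1 -0.3] w 55.9 g 63.9 p [559.3  -6.5 109.9] j [ 0.33  0.27 -0.69  0.39 -0.34 -2.32]
to [549.9  -5.  214.2] slide [-23.4, 0.2, -102.2] dr [-0.04, -0.01, 0.02]
to [559.9  -5.  109.2] slide [23.3, 0.8, 102.9] dr [0.0, 0.0, 0.0]
to [548.9  -4.2  90.2] slide [16.4, 0.0, 14.7] dr [0.0, 0.0, 0.0]
```

Good margin. Down the slope: first 19 mm, then slowly.

Emit:
step_arm(
  motion=[
    {"slide":[3,1,3],"dr":[0,0,0],"jaw":45},
    {"slide":[6,1.5,5.5],"dr":[0,0,0],"jaw":45},
    {"slide":[8,1.5,7],"dr":[0,0,0],"jaw":45},
    {"slide":[10,1.5,9],"dr":[0,0,0],"jaw":45},
    {"slide":[12,1.5,11],"dr":[0,0,0],"jaw":45},
    {"slide":[13,1.5,12],"dr":[0,0,0],"jaw":45},
    {"slide":[14,1.5,13],"dr":[0,0,0],"jaw":45},
    {"slide":[14,1.5,13],"dr":[0,0,0],"jaw":45},
  ],
)

```text
clock: 55.9
position: [549.7, -4.6, 92.5]
ee_rot: [0.037, 0.987, -0.009, 0.156]
contact_force: [0.0, -0.4, -0.6]
gripper_width: 55.8
grasp_force: 63.9
```

Emit:
step_arm(
  motion=[
    {"slide":[0.5,0,0.5],"dr":[0,0,0],"jaw":45},
    {"slide":[1,0,1],"dr":[0,0,0],"jaw":45},
    {"slide":[1.5,0,1.5],"dr":[0,0,0],"jaw":45},
    {"slide":[2,0,2],"dr":[0,0,0],"jaw":45},
    {"slide":[2.5,0,2.5],"dr":[0,0,0],"jaw":45},
    {"slide":[3,0,3],"dr":[0,0,0],"jaw":45},
    {"slide":[3,0,3],"dr":[0,0,0],"jaw":45},
    {"slide":[3,0,3],"dr":[0,0,0],"jaw":45},
  ],
)

```text
clock: 56.9
position: [548.8, -4.3, 89.6]
ee_rot: [0.037, 0.987, -0.009, 0.158]
contact_force: [1.4, -3.1, 4.8]
gripper_width: 56.0
grasp_force: 64.2
```

Ledge contact. Release and retreat.

Emit:
step_arm(
  motion=[
    {"slide":[-1,0,-1],"dr":[0,0,0],"jaw":45},
    {"slide":[-1,0,-1],"dr":[0,0,0],"jaw":58},
    {"slide":[-1,0,-1],"dr":[0,0,0],"jaw":62},
    {"slide":[-1,0,-1],"dr":[0,0,0],"jaw":68},
    {"slide":[-1,0,-1],"dr":[0,0,0],"jaw":72},
    {"slide":[-1,0,-1],"dr":[0,0,0],"jaw":74},
    {"slide":[-1,0,-1],"dr":[0,0,0],"jaw":74},
    {"slide":[-1,0,-1],"dr":[0,0,0],"jaw":74},
  ],
)

```text
clock: 57.9
position: [548.5, -4.5, 90.0]
ee_rot: [0.037, 0.987, -0.009, 0.157]
contact_force: [-0.9, -0.8, 0.3]
gripper_width: 73.8
grasp_force: 0.0
```

Emit:
step_arm(
  motion=[
    {"slide":[3,0,-20],"dr":[0,0,0],"jaw":74},
    {"slide":[3,0,-60],"dr":[0,0,0],"jaw":74},
    {"slide":[0,0,-110],"dr":[0,0,0],"jaw":74},
    {"slide":[0,0,-150],"dr":[0,0,0],"jaw":74},
    {"slide":[0,0,-150],"dr":[0,0,0],"jaw":74},
    {"slide":[0,0,-150],"dr":[0,0,0],"jaw":74},
    {"slide":[0,0,-150],"dr":[0,0,0],"jaw":74},
    {"slide":[0,0,-150],"dr":[0,0,0],"jaw":74},
  ],
)

```text
clock: 58.9
position: [501.9, -0.4, 231.4]
ee_rot: [0.037, 0.987, -0.01, 0.155]
contact_force: [0.3, 0.4, -0.4]
gripper_width: 73.9
grasp_force: 0.0
```

```bash
sed -i 's/smin=140/smin=150 if img is not Tp else 175/' lean.py; python3 lean.py b1 d0 c2; python3 - <<'E'
from h import *
plan(([470,120,240],225,12),pick((404.3,356.8),102.5,130))
E
```

```text
b wrist area 4133 exp [[203.0, 308.0], [145.0, 305.0], [160.0, 215.0], [213.0, 215.0]] near-hull diff [[-2.7, -1.3], [1.4, -2.0], [-1.5, 13.6], [-1.4, 6.0]]
b top area 722 exp [[352.0, 224.0], [374.0, 225.0], [370.0, 248.0], [349.0, 246.0]] near-hull diff [[1.5, -0.7], [-0.9, 0.9], [-1.1, -1.5], [1.9, -1.1]]
d wrist area 3179 exp [[345.0, 311.0], [278.0, 311.0], [282.0, 215.0], [343.0, 215.0]] near-hull diff [[-1.1, -1.2], [2.1, -0.8], [-0.9, 43.1], [0.3, 42.8]]
d top area 450 exp [[303.0, 221.0], [326.0, 222.0], [325.0, 244.0], [304.0, 243.0]] near-hull diff [[1.5, -1.5], [-0.6, -2.0], [-0.7, -2.5], [1.2, -3.1]]
c wrist area 5682 exp [[350.0, 255.0], [273.0, 255.0], [279.0, 155.0], [346.0, 155.0]] near-hull diff [[-0.9, -0.2], [2.0, -1.7], [1.0, 16.3], [0.2, 16.0]]
c top area 333 exp [[302.0, 244.0], [324.0, 246.0], [323.0, 267.0], [302.0, 265.0]] near-hull diff [[0.4, 1.9], [0.0, -0.6], [-0.1, -5.9], [1.0, -9.5]]
{'a': [], 'b': [], 'c': [], 'd': []}
{'a': [([405.3, 356.6], 102.5, [60.0, 97.0])], 'b': [], 'c': [], 'd': []}
t 59.0 F [0.6 0.8 0.1] w 73.8 g 0.0 p [ 5.021e+02 -3.000e-01  2.318e+02] j [ 0.41  0.02 -0.58  0.23 -0.7  -2.21]
t 59.0 F [0.6 0.8 0.1] w 73.8 g 0.0 p [ 5.021e+02 -3.000e-01  2.318e+02] j [ 0.41  0.02 -0.58  0.23 -0.7  -2.21]
slide [36.3, 117.4, -21.3] dr [-0.37, 3.49, -6.22]
slide [-149.1, 226.6, 80.8] dr [3.18, 3.2, -6.52]
```

Emit:
step_arm(
  motion=[
    {"slide":[36,117,-21],"dr":[-0.37,3.49,-6.22],"jaw":72},
    {"slide":[36,117,-21],"dr":[-0.37,3.49,-6.22],"jaw":72},
    {"slide":[36,117,-21],"dr":[-0.37,3.49,-6.22],"jaw":72},
    {"slide":[36,117,-21],"dr":[-0.37,3.49,-6.22],"jaw":72},
    {"slide":[36,117,-21],"dr":[-0.37,3.49,-6.22],"jaw":72},
    {"slide":[36,117,-21],"dr":[-0.37,3.49,-6.22],"jaw":72},
    {"slide":[36,117,-21],"dr":[-0.37,3.49,-6.22],"jaw":72},
    {"slide":[36,117,-21],"dr":[-0.37,3.49,-6.22],"jaw":72},
  ],
)

```text
clock: 60.0
position: [470.3, 119.5, 240.6]
ee_rot: [-0.38, 0.919, -0.04, -0.096]
contact_force: [0.0, -0.3, -0.2]
gripper_width: 71.8
grasp_force: 0.0
```

Emit:
step_arm(
  motion=[
    {"slide":[-149,226.6,81],"dr":[3.18,3.2,-6.52],"jaw":72},
    {"slide":[-149,226.6,81],"dr":[3.18,3.2,-6.52],"jaw":72},
    {"slide":[-149,226.6,81],"dr":[3.18,3.2,-6.52],"jaw":72},
    {"slide":[-149,226.6,81],"dr":[3.18,3.2,-6.52],"jaw":72},
    {"slide":[-149,226.6,81],"dr":[3.18,3.2,-6.52],"jaw":72},
    {"slide":[-149,226.6,81],"dr":[3.18,3.2,-6.52],"jaw":72},
    {"slide":[-149,226.6,81],"dr":[3.18,3.2,-6.52],"jaw":72},
    {"slide":[-149,226.6,81],"dr":[3.18,3.2,-6.52],"jaw":72},
  ],
)

```text
clock: 61.0
position: [401.8, 370.9, 131.3]
ee_rot: [0.732, -0.59, 0.266, 0.213]
contact_force: [0.1, -0.9, 0.6]
gripper_width: 72.2
grasp_force: 0.0
```

```bash
python3 pk.py a 6; python3 lean.py b1 d0 c2|grep top
```

```text
[([403.0, 356.9], 102.5, [59.0, 92.4])]
t 61.05 F [ 0.3 -0.7 -0.2] w 71.6 g 0.0 p [402.1 370.8 131.5] j [ 1.22  0.59 -0.22  0.36 -1.38 -1.19]
slide [-81.3, 2.5, 95.6] dr [0.0, 0.02, -0.03]
b top area 676 exp [[352.0, 224.0], [374.0, 225.0], [370.0, 248.0], [349.0, 246.0]] near-hull diff [[1.5, -0.7], [-0.9, 0.9], [-1.1, -1.5], [1.9, -1.1]]
d top area 453 exp [[303.0, 221.0], [326.0, 222.0], [325.0, 244.0], [304.0, 243.0]] near-hull diff [[1.5, -1.5], [-0.6, -2.0], [-0.7, -2.5], [1.2, -3.1]]
c top area 479 exp [[302.0, 244.0], [324.0, 246.0], [323.0, 267.0], [302.0, 265.0]] near-hull diff [[0.4, 1.9], [0.0, 0.4], [-1.1, -0.9], [1.0, -0.5]]
```

Emit:
step_arm(
  motion=[
    {"slide":[-30,1,36],"dr":[0,0,0],"jaw":68},
    {"slide":[-55,2,66],"dr":[0,0,0],"jaw":68},
    {"slide":[-67,2.5,79],"dr":[0,0,0],"jaw":68},
    {"slide":[-74,2.5,87],"dr":[0,0,0],"jaw":68},
    {"slide":[-78,2.5,92],"dr":[0,0,0],"jaw":68},
    {"slide":[-81,2.5,95.6],"dr":[0,0,0],"jaw":68},
    {"slide":[-81,2.5,95.6],"dr":[0,0,0],"jaw":64},
    {"slide":[-81,2.5,95.6],"dr":[0,0,0],"jaw":62},
  ],
)

```text
clock: 62.15
position: [399.2, 371.5, 5.7]
ee_rot: [0.733, -0.589, 0.267, 0.213]
contact_force: [0.0, 0.6, -0.2]
gripper_width: 62.2
grasp_force: 0.0
```

Emit:
step_arm(
  motion=[
    {"slide":[0,0,0],"dr":[0,0,0],"jaw":50},
    {"slide":[0,0,0],"dr":[0,0,0],"jaw":50},
    {"slide":[0,0,0],"dr":[0,0,0],"jaw":50},
    {"slide":[0,0,0],"dr":[0,0,0],"jaw":50},
    {"slide":[0,0,0],"dr":[0,0,0],"jaw":50},
    {"slide":[0,0,0],"dr":[0,0,0],"jaw":50},
    {"slide":[0,0,0],"dr":[0,0,0],"jaw":50},
    {"slide":[0,0,0],"dr":[0,0,0],"jaw":50},
  ],
)

```text
clock: 63.15
position: [399.4, 372.0, 6.6]
ee_rot: [0.733, -0.588, 0.267, 0.213]
contact_force: [-1.4, 0.8, 4.8]
gripper_width: 55.1
grasp_force: 62.1
```

Emit:
step_arm(
  motion=[
    {"slide":[3,0,-4],"dr":[0,0,0],"jaw":45},
    {"slide":[9,0,-11],"dr":[0,0,0],"jaw":45},
    {"slide":[22,0,-26],"dr":[0,0,0],"jaw":45},
    {"slide":[45,0,-54],"dr":[0,0,0],"jaw":45},
    {"slide":[77,0,-92],"dr":[0,0,0],"jaw":45},
    {"slide":[109,0,-130],"dr":[0,0,0],"jaw":45},
    {"slide":[142,0,-168],"dr":[0,0,0],"jaw":45},
    {"slide":[142,0,-168],"dr":[0,0,0],"jaw":45},
  ],
)

```text
clock: 64.15
position: [399.9, 371.8, 230.4]
ee_rot: [0.733, -0.59, 0.266, 0.209]
contact_force: [0.3, 0.4, 0.2]
gripper_width: 54.9
grasp_force: 63.3
```

```bash
python3 tr.py a 3 58 22 4; python3 - <<'E'
from h import *
d=np.load("held.npz");A=place3(3,58,22,4,d["c"],d["Rp"]);q=A[0]+[-10,0,105]
plan(([470,120,240],225,12));C=Rt(225,12);p=np.array([470,120,240])
print((C.T@(q-p)).round(1),(np.degrees(R.from_matrix(C.T@A[1]).as_rotvec())/8).round(2))
E
```

```text
corners [[255, 186], [370, 185], [374, 371], [252, 370]] err px 0.6768104128883277 c [ 2.1 -0.8 28.7] top [-0.863  0.001 -0.505] n [ 0.505 -0.027 -0.863]
tilt 30.31679679574661 [ 4.2 -0.7 24.2]
(np.float64(0.00167), array([ 0.08,  0.22, -0.86,  0.59, -0.16, -2.3 ])) (np.float64(0.00498), array([ 0.12,  0.24, -0.95,  1.35, -0.16, -3.1 ]))
t 64.2 F [ 0.1  0.1 -1.7] w 54.9 g 63.2 p [399.1 370.7 227.9] j [ 1.23  0.5  -0.12  0.35 -1.56 -1.13]
to [ 526.8 -133.5  224.2] slide [397.7, -15.8, 335.0] dr [-2.05, -5.31, 13.7]
to [ 536.8 -133.5  119.2] slide [31.6, 0.8, 100.6] dr [0.0, 0.0, 0.0]
to [ 525.9 -132.7  100.2] slide [17.5, 0.0, 13.3] dr [0.0, 0.0, 0.0]
t 64.2 F [ 0.1  0.1 -1.7] w 54.9 g 63.2 p [399.1 370.7 227.9] j [ 1.23  0.5  -0.12  0.35 -1.56 -1.13]
slide [207.9, -15.1, 156.8] dr [-3.18, -3.15, 6.51]
[ 132.8 -219.5   44.4] [ 0.59 -4.08  6.24]
```

```bash
sed -i 's/130 if k=="b" else 120/130 if k=="b" else 75 if k=="a" else 120/; s/(45,80)/(40,88)/' h.py; OLD=1 python3 tr.py a 3 58 22 4; python3 - <<'E'
from h import *
d=np.load("held.npz");A=place3(3,58,22,4,d["c"],d["Rp"]);q=A[0]+[-10,0,105]
C=Rt(225,12);p=np.array([470,120,240])
print((C.T@(q-p)).round(1),(np.degrees(R.from_matrix(C.T@A[1]).as_rotvec())/8).round(2))
hsv=cv2.cvtColor(cv2.imread("pics/h_a.png"),cv2.COLOR_BGR2HSV);print(hsv[364:384:2,313].tolist(),hsv[368,240:260:2].tolist())
E
```

```text
corners [[254, 186], [370, 184], [383, 379], [244, 380]] err px 0.14971397897052227 c [ 8.  -0.8 14.8] top [-0.75   0.007 -0.661] n [ 0.661 -0.022 -0.75 ]
tilt 41.383422654571 [10.  -0.8 10.2]
(np.float64(0.0), array([ 0.05,  0.28, -0.79,  0.18, -0.21, -1.86])) (np.float64(0.00078), array([ 0.05,  0.3 , -0.84,  0.3 , -0.16, -2.  ]))
t 64.2 F [ 0.1  0.1 -1.7] w 54.9 g 63.2 p [399.1 370.7 227.9] j [ 1.23  0.5  -0.12  0.35 -1.56 -1.13]
to [ 538.9 -134.4  213.1] slide [393.2, -27.3, 345.8] dr [-2.69, -4.85, 13.5]
to [ 548.9 -134.4  108.1] slide [21.7, 0.8, 103.2] dr [0.0, 0.0, 0.0]
to [ 537.9 -133.6   89. ] slide [16.2, 0.0, 14.9] dr [0.0, 0.0, 0.0]
[ 122.7 -228.6   53.6] [ 0.29 -3.43  6.23]
[[71, 99, 243], [69, 111, 234], [70, 107, 239], [68, 132, 193], [69, 121, 234], [70, 114, 239], [70, 108, 241], [71, 102, 243], [69, 115, 235], [69, 121, 186]] [[120, 8, 33], [79, 59, 116], [68, 132, 218], [69, 122, 234], [70, 112, 239], [70, 107, 240], [68, 128, 213], [68, 130, 157], [68, 124, 200], [68, 123, 201]]
```

Emit:
step_arm(
  motion=[
    {"slide":[208,-15,157],"dr":[-3.18,-3.15,6.51],"jaw":45},
    {"slide":[208,-15,157],"dr":[-3.18,-3.15,6.51],"jaw":45},
    {"slide":[208,-15,157],"dr":[-3.18,-3.15,6.51],"jaw":45},
    {"slide":[208,-15,157],"dr":[-3.18,-3.15,6.51],"jaw":45},
    {"slide":[208,-15,157],"dr":[-3.18,-3.15,6.51],"jaw":45},
    {"slide":[208,-15,157],"dr":[-3.18,-3.15,6.51],"jaw":45},
    {"slide":[208,-15,157],"dr":[-3.18,-3.15,6.51],"jaw":45},
    {"slide":[208,-15,157],"dr":[-3.18,-3.15,6.51],"jaw":45},
  ],
)

```text
clock: 65.2
position: [469.4, 119.3, 238.0]
ee_rot: [-0.381, 0.918, -0.043, -0.099]
contact_force: [0.7, 0.4, -0.2]
gripper_width: 54.7
grasp_force: 63.5
```

Emit:
step_arm(
  motion=[
    {"slide":[122.7,-228.6,53.6],"dr":[0.29,-3.43,6.23],"jaw":45},
    {"slide":[122.7,-228.6,53.6],"dr":[0.29,-3.43,6.23],"jaw":45},
    {"slide":[122.7,-228.6,53.6],"dr":[0.29,-3.43,6.23],"jaw":45},
    {"slide":[122.7,-228.6,53.6],"dr":[0.29,-3.43,6.23],"jaw":45},
    {"slide":[122.7,-228.6,53.6],"dr":[0.29,-3.43,6.23],"jaw":45},
    {"slide":[122.7,-228.6,53.6],"dr":[0.29,-3.43,6.23],"jaw":45},
    {"slide":[122.7,-228.6,53.6],"dr":[0.29,-3.43,6.23],"jaw":45},
    {"slide":[122.7,-228.6,53.6],"dr":[0.29,-3.43,6.23],"jaw":45},
  ],
)

```text
clock: 66.2
position: [539.3, -134.1, 212.9]
ee_rot: [0.035, 0.988, -0.009, 0.149]
contact_force: [-0.1, 0.1, -0.2]
gripper_width: 55.2
grasp_force: 63.6
```

```bash
python3 tr.py a 3 58 22 4 keep
```

```text
corners [[254, 185], [369, 183], [382, 379], [244, 380]] err px 0.5126950194957042 c [ 7.   0.7 15.4] top [-0.762  0.008 -0.648] n [ 0.647 -0.023 -0.762]
tilt 40.3502370605568 [ 9.   0.7 10.9]
(np.float64(0.0), array([ 0.05,  0.28, -0.79,  0.18, -0.21, -1.86])) (np.float64(0.00078), array([ 0.05,  0.3 , -0.84,  0.3 , -0.16, -2.  ]))
t 66.25 F [ 0.1  0.1 -1. ] w 55.1 g 63.6 p [ 539.5 -134.1  213. ] j [ 0.08  0.15 -0.44  0.08 -0.69 -1.77]
to [ 538.9 -134.4  213.1] slide [0.5, -0.4, -0.2] dr [-0.04, -0.01, 0.04]
to [ 548.9 -134.4  108.1] slide [21.7, 0.8, 103.2] dr [0.0, 0.0, 0.0]
to [ 537.9 -133.6   89. ] slide [16.2, 0.0, 14.9] dr [0.0, 0.0, 0.0]
```

Emit:
step_arm(
  motion=[
    {"slide":[6,0,25],"dr":[0,0,0],"jaw":45},
    {"slide":[11,0,50],"dr":[0,0,0],"jaw":45},
    {"slide":[16,0,75],"dr":[0,0,0],"jaw":45},
    {"slide":[19,0,88],"dr":[0,0,0],"jaw":45},
    {"slide":[21,0.5,96],"dr":[0,0,0],"jaw":45},
    {"slide":[22.2,1,103],"dr":[0,0,0],"jaw":45},
    {"slide":[22.2,1,103],"dr":[0,0,0],"jaw":45},
    {"slide":[22.2,1,103],"dr":[0,0,0],"jaw":45},
  ],
)

```text
clock: 67.25
position: [548.8, -135.3, 108.9]
ee_rot: [0.037, 0.988, -0.009, 0.15]
contact_force: [0.6, -0.3, 0.1]
gripper_width: 54.8
grasp_force: 63.6
```

Emit:
step_arm(
  motion=[
    {"slide":[3,0.5,3],"dr":[0,0,0],"jaw":45},
    {"slide":[6,0.5,5.5],"dr":[0,0,0],"jaw":45},
    {"slide":[8,0.5,7],"dr":[0,0,0],"jaw":45},
    {"slide":[10,0.5,9],"dr":[0,0,0],"jaw":45},
    {"slide":[12,0.5,11],"dr":[0,0,0],"jaw":45},
    {"slide":[13,0.5,12],"dr":[0,0,0],"jaw":45},
    {"slide":[14,0.5,13],"dr":[0,0,0],"jaw":45},
    {"slide":[14,0.5,13],"dr":[0,0,0],"jaw":45},
  ],
)

```text
clock: 68.25
position: [538.6, -134.3, 91.6]
ee_rot: [0.037, 0.988, -0.009, 0.15]
contact_force: [-0.1, -0.6, 0.4]
gripper_width: 54.3
grasp_force: 64.2
```

```bash
python3 tr.py a 3 58 22 4 keep
```

```text
corners [[249, 240], [376, 240], [381, 379], [245, 380]] err px 7.250020943267704 c [-10.9   1.   22.9] top [-0.337  0.004 -0.942] n [ 0.942 -0.003 -0.337]
tilt 70.3136273067586 [-8.5  0.9 18.5]
(np.float64(0.0), array([ 0.05,  0.28, -0.79,  0.18, -0.21, -1.86])) (np.float64(0.00078), array([ 0.05,  0.3 , -0.84,  0.3 , -0.16, -2.  ]))
t 68.3 F [-1.4  0.6 -0.3] w 54.7 g 64.2 p [ 538.6 -134.3   91.5] j [ 0.07  0.3  -0.62  0.15 -0.35 -1.85]
to [ 538.9 -134.4  213.1] slide [-36.2, -0.9, -116.0] dr [-0.04, -0.01, 0.02]
to [ 548.9 -134.4  108.1] slide [21.7, 0.8, 103.2] dr [0.0, 0.0, 0.0]
to [ 537.9 -133.6   89. ] slide [16.2, 0.0, 14.9] dr [0.0, 0.0, 0.0]
```

Emit:
step_arm(
  motion=[
    {"slide":[0.5,0,0.5],"dr":[0,0,0],"jaw":45},
    {"slide":[1,0,1],"dr":[0,0,0],"jaw":45},
    {"slide":[1.5,0,1.5],"dr":[0,0,0],"jaw":45},
    {"slide":[2,0,2],"dr":[0,0,0],"jaw":45},
    {"slide":[2.5,0,2.5],"dr":[0,0,0],"jaw":45},
    {"slide":[3,0,3],"dr":[0,0,0],"jaw":45},
    {"slide":[3,0,3],"dr":[0,0,0],"jaw":45},
    {"slide":[3,0,3],"dr":[0,0,0],"jaw":45},
  ],
)

```text
clock: 69.3
position: [538.0, -134.2, 88.8]
ee_rot: [0.037, 0.988, -0.009, 0.151]
contact_force: [-0.9, -0.6, 5.5]
gripper_width: 54.9
grasp_force: 65.4
```

Emit:
step_arm(
  motion=[
    {"slide":[-0.5,0,-0.5],"dr":[0,0,0],"jaw":45},
    {"slide":[-1,0,-1],"dr":[0,0,0],"jaw":58},
    {"slide":[-1,0,-1],"dr":[0,0,0],"jaw":62},
    {"slide":[-1,0,-1],"dr":[0,0,0],"jaw":68},
    {"slide":[-1,0,-1],"dr":[0,0,0],"jaw":72},
    {"slide":[-1,0,-1],"dr":[0,0,0],"jaw":74},
    {"slide":[-1,0,-1],"dr":[0,0,0],"jaw":74},
    {"slide":[-1,0,-1],"dr":[0,0,0],"jaw":74},
  ],
)

```text
clock: 70.3
position: [537.6, -134.2, 89.2]
ee_rot: [0.037, 0.988, -0.009, 0.15]
contact_force: [-0.5, -0.3, 1.3]
gripper_width: 74.2
grasp_force: 0.0
```

Emit:
step_arm(
  motion=[
    {"slide":[3,0,-20],"dr":[0,0,0],"jaw":74},
    {"slide":[3,0,-60],"dr":[0,0,0],"jaw":74},
    {"slide":[0,0,-110],"dr":[0,0,0],"jaw":74},
    {"slide":[0,0,-150],"dr":[0,0,0],"jaw":74},
    {"slide":[0,0,-150],"dr":[0,0,0],"jaw":74},
    {"slide":[0,0,-150],"dr":[0,0,0],"jaw":74},
    {"slide":[0,0,-150],"dr":[0,0,0],"jaw":74},
    {"slide":[0,0,-150],"dr":[0,0,0],"jaw":74},
  ],
)

```text
clock: 71.3
position: [492.9, -129.9, 231.1]
ee_rot: [0.037, 0.988, -0.009, 0.148]
contact_force: [-0.7, 0.2, -0.8]
gripper_width: 73.9
grasp_force: 0.0
```

```bash
sed -i 's/    if k=="b":/    if k=="a":smin=75\n    if k=="b":/' lean.py; python3 lean.py a3 b1 c2 d0|grep -v "{"
```

```text
a wrist area 5704 exp [[350.0, 257.0], [273.0, 256.0], [279.0, 157.0], [345.0, 157.0]] near-hull diff [[-0.7, -0.7], [2.4, 0.8], [1.2, 15.3], [-0.5, 15.0]]
a top area 297 exp [[350.0, 247.0], [373.0, 249.0], [369.0, 270.0], [348.0, 269.0]] near-hull diff [[-0.2, 0.7], [-0.7, -1.8], [1.0, -11.1], [1.2, -6.6]]
b wrist area 3109 exp [[345.0, 313.0], [278.0, 313.0], [282.0, 217.0], [342.0, 217.0]] near-hull diff [[-1.9, -1.3], [1.5, -1.9], [-0.6, 42.9], [-0.5, 42.6]]
b top area 695 exp [[352.0, 224.0], [374.0, 225.0], [370.0, 248.0], [349.0, 246.0]] near-hull diff [[1.5, -0.7], [-0.9, -0.1], [-1.1, -2.5], [1.9, -2.1]]
c wrist area 4784 exp [[500.0, 256.0], [436.0, 256.0], [421.0, 159.0], [479.0, 163.0]] near-hull diff [[-1.2, 0.1], [-1.5, 1.5], [3.4, 15.7], [-2.9, 14.3]]
c top area 473 exp [[302.0, 244.0], [324.0, 246.0], [323.0, 267.0], [302.0, 265.0]] near-hull diff [[0.4, 0.9], [0.0, -0.6], [-1.1, -0.9], [1.0, -1.5]]
d wrist area 3313 exp [[480.0, 309.0], [421.0, 312.0], [411.0, 218.0], [466.0, 219.0]] near-hull diff [[-1.6, -0.2], [6.2, -1.8], [2.6, 5.8], [-36.7, 4.9]]
d top area 444 exp [[303.0, 221.0], [326.0, 222.0], [325.0, 244.0], [304.0, 243.0]] near-hull diff [[1.5, -1.5], [-0.6, -2.0], [-0.7, -2.5], [1.2, -3.1]]
t 71.4 F [0.2 0.4 0.8] w 73.8 g 0.0 p [ 493.1 -129.9  231.5] j [ 0.09  0.05 -0.5   0.08 -0.73 -1.8 ]
```

```bash
python3 - <<'E'
from h import *
plan(([440,-65,220],225,0),([433.5,-66,180],265.6,0),([433.5,-66,93],265.6,0))
E
```

```text
t 71.4 F [0.2 0.4 0.8] w 73.8 g 0.0 p [ 493.1 -129.9  231.5] j [ 0.09  0.05 -0.5   0.08 -0.73 -1.8 ]
slide [58.6, 60.8, -6.4] dr [-0.97, 1.99, -6.11]
slide [5.3, 3.9, 40.0] dr [0.0, 0.0, -5.08]
slide [0.0, 0.0, 87.0] dr [0.0, 0.0, 0.0]
```

Emit:
step_arm(
  motion=[
    {"slide":[58.6,60.8,-6.4],"dr":[-0.97,1.99,-6.11],"jaw":26},
    {"slide":[58.6,60.8,-6.4],"dr":[-0.97,1.99,-6.11],"jaw":26},
    {"slide":[58.6,60.8,-6.4],"dr":[-0.97,1.99,-6.11],"jaw":26},
    {"slide":[58.6,60.8,-6.4],"dr":[-0.97,1.99,-6.11],"jaw":26},
    {"slide":[58.6,60.8,-6.4],"dr":[-0.97,1.99,-6.11],"jaw":26},
    {"slide":[58.6,60.8,-6.4],"dr":[-0.97,1.99,-6.11],"jaw":26},
    {"slide":[58.6,60.8,-6.4],"dr":[-0.97,1.99,-6.11],"jaw":26},
    {"slide":[58.6,60.8,-6.4],"dr":[-0.97,1.99,-6.11],"jaw":26},
  ],
)

```text
clock: 72.4
position: [439.7, -65.1, 220.7]
ee_rot: [-0.382, 0.924, 0.0, 0.001]
contact_force: [-0.3, 0.5, 0.4]
gripper_width: 26.1
grasp_force: 0.0
```

Emit:
step_arm(
  motion=[
    {"slide":[5.3,3.9,40],"dr":[0,0,-5.08],"jaw":26},
    {"slide":[5.3,3.9,40],"dr":[0,0,-5.08],"jaw":26},
    {"slide":[5.3,3.9,40],"dr":[0,0,-5.08],"jaw":26},
    {"slide":[5.3,3.9,40],"dr":[0,0,-5.08],"jaw":26},
    {"slide":[5.3,3.9,40],"dr":[0,0,-5.08],"jaw":26},
    {"slide":[5.3,3.9,40],"dr":[0,0,-5.08],"jaw":26},
    {"slide":[5.3,3.9,40],"dr":[0,0,-5.08],"jaw":26},
    {"slide":[5.3,3.9,40],"dr":[0,0,-5.08],"jaw":26},
  ],
)

```text
clock: 73.4
position: [433.7, -65.9, 180.8]
ee_rot: [-0.679, 0.734, -0.0, 0.001]
contact_force: [-0.4, -0.9, 0.6]
gripper_width: 26.0
grasp_force: 0.0
```

```bash
python3 - <<'E'
from h import *
w=optics.get_image("wrist");cv2.imwrite("pics/w9.png",w)
plan(([433.5,-65,93],265.6,0))
E
```

```text
t 73.45 F [ 0.4  0.6 -0.1] w 26.0 g 0.0 p [433.7 -65.9 180.7] j [ 0.22  0.11 -0.5  -0.   -0.95 -0.3 ]
slide [-0.9, 0.4, 87.7] dr [-0.01, 0.01, -0.0]
```

View pics/w9.png

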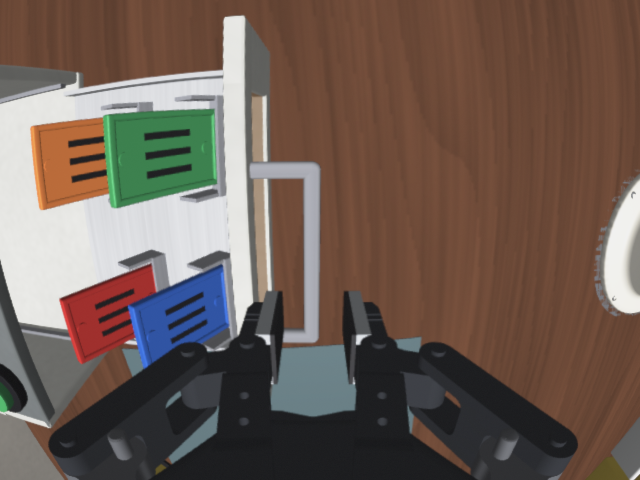

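Emit:
step_arm(
  motion=[
    {"slide":[-1,0.4,25],"dr":[0,0,0],"jaw":26},
    {"slide":[-1,0.4,50],"dr":[0,0,0],"jaw":26},
    {"slide":[-1,0.4,70],"dr":[0,0,0],"jaw":26},
    {"slide":[-1,0.4,87.7],"dr":[0,0,0],"jaw":26},
    {"slide":[-1,0.4,87.7],"dr":[0,0,0],"jaw":26},
    {"slide":[-1,0.4,87.7],"dr":[0,0,0],"jaw":16},
    {"slide":[-1,0.4,87.7],"dr":[0,0,0],"jaw":12},
    {"slide":[-1,0.4,87.7],"dr":[0,0,0],"jaw":8},
  ],
)

```text
clock: 74.45
position: [434.4, -64.7, 93.9]
ee_rot: [-0.68, 0.734, -0.001, 0.002]
contact_force: [0.8, 0.2, 2.4]
gripper_width: 8.7
grasp_force: 32.3
```

Emit:
step_arm(
  motion=[
    {"slide":[0,0,0],"dr":[0,0,0],"jaw":4},
    {"slide":[0,0,0],"dr":[0,0,0],"jaw":0},
    {"slide":[0,0,0],"dr":[0,0,0],"jaw":0},
    {"slide":[0,-2,0],"dr":[0,0,0],"jaw":0},
    {"slide":[0,-6,0],"dr":[0,0,0],"jaw":0},
    {"slide":[0,-12,0],"dr":[0,0,0],"jaw":0},
    {"slide":[0,-18,0],"dr":[0,0,0],"jaw":0},
    {"slide":[0,-24,0],"dr":[0,0,0],"jaw":0},
  ],
)

```text
clock: 75.45
position: [457.9, -66.6, 94.0]
ee_rot: [-0.68, 0.734, -0.001, 0.001]
contact_force: [-1.2, 1.0, 6.3]
gripper_width: 7.6
grasp_force: 58.9
```

Emit:
step_arm(
  motion=[
    {"slide":[0,-7,0],"dr":[0,0,0],"jaw":0},
    {"slide":[0,-14,0],"dr":[0,0,0],"jaw":0},
    {"slide":[0,-21,0],"dr":[0,0,0],"jaw":0},
    {"slide":[0,-28,0],"dr":[0,0,0],"jaw":0},
    {"slide":[0,-35,0],"dr":[0,0,0],"jaw":0},
    {"slide":[0,-42,0],"dr":[0,0,0],"jaw":0},
    {"slide":[0,-49,0],"dr":[0,0,0],"jaw":0},
    {"slide":[0,-56,0],"dr":[0,0,0],"jaw":0},
  ],
)

```text
clock: 76.45
position: [513.5, -71.1, 94.0]
ee_rot: [-0.68, 0.734, -0.0, 0.001]
contact_force: [-1.9, 0.4, 6.6]
gripper_width: 7.7
grasp_force: 58.8
```

Emit:
step_arm(
  motion=[
    {"slide":[0,-7,0],"dr":[0,0,0],"jaw":0},
    {"slide":[0,-14,0],"dr":[0,0,0],"jaw":0},
    {"slide":[0,-21,0],"dr":[0,0,0],"jaw":0},
    {"slide":[0,-28,0],"dr":[0,0,0],"jaw":0},
    {"slide":[0,-35,0],"dr":[0,0,0],"jaw":0},
    {"slide":[0,-42,0],"dr":[0,0,0],"jaw":0},
    {"slide":[0,-49,0],"dr":[0,0,0],"jaw":0},
    {"slide":[0,-56,0],"dr":[0,0,0],"jaw":0},
  ],
)

```text
clock: 77.45
position: [569.1, -75.6, 94.0]
ee_rot: [-0.68, 0.734, -0.0, 0.0]
contact_force: [-2.3, 0.7, 5.0]
gripper_width: 7.9
grasp_force: 58.7
```

Emit:
step_arm(
  motion=[
    {"slide":[0,-7,0],"dr":[0,0,0],"jaw":0},
    {"slide":[0,-14,0],"dr":[0,0,0],"jaw":0},
    {"slide":[0,-21,0],"dr":[0,0,0],"jaw":0},
    {"slide":[0,-27,0],"dr":[0,0,0],"jaw":0},
    {"slide":[0,-32,0],"dr":[0,0,0],"jaw":0},
    {"slide":[0,-36,0],"dr":[0,0,0],"jaw":0},
    {"slide":[0,-39,0],"dr":[0,0,0],"jaw":0},
    {"slide":[0,-40,0],"dr":[0,0,0],"jaw":0},
  ],
)

```text
clock: 78.45
position: [608.3, -78.7, 94.0]
ee_rot: [-0.68, 0.734, 0.0, -0.0]
contact_force: [-3.6, -0.7, 7.2]
gripper_width: 7.9
grasp_force: 59.0
```

Emit:
step_arm(
  motion=[
    {"slide":[0,-1,0],"dr":[0,0,0],"jaw":0},
    {"slide":[0,-2,0],"dr":[0,0,0],"jaw":0},
    {"slide":[0,-3,0],"dr":[0,0,0],"jaw":0},
    {"slide":[0,-3,0],"dr":[0,0,0],"jaw":0},
    {"slide":[0,-3,0],"dr":[0,0,0],"jaw":0},
    {"slide":[0,-3,0],"dr":[0,0,0],"jaw":0},
    {"slide":[0,-3,0],"dr":[0,0,0],"jaw":0},
    {"slide":[0,-3,0],"dr":[0,0,0],"jaw":0},
  ],
)

```text
clock: 79.45
position: [608.3, -78.8, 94.0]
ee_rot: [-0.679, 0.734, 0.002, -0.002]
contact_force: [-8.2, 1.7, 11.5]
gripper_width: 8.0
grasp_force: 59.4
```

Emit:
step_arm(
  motion=[
    {"slide":[0,1,0],"dr":[0,0,0],"jaw":0},
    {"slide":[0,2,0],"dr":[0,0,0],"jaw":0},
    {"slide":[0,2,0],"dr":[0,0,0],"jaw":14},
    {"slide":[0,2,0],"dr":[0,0,0],"jaw":24},
    {"slide":[0,2,0],"dr":[0,0,0],"jaw":24},
    {"slide":[0,2,0],"dr":[0,0,0],"jaw":24},
    {"slide":[0,2,-20],"dr":[0,0,0],"jaw":24},
    {"slide":[0,2,-50],"dr":[0,0,0],"jaw":24},
  ],
)

```text
clock: 80.45
position: [609.3, -78.3, 142.3]
ee_rot: [-0.68, 0.734, 0.001, -0.0]
contact_force: [0.4, 0.9, -0.5]
gripper_width: 24.2
grasp_force: 0.0
```

Emit:
step_arm(
  motion=[
    {"slide":[0,0,-50],"dr":[0,0,0],"jaw":0},
    {"slide":[0,0,-100],"dr":[0,0,0],"jaw":0},
    {"slide":[0,60,-130],"dr":[0,0,0],"jaw":0},
    {"slide":[0,60,-130],"dr":[0,0,0],"jaw":0},
    {"slide":[0,60,-130],"dr":[0,0,0],"jaw":0},
    {"slide":[0,60,-130],"dr":[0,0,0],"jaw":0},
    {"slide":[0,60,-130],"dr":[0,0,0],"jaw":0},
    {"slide":[0,60,-130],"dr":[0,0,0],"jaw":0},
  ],
)

```text
clock: 81.45
position: [550.2, -73.9, 272.3]
ee_rot: [-0.68, 0.734, 0.0, 0.0]
contact_force: [0.7, -0.8, 0.4]
gripper_width: 0.0
grasp_force: 0.0
```

```bash
python3 - <<'E'
from h import *
s=arm.read_state();W=optics.get_image("wrist");Tp=optics.get_image("top");S=optics.get_image("scene")
rays=[];rel=[]
for n,img in(("wrist",W),("scene",S),("top",Tp)):
    hsv=cv2.cvtColor(img,cv2.COLOR_BGR2HSV);m=cv2.inRange(hsv,(50,100,60),(75,255,255))
    nl,lab,st,ce=cv2.connectedComponentsWithStats(m)
    for i in range(1,nl):
        if st[i,4]>60:print(n,st[i].tolist(),ce[i].round(1),onz(n,ce[i],170,s).round(1))
cv2.imwrite("pics/W.png",W);cv2.imwrite("pics/T.png",Tp);cv2.imwrite("pics/S.png",S)
o=np.zeros((480,800,3),np.uint8);o[:,:500]=W[:,:500]
o[:240,500:]=cv2.resize(Tp[130:250,270:420],(300,240));o[240:,500:]=cv2.resize(S[200:390,260:460],(300,240))
cv2.imwrite("pics/fin.png",o);plan()
E
```

```text
wrist [174, 114, 9, 56, 344] [177.8 141. ] [ 637.7 -148.2  170. ]
wrist [137, 334, 35, 33, 850] [154.2 350. ] [695.   19.7 170. ]
scene [116, 42, 20, 20, 308] [125.5  51.5] [-284.7  -74.3  170. ]
scene [380, 239, 13, 11, 120] [385.9 244.2] [691.9  21.  170. ]
t 81.6 F [0.9 0.2 0.6] w 0.1 g 0.0 p [550.1 -73.9 272.9] j [ 0.16  0.24 -0.1  -0.   -1.23 -0.23]
```

View pics/fin.png

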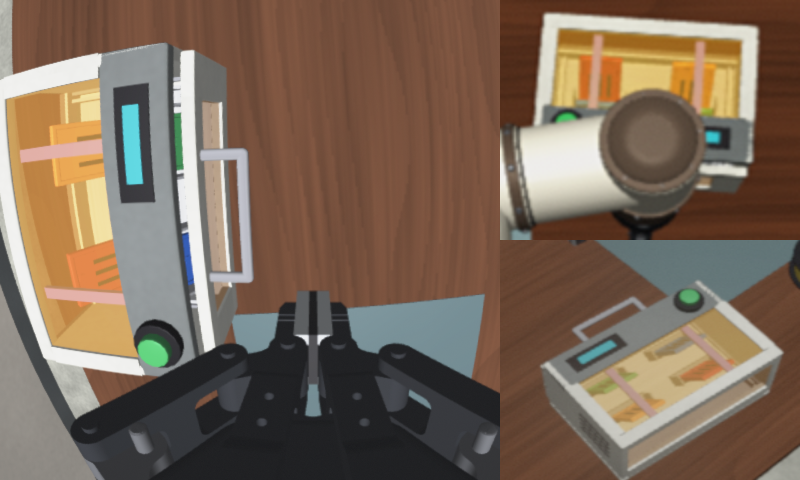

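```bash
python3 - <<'E'
from h import *
s=arm.read_state();W=cv2.imread("pics/W.png").astype(int)
print("r210",[(x,W[210,x].tolist()) for x in range(234,256,2)])
for r in(100,150,210):print(r,[(x,W[r,x].tolist()) for x in range(160,232,3)])
f=lambda px,z:round(float(onz("wrist",px,z,s)@EX),1)
print("bar",f((243,210),112),f((248,210),112))
s9=dict(position=np.array([433.7,-65.9,180.7]),ee_rot=np.array([-.679,.734,0,.001]))
w9=cv2.imread("pics/w9.png").astype(int);print([(x,w9[260,x].tolist()) for x in range(300,326,2)]);print("bar9",[round(float(onz("wrist",(x,260),112,s9)@EX),1) for x in(306,318)])
E
```

```text
r210 [(234, [62, 81, 120]), (236, [59, 78, 116]), (238, [104, 109, 127]), (240, [202, 194, 192]), (242, [203, 194, 193]), (244, [199, 191, 189]), (246, [197, 188, 188]), (248, [171, 165, 164]), (250, [90, 93, 107]), (252, [58, 76, 110]), (254, [60, 78, 115])]
100 [(160, [152, 150, 145]), (163, [153, 151, 146]), (166, [141, 140, 135]), (169, [69, 68, 66]), (172, [73, 72, 70]), (175, [239, 237, 236]), (178, [238, 236, 234]), (181, [236, 238, 237]), (184, [236, 238, 238]), (187, [237, 239, 239]), (190, [237, 239, 239]), (193, [231, 235, 234]), (196, [103, 105, 106]), (199, [101, 104, 104]), (202, [99, 106, 111]), (205, [95, 104, 113]), (208, [106, 110, 112]), (211, [104, 107, 108]), (214, [105, 108, 108]), (217, [104, 107, 107]), (220, [104, 108, 108]), (223, [104, 108, 107]), (226, [88, 95, 107]), (229, [60, 79, 116])]
150 [(160, [155, 153, 147]), (163, [153, 152, 146]), (166, [150, 149, 144]), (169, [120, 120, 115]), (172, [66, 65, 64]), (175, [74, 103, 62]), (178, [87, 142, 67]), (181, [94, 142, 78]), (184, [236, 238, 238]), (187, [236, 239, 239]), (190, [237, 239, 239]), (193, [237,
[... 514 characters left out ...]
, (187, [240, 242, 242]), (190, [239, 241, 241]), (193, [240, 241, 241]), (196, [240, 241, 241]), (199, [204, 209, 209]), (202, [107, 110, 110]), (205, [105, 108, 108]), (208, [138, 156, 178]), (211, [139, 158, 181]), (214, [140, 159, 182]), (217, [140, 165, 189]), (220, [141, 165, 189]), (223, [229, 234, 236]), (226, [164, 169, 169]), (229, [104, 107, 108])]
bar 614.3 609.9
[(300, [54, 71, 104]), (302, [56, 71, 103]), (304, [142, 137, 137]), (306, [182, 174, 172]), (308, [185, 177, 175]), (310, [184, 175, 173]), (312, [181, 173, 172]), (314, [179, 170, 170]), (316, [179, 171, 169]), (318, [151, 145, 144]), (320, [71, 83, 112]), (322, [57, 75, 111]), (324, [57, 75, 111])]
bar9 [442.2, 434.8]
```

```bash
python3 - <<'E'
import h
from h import *
import lean
s=arm.read_state()
for k in REST: REST[k]=(REST[k][0]+174.3,REST[k][1])
for r in(1,0,3,2):print(r,[lean.wproj(P,s).round(0).tolist() for P in lean.expected(r)])
W=cv2.imread("pics/W.png");hsv=cv2.cvtColor(W,cv2.COLOR_BGR2HSV)
print([hsv[y,85].tolist() for y in range(110,200,8)],[hsv[270,x].tolist() for x in range(50,125,8)])
for nm,l,h_ in(("or/red",4,15),):
    m=cv2.inRange(hsv[:, :125],(l,185,150),(h_,255,255));n,lab,st,ce=cv2.connectedComponentsWithStats(m);print(nm,[x.tolist() for x in st[1:] if x[4]>100])
plan(([694,19,205],265.6,0),([694,19,180],265.6,0))
E
```

```text
1 [[57.0, 187.0], [51.0, 126.0], [131.0, 117.0], [134.0, 171.0]]
0 [[81.0, 308.0], [69.0, 255.0], [141.0, 231.0], [148.0, 278.0]]
3 [[110.0, 184.0], [105.0, 117.0], [185.0, 112.0], [187.0, 168.0]]
2 [[132.0, 312.0], [121.0, 257.0], [192.0, 231.0], [198.0, 280.0]]
[[23, 85, 241], [23, 85, 241], [17, 163, 233], [17, 162, 234], [6, 65, 227], [5, 64, 228], [17, 163, 235], [17, 163, 217], [17, 162, 235], [19, 133, 213], [18, 137, 208], [19, 137, 208]] [[15, 163, 189], [16, 163, 192], [16, 165, 192], [12, 170, 227], [12, 170, 229], [12, 170, 229], [14, 165, 203], [18, 155, 178], [12, 169, 229], [99, 11, 156]]
or/red []
t 81.6 F [0.9 0.2 0.6] w 0.1 g 0.0 p [550.1 -73.9 272.9] j [ 0.16  0.24 -0.1  -0.   -1.23 -0.23]
slide [-103.6, -136.4, 68.1] dr [-0.01, 0.0, 0.0]
slide [0.0, 0.0, 25.0] dr [0.0, 0.0, 0.0]
```

Emit:
step_arm(
  motion=[
    {"slide":[-103.6,-136.4,0],"dr":[0,0,0],"jaw":0},
    {"slide":[-103.6,-136.4,0],"dr":[0,0,0],"jaw":0},
    {"slide":[-103.6,-136.4,0],"dr":[0,0,0],"jaw":0},
    {"slide":[-103.6,-136.4,0],"dr":[0,0,0],"jaw":0},
    {"slide":[-103.6,-136.4,40],"dr":[0,0,0],"jaw":0},
    {"slide":[-103.6,-136.4,68],"dr":[0,0,0],"jaw":0},
    {"slide":[-103.6,-136.4,78],"dr":[0,0,0],"jaw":0},
    {"slide":[-103.6,-136.4,82],"dr":[0,0,0],"jaw":0},
  ],
)

```text
clock: 82.6
position: [694.0, 18.6, 192.0]
ee_rot: [-0.68, 0.734, -0.001, 0.001]
contact_force: [-0.8, -0.1, 1.5]
gripper_width: 0.1
grasp_force: 0.0
```

Emit:
step_arm(
  motion=[
    {"slide":[0,0,1.5],"dr":[0,0,0],"jaw":0},
    {"slide":[0,0,3],"dr":[0,0,0],"jaw":0},
    {"slide":[0,0,4.5],"dr":[0,0,0],"jaw":0},
    {"slide":[0,0,6],"dr":[0,0,0],"jaw":0},
    {"slide":[0,0,7.5],"dr":[0,0,0],"jaw":0},
    {"slide":[0,0,9],"dr":[0,0,0],"jaw":0},
    {"slide":[0,0,10],"dr":[0,0,0],"jaw":0},
    {"slide":[0,0,10],"dr":[0,0,0],"jaw":0},
  ],
)

```text
clock: 83.6
position: [693.9, 19.1, 181.3]
ee_rot: [-0.68, 0.734, -0.0, 0.001]
contact_force: [1.0, 0.1, -0.3]
gripper_width: 0.1
grasp_force: 0.0
```

Emit:
step_arm(
  motion=[
    {"slide":[0,0,1.5],"dr":[0,0,0],"jaw":0},
    {"slide":[0,0,3],"dr":[0,0,0],"jaw":0},
    {"slide":[0,0,4],"dr":[0,0,0],"jaw":0},
    {"slide":[0,0,5],"dr":[0,0,0],"jaw":0},
    {"slide":[0,0,6],"dr":[0,0,0],"jaw":0},
    {"slide":[0,0,7],"dr":[0,0,0],"jaw":0},
    {"slide":[0,0,8],"dr":[0,0,0],"jaw":0},
    {"slide":[0,0,8],"dr":[0,0,0],"jaw":0},
  ],
)

```text
clock: 84.6
position: [693.9, 19.0, 173.8]
ee_rot: [-0.68, 0.734, -0.0, 0.001]
contact_force: [-2.2, 0.2, 3.2]
gripper_width: 0.1
grasp_force: 1.6
```

Button touched (3.2 N); press farther.

Emit:
step_arm(
  motion=[
    {"slide":[0,0,1],"dr":[0,0,0],"jaw":0},
    {"slide":[0,0,2],"dr":[0,0,0],"jaw":0},
    {"slide":[0,0,3],"dr":[0,0,0],"jaw":0},
    {"slide":[0,0,4],"dr":[0,0,0],"jaw":0},
    {"slide":[0,0,5],"dr":[0,0,0],"jaw":0},
    {"slide":[0,0,6],"dr":[0,0,0],"jaw":0},
    {"slide":[0,0,6],"dr":[0,0,0],"jaw":0},
    {"slide":[0,0,6],"dr":[0,0,0],"jaw":0},
  ],
)

```text
clock: 85.6
position: [694.1, 19.0, 171.0]
ee_rot: [-0.68, 0.733, -0.001, 0.001]
contact_force: [-6.3, 1.4, 14.1]
gripper_width: 0.2
grasp_force: 7.0
```

Emit:
step_arm(
  motion=[
    {"slide":[0,0,1],"dr":[0,0,0],"jaw":0},
    {"slide":[0,0,2],"dr":[0,0,0],"jaw":0},
    {"slide":[0,0,2],"dr":[0,0,0],"jaw":0},
    {"slide":[0,0,2],"dr":[0,0,0],"jaw":0},
    {"slide":[0,0,0],"dr":[0,0,0],"jaw":0},
    {"slide":[0,0,-2],"dr":[0,0,0],"jaw":0},
    {"slide":[0,0,-3],"dr":[0,0,0],"jaw":0},
    {"slide":[0,0,-4],"dr":[0,0,0],"jaw":0},
  ],
)

```text
clock: 86.6
position: [694.0, 19.0, 171.7]
ee_rot: [-0.68, 0.734, -0.0, 0.001]
contact_force: [-2.5, -0.3, 4.8]
gripper_width: -0.3
grasp_force: 2.2
```

Emit:
step_arm(
  motion=[
    {"slide":[0,0,-0.5],"dr":[0,0,0],"jaw":0},
    {"slide":[0,0,-1],"dr":[0,0,0],"jaw":0},
    {"slide":[0,0,-1],"dr":[0,0,0],"jaw":0},
    {"slide":[0,0,-1],"dr":[0,0,0],"jaw":0},
    {"slide":[0,0,-1],"dr":[0,0,0],"jaw":0},
    {"slide":[0,0,-1],"dr":[0,0,0],"jaw":0},
    {"slide":[0,0,-1],"dr":[0,0,0],"jaw":0},
    {"slide":[0,0,-1],"dr":[0,0,0],"jaw":0},
  ],
)

```text
clock: 87.6
position: [694.0, 19.1, 172.5]
ee_rot: [-0.68, 0.734, -0.0, 0.001]
contact_force: [-1.2, -0.9, 4.7]
gripper_width: 0.1
grasp_force: 2.0
```

Emit:
step_arm(
  motion=[
    {"slide":[0,0,-10],"dr":[0,0,0],"jaw":0},
    {"slide":[0,0,-40],"dr":[0,0,0],"jaw":0},
    {"slide":[0,0,-80],"dr":[0,0,0],"jaw":0},
    {"slide":[60,80,-100],"dr":[0,0,0],"jaw":0},
    {"slide":[104,140,-100],"dr":[0,0,0],"jaw":0},
    {"slide":[104,140,-100],"dr":[0,0,0],"jaw":0},
    {"slide":[104,140,-100],"dr":[0,0,0],"jaw":0},
    {"slide":[104,140,-100],"dr":[0,0,0],"jaw":0},
  ],
)

```text
clock: 88.6
position: [546.8, -73.9, 272.4]
ee_rot: [-0.679, 0.734, -0.001, 0.001]
contact_force: [0.5, 0.1, 0.3]
gripper_width: -0.0
grasp_force: 0.0
```

```bash
python3 - <<'E'
from h import *
s=arm.read_state();W=optics.get_image("wrist");W0=cv2.imread("pics/W.png");print(s["position"],s["contact_force"].round(1))
hsv=cv2.cvtColor(W,cv2.COLOR_BGR2HSV);m=cv2.inRange(hsv,(50,100,60),(75,255,255))
n,l,st,ce=cv2.connectedComponentsWithStats(m)
print([(st[i].tolist(),ce[i].round(1).tolist(),onz("wrist",ce[i],170,s).round(1).tolist()) for i in range(1,n) if st[i,4]>60])
hs=lambda I,z,st_:[round(float(onz("wrist",(x,210),112,st_)@EX),1) for x in np.where(I[210,225:270].min(1)>150)[0][[0,-1]]+225]
print("bar now",hs(W,0,s))
E
```

```text
[546.83707255 -73.87313958 272.43154304] [0.5 0.1 0.3]
[([171, 114, 9, 56, 352], [174.4, 141.4], [637.2, -148.1, 170.0]), ([135, 334, 33, 32, 831], [151.3, 349.6], [695.1, 19.9, 170.0])]
bar now [617.4, 609.5]
```

Drawer still home (bar centre 613.4 mm), button back up, and the green strip where it was. Handing in.

```bash
python3 -c "
from bench import arm
print(arm.job_done())"
```

```text
the job is handed in; nothing more can be done
None
```

The job is handed in: all four panels lean in their rests (red far left, orange far right, blue near left, green near right), the drawer is home, and the start button was pressed fully and came back up. The hand-in call gave no verdict. I checked the rests and the drawer in the camera images, but judged the press by its force (14 N).

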